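Check the washed doughnut cutter rings in the caliper and rack them

ROBOT

A 6-joint arm with a two-finger parallel gripper is mounted at the origin on the work surface. World frame = base frame: x ahead of the robot, y to its left, z up, the work surface at z = 0. Lengths are in m, angles in rad, forces in N, time in s.
With the tool pointing down it reaches from about 0.35 to 0.975 m from the base axis. Payload 4.9 kg.
Tool frame: the origin (TCP) lies on the centre line of the jaws, within the pads' length; the fingertips stand 11 mm ahead of it and the grasp point (between the pads) lies 8 mm behind it; z points along the fingers, y is the direction in which the jaws open and shut (so a half turn about z gives the same grasp; the last joint's range is limited). The gripper opens to 85 mm and grips with 20 to 120 N. Pads are 22 mm wide; open, the fingers measure 114 mm over their backs; the gripper's body (76 mm by 85 mm) begins 54 mm behind the grasp point. The pads swing forward as they close: fully open they stand 13 mm farther back than shut.
Start: joints at [-1.223, 0.053, 1.613, -0, 1.476, -0.119], TCP at [0.281, -0.558, 0.205] pointing down, gripper open.
Joint ranges: [-3.01, 3.01], [-1.01, 2.22], [0.06, 2.58], [-1.02, 4.17], [0.09, 2.62], [-3.14, 3.14]. Speed limits (rad/s): [2.57, 2.57, 3.14, 3.14, 3.14, 3.14].

INTERFACE

Orientations are given as a rotation vector (axis times angle).
In Python, from station import ctrl gives the robot as it stands.
- The arm moves only by the tool send_rows, never from a script. Its argument "series" is a list of rows, each an object of numbers: "tx", "ty", "tz": the shift along the tool's x, y, z in cm; "wx", "wy", "wz": the turn, a rotation vector about the tool's x, y, z in rad; "jaw": the closure, from 0 (fully open) to 1 (shut). In form: [{"tx": .., "ty": .., "tz": .., "wx": .., "wy": .., "wz": .., "jaw": ..}, ...]. A call has 1 to 5 rows; each row shifts and turns the pose as measured when the row begins, along the tool's axes as they then stand; what a row does not reach is not made up. A row lasts 1/8 s, in which the tool goes at most 62.5 mm and 10.7 degrees, less where a joint would pass 70% of its speed; a pose out of reach is approached as far as the arm can. A call is refused whole if a number of a shift passes 6.25 or a number of a turn 0.188, either way. A call with a gripper value outside its range is refused whole. The fingers move at their own pace and stop on an object; "squeeze" is the grip in N (left out, the last holds). Time passes only in rows, so rows that do not move let the fingers close. It gives the time, the measured TCP pose, the force and the opening at its end, in the units of the state.
- ctrl.get_obs(): the state, without advancing time (a new reading comes with each control period).
- ctrl.get_image(name): name is "side" or "top" or "wrist"; returns the picture (480x640x3 uint8, red, green, blue); there is no depth.
- ctrl.camera_info(name): a dict with "mtx" (3x3 intrinsics, pixels), "R" (3x3) and "t" (3): a world point X has camera coordinates R X + t. Camera axes: x right, y down, z forward; pixel columns grow to the right and rows downward; lengths in m; the calibration is good to about 2 mm. The wrist camera is an equidistant fisheye: a pixel r from the principal point sees the ray r / f radians off the axis. A picture is of the moment at which its call begins: read the wrist's pose just before it. camera_info takes no time and is no camera call; for the wrist camera it gives the pose at the moment of the call.
- ctrl.finish_job(): hands the job in, once; it reports no verdict.
The state is a dict: "t": time; "q": joint angles; "dq": joint speeds; "effort": joint torques, N m; "tool_pos": TCP position; "tool_rot": TCP orientation; "contact_force": force on the tool from outside, world axes, zero at the start; "wrist_torque": the same for the moment, N m; "opening": finger opening in m.
Only numpy, scipy, OpenCV 4.12 (cv2) and the standard library are available. Lean on these libraries where they do the work, as an engineer would, in place of code of your own. Each camera call takes 0.05 s, during which the arm holds its last target.

TASK

Some of the doughnut machine's washed cutter rings lie on the counter: gauge and rack them one by one from largest to smallest (brown, pink, white, yellow; some may be missing). Lay each ring flat in the bench caliper, let go of it, slide the jaw gently shut by its black tab until the sprung orange pad is pressed in by the ring against the fixed jaw, hold a moment, then open the jaw and thread the ring fully home on the post before starting the next. At the end leave the empty caliper slid fully shut, all the rings let go on the post, and the jar, cup and spatula alone.

Things in the scene. Friction and masses are not known exactly. Their poses are not given: they have to be found in the camera images.
- ring_brown: brown plastic cutter ring (a plain flat ring with flat faces), outer diameter 68, hole diameter 30, height 18, about 60 g, loose; lies flat at the start. Origin at the centre of its hole, at half its height (9 from either face), z along the axis; it may lie either face up. May be absent
- ring_pink: pink plastic cutter ring (a plain flat ring with flat faces), outer diameter 64, hole diameter 30, height 18, about 60 g, loose; lies flat at the start. Origin at the centre of its hole, at half its height (9 from either face), z along the axis; it may lie either face up. May be absent
- ring_white: white plastic cutter ring (a plain flat ring with flat faces), outer diameter 60, hole diameter 30, height 18, about 60 g, loose; lies flat at the start. Origin at the centre of its hole, at half its height (9 from either face), z along the axis; it may lie either face up. May be absent
- ring_yellow: yellow plastic cutter ring (a plain flat ring with flat faces), outer diameter 56, hole diameter 30, height 18, about 60 g, loose; lies flat at the start. Origin at the centre of its hole, at half its height (9 from either face), z along the axis; it may lie either face up. May be absent
- caliper: bench caliper, fixed to the bench: steel bed 100 (x) by 200 (y), 12 thick, its top is flat and carries the rings. Origin at the centre of the bed's underside, on the bench; the caliper's y axis points from the sliding jaw to the fixed jaw, x across, z up. Its place and yaw differ from start to start
- anvil: the blue fixed jaw with a small round dial on top (the dial is only for looks), 60 wide (x), 23 thick (y), its top 42 above the bench, 53 with the dial (diameter 40, set back from the measuring face, overhanging the rear). Origin under its centre at the bed's top. Its flat measuring face looks to the caliper's -y, 11.5 from the origin, i.e. at y = +75 in the caliper frame
- jaw (a joint): travel of the sliding jaw in m: 0 = fully open, grows towards the fixed jaw, stops at 0.102 = fully shut. Free gap between pad face and fixed jaw = 104 mm minus the travel. Friction about 1 N, stays where it is left
- jaw_grip (a point): top centre of the black upright tab on the blue sliding jaw, by which the jaw is slid: tab 16 wide (x), 32 along y, 36 tall, standing on the jaw block (60 by 40), whose top is 42.5 above the bench; this point is 78 above the bench and 34 behind (-y) the pad face. At travel 0 it is at y = -63 in the caliper frame. Its x, y, z axes are the caliper's
- pad: orange sprung contact pad on the front of the sliding jaw, 50 wide (x), 16 tall, from 15 to 31 above the bench. Origin below the centre of its flat face, at the height of the bed's top. It gives way up to 10 mm towards the jaw block, with 0.8 N per mm, then it is hard
- seat (a point): point on the bed's top (12 above the bench), caliper frame x = 0, y = +20, 55 from the fixed jaw's face: a good centre for a ring to be laid down when the jaw is fully open (pad face then at y = -29)
- stand: post stand, fixed to the bench: dark base disc of diameter 80, 6 thick, with an upright steel post in its centre, diameter 25, straight to 58 above the bench, then tapering to its top, 68 above the bench. Origin at the base's underside centre, on the bench. A ring fully home on the base has its underside 6 (its origin 15) above the bench, each further one 18 higher
- post_tip (a point): centre of the post's top, 68 above the bench
- jar: yellow jar with a red cap, diameter 60, 110 tall, origin at its underside; leave alone
- cup: blue cup, rim diameter 76, 85 tall, origin at its underside; leave alone
- spatula: spatula, 250 long, lying at the far side, origin on the underside, handle towards its -x; leave alone
Mind the look-alikes: they are no part of the job. What is shaped like the ring_yellow but blue or green is not meant.

How it is judged:
On the way, in this order (a step that is already met when the one before it is completed fails the run):
1. the brown ring lies flat in the caliper, pressed gently (1.5 to 15 N) between the sprung pad and the fixed jaw (contact force between pad and ring_brown between 1.5 and 15 N and contact force between anvil and ring_brown between 1.5 and 15 N and angle between the z axis of ring_brown and the z axis of caliper, either way round below 0.1 rad and x of ring_brown in the frame of caliper between -0.025 and 0.025 m and contact force between the fingers and ring_brown below 0.1 N), for 0.2 s.
2. the brown ring is fully home on the post, flat on what is below it, and let go (horizontal distance between ring_brown and stand below 0.006 m and angle between the z axis of ring_brown and the z axis of stand, either way round below 0.1 rad and z of ring_brown in the frame of stand between 0.012 and 0.0185 m and contact force between the fingers and ring_brown below 0.1 N), for 0.2 s.
3. the pink ring lies flat in the caliper, pressed gently (1.5 to 15 N) between the sprung pad and the fixed jaw (contact force between pad and ring_pink between 1.5 and 15 N and contact force between anvil and ring_pink between 1.5 and 15 N and angle between the z axis of ring_pink and the z axis of caliper, either way round below 0.1 rad and x of ring_pink in the frame of caliper between -0.025 and 0.025 m and contact force between the fingers and ring_pink below 0.1 N), for 0.2 s.
4. the pink ring is fully home on the post, flat on what is below it, and let go (horizontal distance between ring_pink and stand below 0.006 m and angle between the z axis of ring_pink and the z axis of stand, either way round below 0.1 rad and z of ring_pink in the frame of stand above 0.012 m and (z of ring_pink in the frame of stand below 0.0185 m or distance between ring_pink and ring_brown between 0.0145 and 0.0215 m) and contact force between the fingers and ring_pink below 0.1 N), for 0.2 s.
5. the white ring lies flat in the caliper, pressed gently (1.5 to 15 N) between the sprung pad and the fixed jaw (contact force between pad and ring_white between 1.5 and 15 N and contact force between anvil and ring_white between 1.5 and 15 N and angle between the z axis of ring_white and the z axis of caliper, either way round below 0.1 rad and x of ring_white in the frame of caliper between -0.025 and 0.025 m and contact force between the fingers and ring_white below 0.1 N), for 0.2 s.
6. the white ring is fully home on the post, flat on what is below it, and let go (horizontal distance between ring_white and stand below 0.006 m and angle between the z axis of ring_white and the z axis of stand, either way round below 0.1 rad and z of ring_white in the frame of stand above 0.012 m and (z of ring_white in the frame of stand below 0.0185 m or distance between ring_white and ring_brown between 0.0145 and 0.0215 m or distance between ring_white and ring_pink between 0.0145 and 0.0215 m) and contact force between the fingers and ring_white below 0.1 N), for 0.2 s.
7. the yellow ring lies flat in the caliper, pressed gently (1.5 to 15 N) between the sprung pad and the fixed jaw (contact force between pad and ring_yellow between 1.5 and 15 N and contact force between anvil and ring_yellow between 1.5 and 15 N and angle between the z axis of ring_yellow and the z axis of caliper, either way round below 0.1 rad and x of ring_yellow in the frame of caliper between -0.025 and 0.025 m and contact force between the fingers and ring_yellow below 0.1 N), for 0.2 s.
8. the yellow ring is fully home on the post, flat on what is below it, and let go (horizontal distance between ring_yellow and stand below 0.006 m and angle between the z axis of ring_yellow and the z axis of stand, either way round below 0.1 rad and z of ring_yellow in the frame of stand above 0.012 m and (z of ring_yellow in the frame of stand below 0.0185 m or distance between ring_yellow and ring_brown between 0.0145 and 0.0215 m or distance between ring_yellow and ring_pink between 0.0145 and 0.0215 m or distance between ring_yellow and ring_white between 0.0145 and 0.0215 m) and contact force between the fingers and ring_yellow below 0.1 N), for 0.2 s.
At the end, for the whole second after the job is handed in: every ring present is on the post in the order brown, pink, white, yellow from below, within 6 mm of the post's axis and 0.1 rad of level, each within 3.5 mm of fully home on the base or on the ring below, at rest and let go; the jaw is slid shut (travel over 95 mm) (horizontal distance between each of ring_brown, ring_pink, ring_white, ring_yellow and stand below 0.006 m and angle between the z axis of each of ring_brown, ring_pink, ring_white, ring_yellow and the z axis of stand, either way round below 0.1 rad and z of ring_brown in the frame of stand between 0.012 and 0.0185 m and linear speed of each of ring_brown, ring_pink, ring_white, ring_yellow below 0.02 m/s and z of each of ring_pink, ring_white, ring_yellow in the frame of stand above 0.012 m and (z of ring_pink in the frame of stand below 0.0185 m or distance between ring_pink and ring_brown between 0.0145 and 0.0215 m) and (z of ring_white in the frame of stand below 0.0185 m or distance between ring_white and ring_brown between 0.0145 and 0.0215 m or distance between ring_white and ring_pink between 0.0145 and 0.0215 m) and (z of ring_yellow in the frame of stand below 0.0185 m or distance between ring_yellow and ring_brown between 0.0145 and 0.0215 m or distance between ring_yellow and ring_pink between 0.0145 and 0.0215 m or distance between ring_yellow and ring_white between 0.0145 and 0.0215 m) and value of joint jaw above 0.095 m); the robot touches nothing.
It fails at once if the jar is shifted by more than 4 cm or tipped over (distance of jar from where it was at the start of the episode above 0.04 m or angle between jar's own z axis and vertical above 0.5 rad).
It fails at once if the cup is shifted by more than 4 cm or tipped over (distance of cup from where it was at the start of the episode above 0.04 m or angle between cup's own z axis and vertical above 0.5 rad).
It fails at once if the spatula is shifted by more than 4 cm (distance of spatula from where it was at the start of the episode above 0.04 m).
Of ring_brown, ring_pink, ring_white, ring_yellow only 2 to 3 are there at a start; the rules pass over those that are not, and their reading is None.
At some moment in a run one of ring_brown, ring_pink, ring_white, ring_yellow may be knocked a few centimetres aside while the robot is not near it.
Once in a run the grip may slacken for a moment while it holds something.
It also fails if it takes over 210 s, if anything falls off the work surface, if the arm or the gripper's body presses on something with over 40 N, if the wrist force passes 120 N, or if a joint passes its speed limit or range.

## Working session

There is one attempt and no reset: what is moved stays moved. The work goes in short steps, Python scripts to look and compute and a tool call to move; the robot and the scene stay as the last step left them, time stands still between calls to the robot, and variables do not carry over. Pictures are saved under pics/ and viewed, and the job is handed in when it is done.

Besides the shell and the picture viewer there is one more tool, called after "Call:" by a JSON object that holds its "api" and its "payload", one argument or row to a line. send_rows: Moves the arm, as the interface text tells. Its arguments: {"type":"object","properties":{"series":{"type":"array"},"squeeze":{"type":"number"}},"required":["series"]}

```bash
ls; mkdir -p pics
cat > h.py <<'E'
import numpy as np, cv2
from station import ctrl
from scipy.spatial.transform import Rotation as Ro
def snap(n,f):
    ci=ctrl.camera_info(n); im=ctrl.get_image(n); cv2.imwrite('pics/'+f,cv2.cvtColor(im,cv2.COLOR_RGB2BGR)); np.savez('pics/'+f+'.npz',mtx=ci['mtx'],R=ci['R'],t=ci['t']); return im,ci
def ray(ci,u,v,fish=False):
    K=np.array(ci['mtx']);x=(u-K[0,2])/K[0,0];y=(v-K[1,2])/K[1,1]
    if fish:
        r=np.hypot(x,y);d=np.array([x/r*np.sin(r),y/r*np.sin(r),np.cos(r)]) if r>1e-9 else np.array([0,0,1.])
    else: d=np.array([x,y,1.])
    R=np.array(ci['R']);return -R.T@np.array(ci['t']),R.T@d
def onz(ci,u,v,z,fish=False):
    o,d=ray(ci,u,v,fish);return o+d*(z-o[2])/d[2]
def proj(ci,X,fish=False):
    p=np.array(ci['R'])@np.array(X)+np.array(ci['t']);K=np.array(ci['mtx'])
    if fish:
        r=np.hypot(p[0],p[1]);th=np.arctan2(r,p[2]);x,y=p[0]/r*th,p[1]/r*th
    else:x,y=p[0]/p[2],p[1]/p[2]
    return np.array([K[0,0]*x+K[0,2],K[1,1]*y+K[1,2]])
E
python3 - <<'E'
from h import *
np.set_printoptions(precision=3,suppress=True)
for n in ['top','side','wrist']:
    im,ci=snap(n,n+'0.png'); print(n,ci)
o=ctrl.get_obs();print(o)
E
```

```text
pics
top {'mtx': array([[463.91 ,   0.   , 318.161],
       [  0.   , 463.91 , 242.061],
       [  0.   ,   0.   ,   1.   ]]), 'R': array([[-0.016, -1.   ,  0.02 ],
       [-0.99 ,  0.013, -0.143],
       [ 0.142, -0.022, -0.99 ]]), 't': array([0.036, 0.629, 1.069])}
side {'mtx': array([[572.273,   0.   , 318.114],
       [  0.   , 572.273, 239.757],
       [  0.   ,   0.   ,   1.   ]]), 'R': array([[-0.685, -0.728,  0.017],
       [-0.435,  0.39 , -0.811],
       [ 0.584, -0.563, -0.584]]), 't': array([0.482, 0.324, 1.063])}
wrist {'mtx': array([[371.648,   0.   , 316.159],
       [  0.   , 371.648, 239.635],
       [  0.   ,   0.   ,   1.   ]]), 'R': array([[ 0.449, -0.893, -0.002],
       [-0.845, -0.426,  0.324],
       [-0.29 , -0.144, -0.946]]), 't': array([-0.624, -0.042,  0.381])}
{'t': 0.15, 'q': array([-1.223,  0.053,  1.614, -0.   ,  1.476, -0.119]), 'dq': array([ 0.001, -0.002, -0.006, -0.001, -0.001,  0.   ]), 'effort': array([  0.001, -39.424, -37.072,  -0.   ,   0.005,   0.   ]), 'tool_pos': array([ 0.281, -0.558,  0.204]), 'tool_rot': array([-3.055, -0.726,  0.   ]), 'contact_force': array([ 0.094, -0.347, -0.033]), 'wrist_torque': array([-0.002, -0.012, -0.006]), 'opening': 0.08566774129436774}
```

View pics/top0.png

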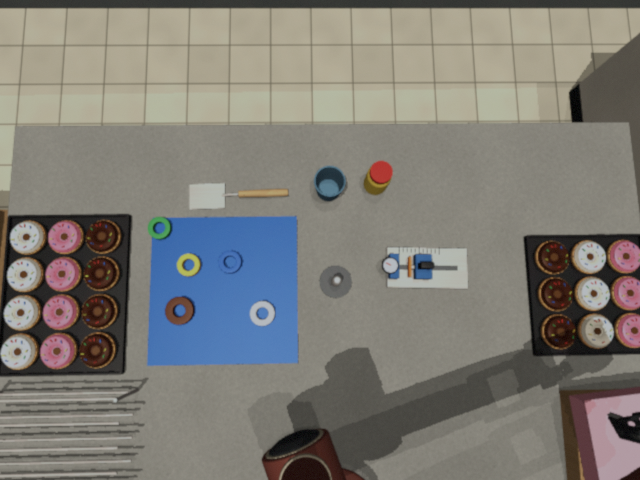

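View pics/side0.png

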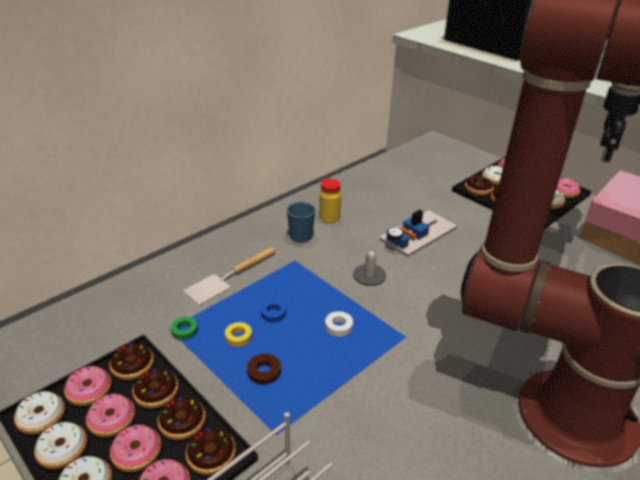

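View pics/wrist0.png

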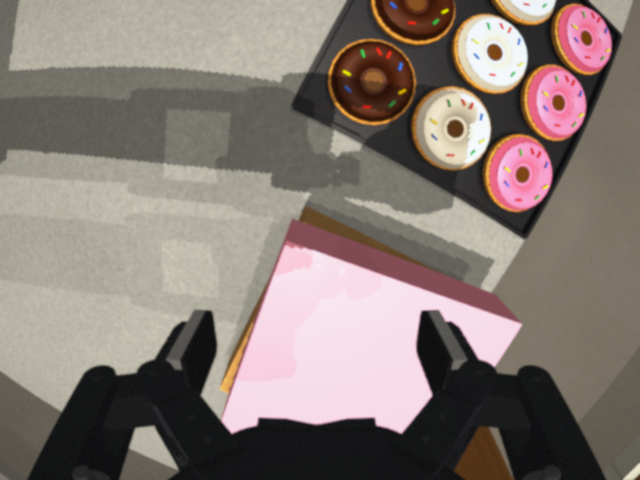

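Run:
```python
from h import *
np.set_printoptions(precision=4,suppress=True)
im=cv2.imread('pics/top0.png');ci=dict(np.load('pics/top0.png.npz'))
for n,u,v,z in [('brown',180,310,.018),('yellow',188,265,.018),('white',262,313,.018),('stand base',336,281,.006),('posttip',337,280,.068),('bedR',467,267,.012),('bedL',386,267,.012),('dial',390,265,.053),('tab',427,265,.078),('bluering',230,261,.018),('green',160,228,.018),('cup',330,183,.05),('jar',378,178,.05),('spat handle',288,193,.01)]:
    print(n,onz(ci,u,v,z))
c=im[220:320,310:490];cv2.imwrite('pics/calcrop.png',cv2.resize(c,None,fx=4.4,fy=4.4,interpolation=cv2.INTER_CUBIC))
c=im[210:340,140:290];cv2.imwrite('pics/ringcrop.png',cv2.resize(c,None,fx=4,fy=4,interpolation=cv2.INTER_CUBIC))
```

```text
brown [0.4729 0.3597 0.018 ]
yellow [0.5807 0.3433 0.018 ]
white [0.4626 0.1639 0.018 ]
stand base [ 0.5374 -0.0163  0.006 ]
posttip [ 0.536  -0.0149  0.068 ]
bedR [ 0.5668 -0.3404  0.012 ]
bedL [ 0.5696 -0.1398  0.012 ]
dial [ 0.5707 -0.1426  0.053 ]
tab [ 0.5672 -0.2243  0.078 ]
bluering [0.5891 0.2418 0.018 ]
green [0.6728 0.4137 0.018 ]
cup [ 0.7732 -0.0041  0.05  ]
jar [ 0.7846 -0.1218  0.05  ]
spat handle [0.7595 0.0999 0.01  ]
```

View pics/calcrop.png

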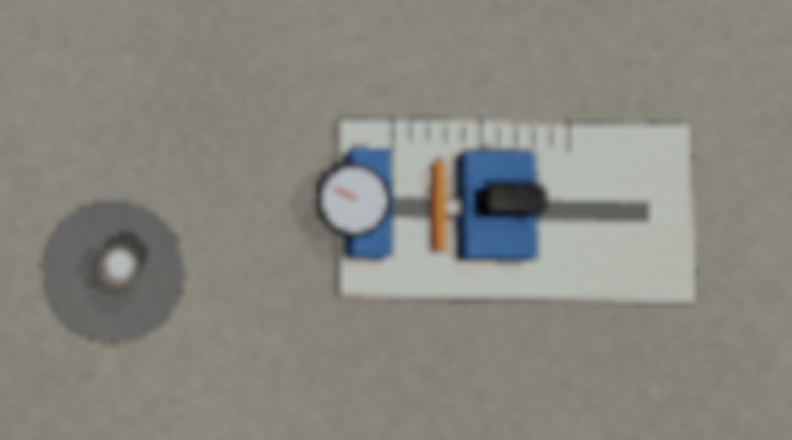

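View pics/ringcrop.png

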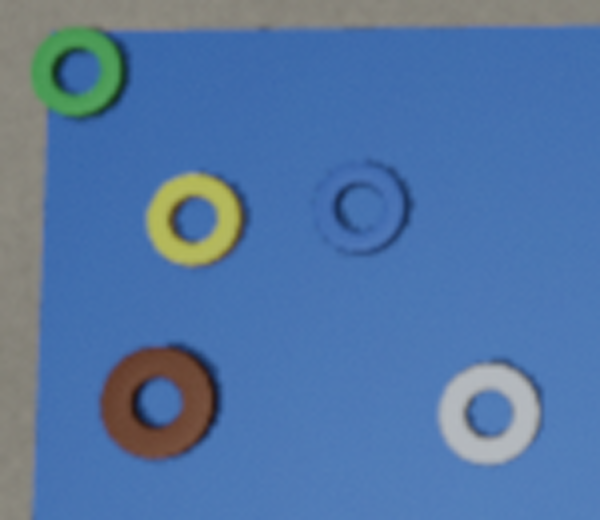

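```bash
cat >> h.py <<'E'
np.set_printoptions(precision=4,suppress=True)
def goal(x,y,z,yaw,jawdir=True):
    """target TCP pose tool down; yaw = world angle of the tool y axis (mod pi); prints deltas in tool axes: cm, and turn wz"""
    o=ctrl.get_obs();R=Ro.from_rotvec(o['tool_rot']).as_matrix();p=o['tool_pos']
    best=None
    for k in(-1,0,1,2):
        a=yaw+k*np.pi; ty=np.array([np.cos(a),np.sin(a),0]);tz=np.array([0,0,-1.]);tx=np.cross(ty,tz)
        T=np.c_[tx,ty,tz];w=Ro.from_matrix(R.T@T).as_rotvec()
        q6=o['q'][5]+w[2]
        if best is None or np.linalg.norm(w)<np.linalg.norm(best): best=w;Tb=T
    d=R.T@(np.array([x,y,z])-p)*100
    print('t %.2f pos'%o['t'],p,'open %.4f'%o['opening'],'F',o['contact_force'],'q6 %.2f'%o['q'][5])
    print('in current axes cm',d,'turn',best,' | after turn axes cm',Tb.T@(np.array([x,y,z])-p)*100)
E
python3 - <<'E'
from h import *
ci=dict(np.load('pics/top0.png.npz'))
P=[onz(ci,310+a/4.4,220+b/4.4,.012) for a,b in [(340,119),(690,124),(694,301),(341,297)]]
print(np.array(P)); c=np.mean(P,0);print('c',c)
yax=(P[0]+P[3]-P[1]-P[2])[:2];yaw=np.arctan2(yax[1],yax[0]);print(np.linalg.norm(yax)/2,'yaw of caliper y',yaw, np.linalg.norm(P[0]-P[3]))
xax=(P[1]+P[0]-P[2]-P[3])[:2];print('x yaw', np.arctan2(xax[1],xax[0]))
cal=c[:2]; y=yax/np.linalg.norm(yax); x=np.array([y[1],-y[0]])
t=onz(ci,427,265,.078)[:2]-cal;print('tab local',t@x,t@y)
for b in (398,):pass
p=onz(ci,310+447/4.4,220+205/4.4,.031)[:2]-cal;print('padface-ish',p@x,p@y)
goal(.567,-.224,.18,np.arctan2(x[1],x[0]))
E
```

```text
[[ 0.6191 -0.1448  0.012 ]
 [ 0.6136 -0.3428  0.012 ]
 [ 0.5142 -0.3389  0.012 ]
 [ 0.5193 -0.1416  0.012 ]]
c [ 0.5666 -0.242   0.012 ]
0.19777699580533348 yaw of caliper y 1.5439415401263112 0.099799555274329
x yaw -0.035417540529887825
tab local 0.00014660290270202594 0.017697813674454388
padface-ish 0.00036524035463158237 0.04327454961287484
t 0.15 pos [ 0.2811 -0.5576  0.204 ] open 0.0857 F [ 0.0945 -0.3465 -0.0331] q6 -0.12
in current axes cm [ 40.5471 -16.9255   2.4377] turn [-0.0013 -0.001  -1.0772]  | after turn axes cm [34.1203 27.6859  2.4035]
```

Call:
{"api": "send_rows", "payload": {
  "series": [
    {"tx":5,"ty":-2,"wz":-0.18},
    {"tx":5,"ty":-2,"wz":-0.18},
    {"tx":5,"ty":-1,"wz":-0.18},
    {"tx":5,"wz":-0.18},
    {"tx":5,"wz":-0.18}
  ]
}}

```text
invalid input at $.series[0]: expected keys tx, ty, tz, wx, wy, wz, jaw
```

```bash
python3 -c "
from h import *
goal(.567,-.224,.2,-.03)"
```

```text
t 0.15 pos [ 0.2811 -0.5576  0.204 ] open 0.0857 F [ 0.0945 -0.3465 -0.0331] q6 -0.12
in current axes cm [ 40.5474 -16.9287   0.4377] turn [-0.0013 -0.001  -1.074 ]  | after turn axes cm [34.2072 27.5785  0.4035]
```

Call:
{"api": "send_rows", "payload": {
  "series": [
    {"tx":5,"ty":-2,"tz":0,"wx":0,"wy":0,"wz":-0.18,"jaw":0},
    {"tx":5,"ty":-2,"tz":0,"wx":0,"wy":0,"wz":-0.18,"jaw":0},
    {"tx":5,"ty":0,"tz":0,"wx":0,"wy":0,"wz":-0.18,"jaw":0},
    {"tx":5,"ty":1,"tz":0,"wx":0,"wy":0,"wz":-0.18,"jaw":0},
    {"tx":5,"ty":2,"tz":0,"wx":0,"wy":0,"wz":-0.18,"jaw":0}
  ]
}}

```text
t: 0.78
tool_pos: [0.4506, -0.3532, 0.202]
tool_rot: [-2.411, -2.007, -0.001]
contact_force: [-0.1, 0.3, -0.1]
opening: 0.0855
```

```bash
python3 -c "
from h import *
goal(.567,-.224,.2,-.03)"
```

```text
t 0.78 pos [ 0.4506 -0.3532  0.202 ] open 0.0855 F [-0.1425  0.3189 -0.119 ] q6 -0.61
in current axes cm [14.8179  9.1074  0.221 ] turn [-0.0023 -0.0034 -0.1524]  | after turn axes cm [13.2643 11.251   0.1961]
```

Call:
{"api": "send_rows", "payload": {
  "series": [
    {"tx":5,"ty":3,"tz":0,"wx":0,"wy":0,"wz":-0.16,"jaw":0},
    {"tx":5,"ty":4,"tz":0,"wx":0,"wy":0,"wz":0,"jaw":0},
    {"tx":4,"ty":4,"tz":0,"wx":0,"wy":0,"wz":0,"jaw":0},
    {"tx":0,"ty":0,"tz":0,"wx":0,"wy":0,"wz":0,"jaw":0}
  ]
}}

```text
t: 1.27
tool_pos: [0.5729, -0.2152, 0.2009]
tool_rot: [-2.23, -2.205, -0.002]
contact_force: [-0.7, -0.9, -0.1]
opening: 0.0851
```

```bash
python3 -c "
from h import *
goal(.567,-.224,.2,-.03)
snap('wrist','w1.png');snap('top','t1.png')"
```

```text
t 1.27 pos [ 0.5729 -0.2152  0.2009] open 0.0851 F [-0.6748 -0.9196 -0.0691] q6 -0.47
in current axes cm [-0.8871 -0.5844  0.0839] turn [-0.0029 -0.0045  0.0188]  | after turn axes cm [-0.8976 -0.5678  0.0862]
```

View pics/w1.png

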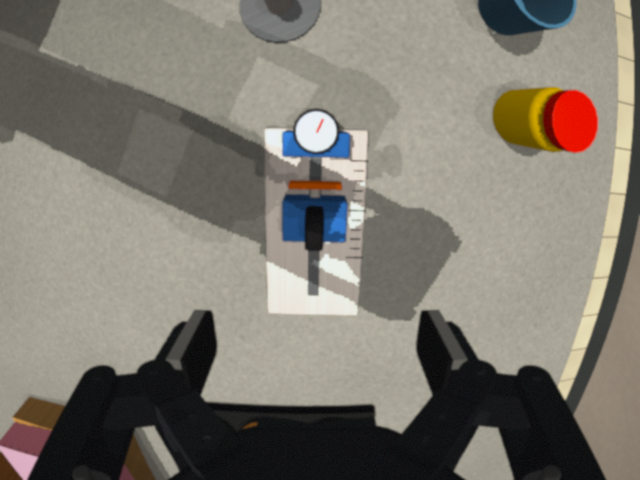

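Run:
```python
from h import *
ci=dict(np.load('pics/w1.png.npz'))
P=[onz(ci,a,b,.012,True) for a,b in [(265,129),(368,130.5),(357.5,315),(268,314)]]
print(np.array(P));c=np.mean(P,0);print('c',c)
yax=(P[0]+P[1]-P[2]-P[3])[:2];print(np.linalg.norm(yax)/2,np.arctan2(yax[1],yax[0]),np.linalg.norm(P[0]-P[1]),np.linalg.norm(P[2]-P[3]))
print('stand',onz(ci,280,12,.006,True))
im=cv2.imread('pics/w1.png');cv2.imwrite('pics/w1c.png',cv2.resize(im[100:330,230:400],None,fx=2.6,fy=2.6,interpolation=cv2.INTER_CUBIC))
```

```text
[[ 0.5239 -0.1414  0.012 ]
 [ 0.6224 -0.1441  0.012 ]
 [ 0.6164 -0.3427  0.012 ]
 [ 0.5168 -0.3405  0.012 ]]
c [ 0.5699 -0.2422  0.012 ]
0.198911433908146 1.5380117678331695 0.09846284476333007 0.09966951926228376
stand [ 0.5394 -0.0241  0.006 ]
```

View pics/w1c.png

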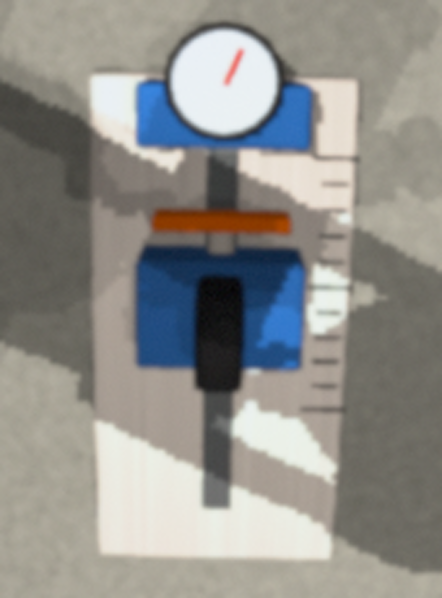

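```bash
cat >> h.py <<'E'
CAL=np.array([.568,-.242]);YAWX=-.030
CY=np.array([-np.sin(YAWX),np.cos(YAWX)]);CX=np.array([np.cos(YAWX),np.sin(YAWX)])
def cl(x,y): return CAL+x*CX+y*CY
def loc(p): d=np.array(p)[:2]-CAL;return d@CX,d@CY
E
python3 -c "
from h import *
x=cl(0,.0165);print(x);goal(x[0],x[1],.064,YAWX)"
```

```text
[ 0.5685 -0.2255]
t 1.38 pos [ 0.5712 -0.2177  0.2008] open 0.0854 F [ 0.1435 -0.9577  0.623 ] q6 -0.47
in current axes cm [-0.8362 -0.2069 13.6813] turn [-0.0037 -0.0037  0.0151]  | after turn axes cm [-0.7888 -0.245  13.6834]
```

Call:
{"api": "send_rows", "payload": {
  "series": [
    {"tx":-0.8,"ty":-0.2,"tz":4,"wx":-0.004,"wy":-0.004,"wz":0.015,"jaw":0},
    {"tx":0,"ty":0,"tz":4.5,"wx":0,"wy":0,"wz":0,"jaw":0},
    {"tx":0,"ty":0,"tz":0,"wx":0,"wy":0,"wz":0,"jaw":0}
  ]
}}

```text
t: 1.75
tool_pos: [0.567, -0.2296, 0.115]
tool_rot: [2.259, 2.18, -0.001]
contact_force: [0.2, -0.1, -0.2]
opening: 0.0854
```

```bash
python3 -c "
from h import *
x=cl(0,.0165);goal(x[0],x[1],.064,YAWX)
snap('wrist','w2.png')"
```

```text
t 1.75 pos [ 0.567  -0.2296  0.115 ] open 0.0854 F [ 0.154  -0.1089 -0.1548] q6 -0.47
in current axes cm [0.4283 0.1247 5.1023] turn [ 0.0015  0.0023 -0.0055]  | after turn axes cm [0.4159 0.1346 5.1031]
```

View pics/w2.png

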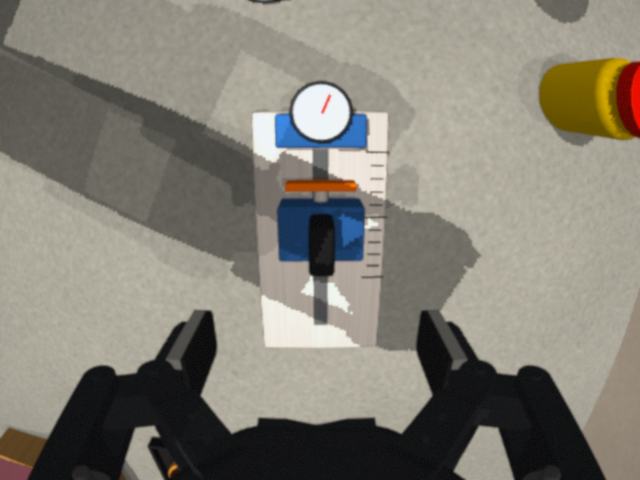

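Run:
```python
from h import *
ci=dict(np.load('pics/w2.png.npz'))
print('TCP',proj(ci,[.567,-.2296,.115],True),'tip',proj(ci,[.567,-.2296,.104],True))
for y in(-.016,0,.016):
    for z in (.0425,.078):
        p=cl(0,.0165+y);print(y,z,proj(ci,[p[0],p[1],z],True))
for n,l in [('bed+y',(0,.1,.012)),('bed-y',(0,-.1,.012)),('anvilface',(0,.075,.042)),('padtop',(0,.0505,.031))]:
    p=cl(*l[:2]);print(n,proj(ci,[*p,l[2]],True))
o,d=ray(ci,321,276,True);
for z in(.078,.0425): print(z,loc(onz(ci,321,276,z,True)), loc(onz(ci,321,214,z,True)), loc(onz(ci,321,261,z,True)))
```

```text
TCP [317.0474 287.1694] tip [316.9649 278.0041]
-0.016 0.0425 [318.6845 256.1873]
-0.016 0.078 [319.1569 277.6214]
0 0.0425 [318.5937 234.4131]
0 0.078 [319.0712 253.1581]
0.016 0.0425 [318.4934 211.7644]
0.016 0.078 [318.972  227.3842]
bed+y [317.6863 110.6324]
bed-y [318.7768 348.2877]
anvilface [318.1745 148.3203]
padtop [318.2422 182.3044]
0.078 (np.float64(0.0011243958747344214), np.float64(0.0015804825376580453)) (np.float64(0.001193660106110123), np.float64(0.040523953061686324)) (np.float64(0.001137022301137875), np.float64(0.01145894542497693))
0.0425 (np.float64(0.00159611352909655), np.float64(-0.014728143169631443)) (np.float64(0.0016773294936355744), np.float64(0.030935130042056287)) (np.float64(0.0016109186800188754), np.float64(-0.0031451244076841833))
```

Call:
{"api": "send_rows", "payload": {
  "series": [
    {"tx":0.4,"ty":0.25,"tz":2.5,"wx":0,"wy":0,"wz":0,"jaw":0},
    {"tx":0,"ty":0,"tz":2.5,"wx":0,"wy":0,"wz":0,"jaw":0},
    {"tx":0,"ty":0,"tz":0,"wx":0,"wy":0,"wz":0,"jaw":0}
  ]
}}

```text
t: 2.17
tool_pos: [0.5757, -0.2318, 0.0765]
tool_rot: [2.249, 2.164, 0.007]
contact_force: [0.5, 0.0, -0.3]
opening: 0.0853
```

```bash
sed -i 's/CAL=np.array.*;Y/CAL=np.array([.5695,-.242]);Y/' h.py; python3 -c "
from h import *
x=cl(0,.0165);goal(x[0],x[1],.062,YAWX)"
```

```text
t 2.17 pos [ 0.5757 -0.2318  0.0765] open 0.0853 F [ 0.4666  0.0372 -0.2829] q6 -0.46
in current axes cm [ 0.6253 -0.6223  1.4363] turn [ 0.0176  0.011  -0.0088]  | after turn axes cm [ 0.6147 -0.5914  1.4538]
```

Call:
{"api": "send_rows", "payload": {
  "series": [
    {"tx":0,"ty":0,"tz":0,"wx":0,"wy":0,"wz":0,"jaw":0},
    {"tx":0,"ty":0,"tz":0,"wx":0,"wy":0,"wz":0,"jaw":0}
  ]
}}

```text
t: 2.42
tool_pos: [0.5781, -0.2338, 0.0817]
tool_rot: [2.245, 2.158, 0.01]
contact_force: [-0.1, -1.2, 1.4]
opening: 0.0854
```

```bash
python3 -c "
from h import *
x=cl(0,.0165);goal(x[0],x[1],.062,YAWX)
snap('wrist','w3.png')
goal(x[0],x[1],.062,YAWX)
"
```

```text
t 2.42 pos [ 0.5781 -0.2338  0.0817] open 0.0854 F [-0.0587 -1.2001  1.3535] q6 -0.46
in current axes cm [ 0.821  -0.8863  1.9399] turn [ 0.024   0.0143 -0.0096]  | after turn axes cm [ 0.8013 -0.8316  1.9721]
t 2.48 pos [ 0.5783 -0.2339  0.082 ] open 0.0852 F [-0.1807 -1.2036  0.8491] q6 -0.46
in current axes cm [ 0.8365 -0.9152  1.9655] turn [ 0.0246  0.0147 -0.0095]  | after turn axes cm [ 0.8158 -0.8585  1.9995]
```

View pics/w3.png

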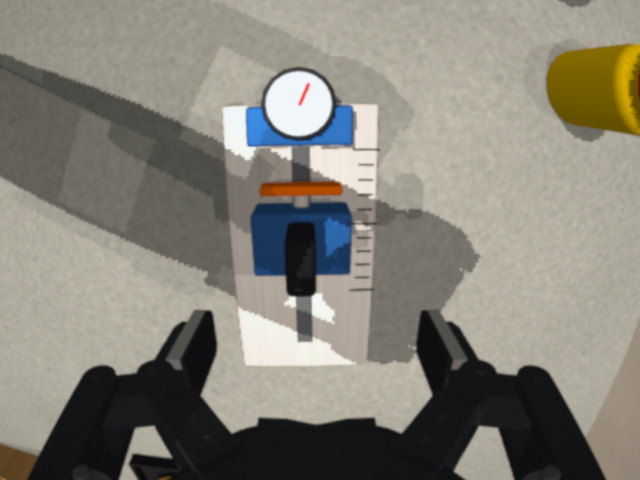

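Call:
{"api": "send_rows", "payload": {
  "series": [
    {"tx":0.8,"ty":-0.9,"tz":0.8,"wx":0.024,"wy":0.014,"wz":-0.01,"jaw":0}
  ]
}}

```text
t: 2.6
tool_pos: [0.5706, -0.2261, 0.0753]
tool_rot: [2.252, 2.187, 0.001]
contact_force: [0.3, 0.8, 0.4]
opening: 0.0854
```

```bash
python3 -c "
from h import *
x=cl(0,.0165);goal(x[0],x[1],.062,YAWX)"
```

```text
t 2.60 pos [ 0.5706 -0.2261  0.0753] open 0.0854 F [0.2782 0.8001 0.3565] q6 -0.47
in current axes cm [ 0.0595 -0.065   1.3272] turn [0.0024 0.0014 0.0007]  | after turn axes cm [ 0.0575 -0.0619  1.3275]
```

Call:
{"api": "send_rows", "payload": {
  "series": [
    {"tx":0,"ty":-0.05,"tz":1.3,"wx":0.002,"wy":0.001,"wz":0,"jaw":0}
  ]
}}

```text
t: 2.72
tool_pos: [0.5702, -0.2258, 0.0622]
tool_rot: [2.253, 2.189, 0.0]
contact_force: [0.5, -0.1, 0.1]
opening: 0.0856
```

```bash
python3 -c "
from h import *
x=cl(0,.0165);goal(x[0],x[1],.062,YAWX)"
```

```text
t 2.73 pos [ 0.5702 -0.2258  0.0622] open 0.0856 F [ 0.4682 -0.1319  0.0718] q6 -0.47
in current axes cm [ 0.0316 -0.0204  0.0184] turn [0.0007 0.0005 0.0011]  | after turn axes cm [ 0.0315 -0.0205  0.0184]
```

Call:
{"api": "send_rows", "payload": {
  "series": [
    {"tx":0,"ty":0,"tz":0,"wx":0,"wy":0,"wz":0,"jaw":1},
    {"tx":0,"ty":0,"tz":0,"wx":0,"wy":0,"wz":0,"jaw":1},
    {"tx":0,"ty":0,"tz":0,"wx":0,"wy":0,"wz":0,"jaw":1},
    {"tx":0,"ty":0,"tz":0,"wx":0,"wy":0,"wz":0,"jaw":1},
    {"tx":0,"ty":0,"tz":0,"wx":0,"wy":0,"wz":0,"jaw":1}
  ],
  "squeeze": 25
}}

```text
t: 3.35
tool_pos: [0.569, -0.225, 0.0599]
tool_rot: [-2.251, -2.188, 0.002]
contact_force: [0.6, 0.0, -0.6]
opening: 0.0001
```

```bash
python3 -c "
from h import *
x=cl(0,.0165);goal(x[0],x[1],.062,YAWX)"
```

```text
t 3.35 pos [ 0.569  -0.225   0.0599] open 0.0001 F [ 0.5764  0.0274 -0.5637] q6 -0.47
in current axes cm [-0.045   0.1017 -0.2135] turn [-0.0027 -0.0012  0.0015]  | after turn axes cm [-0.0451  0.1024 -0.2131]
```

```bash
python3 -c "
from h import *
snap('wrist','w4.png')
"
```

```text
(no output)
```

View pics/w4.png

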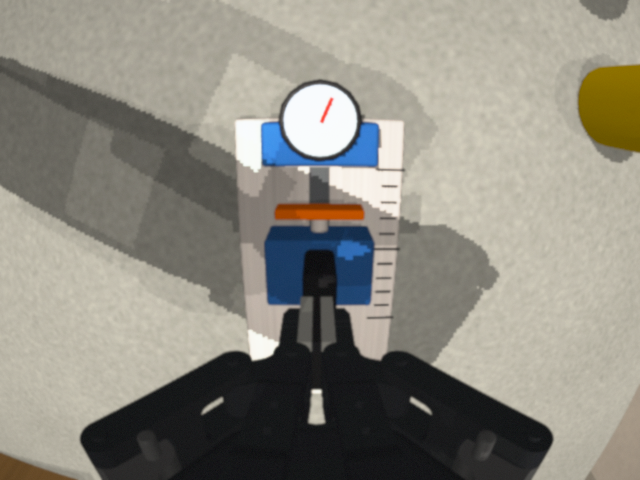

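Run:
```python
from h import *
ci=dict(np.load('pics/w4.png.npz'));o=ctrl.get_obs();p=o['tool_pos'];print(p)
R=Ro.from_rotvec(o['tool_rot']).as_matrix();print(R)
for dz in(.011,0,-.008,-.03):
  for dx in(-.011,.011): print(dz,dx,proj(ci,p+R@[dx,0,dz],True))
for y in(-.016,0.016):
    for z in (.0425,.078):
        q=cl(0,.0165+y);print(y,z,proj(ci,[*q,z],True))
print('cam',-ci['R'].T@ci['t'], 'bed+y',proj(ci,[*cl(0,.1),.012],True),'padtop',proj(ci,[*cl(0,.0505),.031],True),'anv',proj(ci,[*cl(0,.075),.042],True))
```

```text
[ 0.569  -0.2251  0.0599]
[[ 0.0285  0.9996 -0.0025]
 [ 0.9996 -0.0285  0.0012]
 [ 0.0011 -0.0026 -1.    ]]
0.011 -0.011 [317.1467 296.4614]
0.011 0.011 [317.1571 259.0495]
0 -0.011 [317.2016 306.2837]
0 0.011 [317.217  267.3586]
-0.008 -0.011 [317.2448 314.0633]
-0.008 0.011 [317.2646 274.0004]
-0.03 -0.011 [317.3807 338.7296]
-0.03 0.011 [317.4172 295.441 ]
-0.016 0.0425 [318.9015 299.7046]
-0.016 0.078 [319.2096 334.1642]
0.016 0.0425 [319.1114 246.6102]
0.016 0.078 [319.5138 273.8579]
cam [ 0.5713 -0.1419  0.2288] bed+y [319.1159 117.4375] padtop [319.1044 208.5636] anv [319.3442 166.8989]
```

```bash
python3 - <<'E'
from h import *
ci=dict(np.load('pics/w4.png.npz'));o=ctrl.get_obs();p=o['tool_pos']
R=Ro.from_rotvec(o['tool_rot']).as_matrix()
for dz in(.011,0,-.01,-.02,-.03,-.05):
  print(dz,[proj(ci,p+R@[dx,.0427,dz],True).round() for dx in(-.011,0.011)],[proj(ci,p+R@[dx,.0,dz],True).round() for dx in(-.011,0.011)])
E
python3 -c "
import cv2
im=cv2.imread('pics/w4.png');cv2.imwrite('pics/w4c.png',cv2.resize(im[190:420,220:420],None,fx=2.6,fy=2.6,interpolation=cv2.INTER_CUBIC))"
```

```text
0.011 [array([394., 296.]), array([398., 259.])] [array([317., 296.]), array([317., 259.])]
0 [array([398., 305.]), array([402., 267.])] [array([317., 306.]), array([317., 267.])]
-0.01 [array([402., 315.]), array([407., 275.])] [array([317., 316.]), array([317., 276.])]
-0.02 [array([406., 325.]), array([411., 284.])] [array([317., 327.]), array([317., 285.])]
-0.03 [array([411., 337.]), array([417., 294.])] [array([317., 339.]), array([317., 295.])]
-0.05 [array([421., 363.]), array([429., 318.])] [array([318., 366.]), array([318., 320.])]
```

View pics/w4c.png

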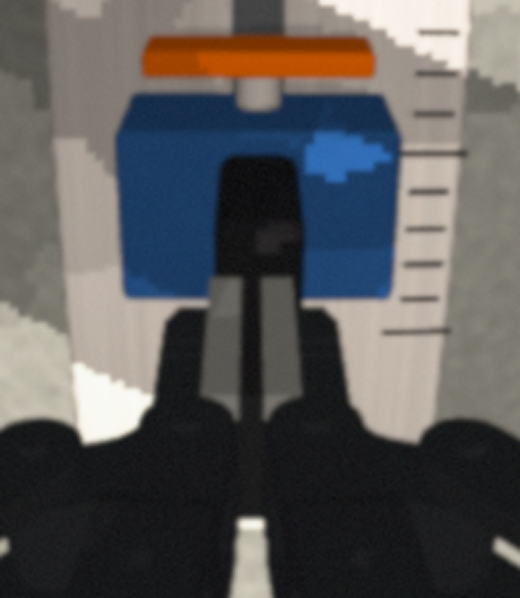

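Run:
```python
from h import *
im,ci=snap('side','s4.png')
o=ctrl.get_obs();p=o['tool_pos'];print(p,proj(ci,p),proj(ci,p-[0,0,.011]),proj(ci,[*cl(0,.0165),.078]))
u,v=proj(ci,p).astype(int)
c=im[v-75:v+75,u-100:u+100];cv2.imwrite('pics/s4c.png',cv2.resize(c[:,:,::-1],None,fx=4,fy=4,interpolation=cv2.INTER_CUBIC));print(u,v)
```

```text
[ 0.569  -0.2251  0.0599] [416.8996 216.6783] [416.4028 220.1968] [417.5239 210.5828]
416 216
```

View pics/s4c.png

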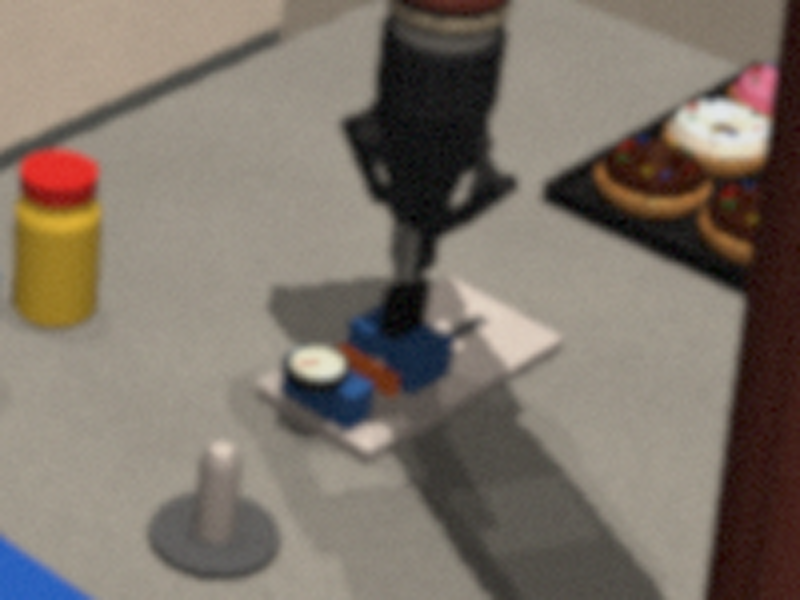

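Run:
```python
from h import *
ci=dict(np.load('pics/w4.png.npz'));o=ctrl.get_obs();p=o['tool_pos']
R=Ro.from_rotvec(o['tool_rot']).as_matrix()
print('cam in tool',R.T@(-ci['R'].T@ci['t']-p),'cam axes in tool\n',ci['R']@R)
for v in(298,345,405,420,475):
    a,d=ray(ci,317,v,True);a=R.T@(a-p);d=R.T@d
    print(v,[(dx,((a+d*(dx-a[0])/d[0])[2]).round(4)) for dx in(.0425,.038,.011,0,-.011,-.03)])
```

```text
cam in tool [ 0.0834 -0.0005 -0.1689] cam axes in tool
 [[-0.0007  1.     -0.0003]
 [-0.9459 -0.0008 -0.3244]
 [-0.3244  0.      0.9459]]
298 [(0.0425, np.float64(-0.0918)), (0.038, np.float64(-0.0833)), (0.011, np.float64(-0.0323)), (0, np.float64(-0.0116)), (-0.011, np.float64(0.0092)), (-0.03, np.float64(0.045))]
345 [(0.0425, np.float64(-0.1109)), (0.038, np.float64(-0.1045)), (0.011, np.float64(-0.0662)), (0, np.float64(-0.0506)), (-0.011, np.float64(-0.035)), (-0.03, np.float64(-0.008))]
405 [(0.0425, np.float64(-0.1272)), (0.038, np.float64(-0.1226)), (0.011, np.float64(-0.095)), (0, np.float64(-0.0838)), (-0.011, np.float64(-0.0726)), (-0.03, np.float64(-0.0532))]
420 [(0.0425, np.float64(-0.1304)), (0.038, np.float64(-0.1262)), (0.011, np.float64(-0.1008)), (0, np.float64(-0.0904)), (-0.011, np.float64(-0.0801)), (-0.03, np.float64(-0.0622))]
475 [(0.0425, np.float64(-0.1405)), (0.038, np.float64(-0.1374)), (0.011, np.float64(-0.1186)), (0, np.float64(-0.111)), (-0.011, np.float64(-0.1033)), (-0.03, np.float64(-0.0901))]
```

Run:
```python
from h import *
im,ci=snap('top','t4.png')
o=ctrl.get_obs();p=o['tool_pos'];print(p,proj(ci,p),proj(ci,p+[0,0,.2]))
u,v=proj(ci,p).astype(int)
c=im[v-60:v+60,u-80:u+80];cv2.imwrite('pics/t4c.png',cv2.resize(c[:,:,::-1],None,fx=5,fy=5,interpolation=cv2.INTER_CUBIC));print(u,v)
print(ctrl.get_obs()['q'])
```

```text
[ 0.5689 -0.225   0.0598] [425.3149 264.9665] [451.0181 255.2847]
425 264
[-0.4981  0.1536  1.7575 -0.0002  1.2335 -0.4695]
```

View pics/t4c.png

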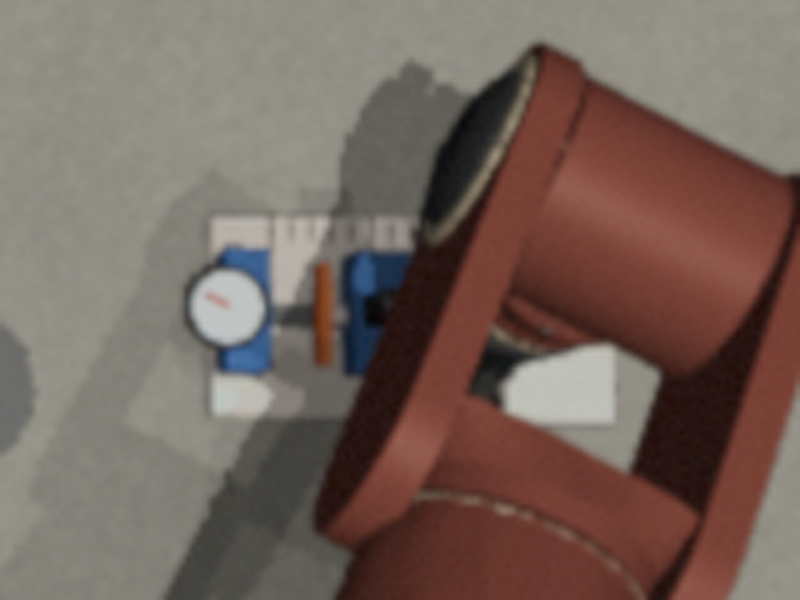

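Call:
{"api": "send_rows", "payload": {
  "series": [
    {"tx":0,"ty":0,"tz":-0.3,"wx":0,"wy":0,"wz":0,"jaw":0},
    {"tx":0,"ty":0,"tz":-0.1,"wx":0,"wy":0,"wz":0,"jaw":0},
    {"tx":0,"ty":0,"tz":0,"wx":0,"wy":0,"wz":0,"jaw":0},
    {"tx":0,"ty":0,"tz":0,"wx":0,"wy":0,"wz":0,"jaw":0},
    {"tx":0,"ty":0,"tz":0,"wx":0,"wy":0,"wz":0,"jaw":0}
  ]
}}

```text
t: 4.12
tool_pos: [0.5691, -0.2251, 0.0644]
tool_rot: [-2.251, -2.188, 0.001]
contact_force: [-0.3, 0.3, 0.1]
opening: 0.0852
```

```bash
python3 -c "
from h import *
x=cl(0,.0165);goal(x[0],x[1],.047,YAWX)"
```

```text
t 4.12 pos [ 0.5691 -0.2251  0.0644] open 0.0852 F [-0.2698  0.3385  0.128 ] q6 -0.47
in current axes cm [-0.0395  0.0943  1.7404] turn [-0.0023 -0.001   0.0014]  | after turn axes cm [-0.0377  0.0904  1.7407]
```

Call:
{"api": "send_rows", "payload": {
  "series": [
    {"tx":0,"ty":0.1,"tz":1.2,"wx":0,"wy":0,"wz":0,"jaw":0},
    {"tx":0,"ty":0,"tz":1,"wx":0,"wy":0,"wz":0,"jaw":0}
  ]
}}

```text
t: 4.38
tool_pos: [0.5706, -0.2253, 0.0418]
tool_rot: [-2.252, -2.189, 0.001]
contact_force: [0.4, 0.3, -0.3]
opening: 0.085
```

```bash
python3 -c "
from h import *
x=cl(0,.0165);goal(x[0],x[1],.047,YAWX)
im,ci=snap('side','s5.png')
u,v=416,216
c=im[v-75:v+75,u-100:u+100];cv2.imwrite('pics/s5c.png',cv2.resize(c[:,:,::-1],None,fx=4,fy=4,interpolation=cv2.INTER_CUBIC))
o=ctrl.get_obs();p=o['tool_pos'];R=Ro.from_rotvec(o['tool_rot']).as_matrix()
for dz in (.011,0,-.02,-.03,-.045): print(dz,(proj(ci,p+R@[0,.0427,dz])-[316,141])*4,(proj(ci,p+R@[0,-.0427,dz])-[316,141])*4)
"
```

```text
t 4.38 pos [ 0.5706 -0.2253  0.0418] open 0.0850 F [ 0.4435  0.2779 -0.2834] q6 -0.47
in current axes cm [-0.0172 -0.0562 -0.5209] turn [-0.001  -0.0003  0.0015]  | after turn axes cm [-0.0174 -0.0556 -0.5209]
0.011 [348.2805 313.928 ] [447.8086 369.6925]
0 [349.9695 300.1571] [449.9886 355.6833]
-0.02 [353.0769 274.8208] [454.0011 329.8977]
-0.03 [354.6485 262.006 ] [456.0314 316.8505]
-0.045 [357.0289 242.5973] [459.1075 297.083 ]
```

View pics/s5c.png

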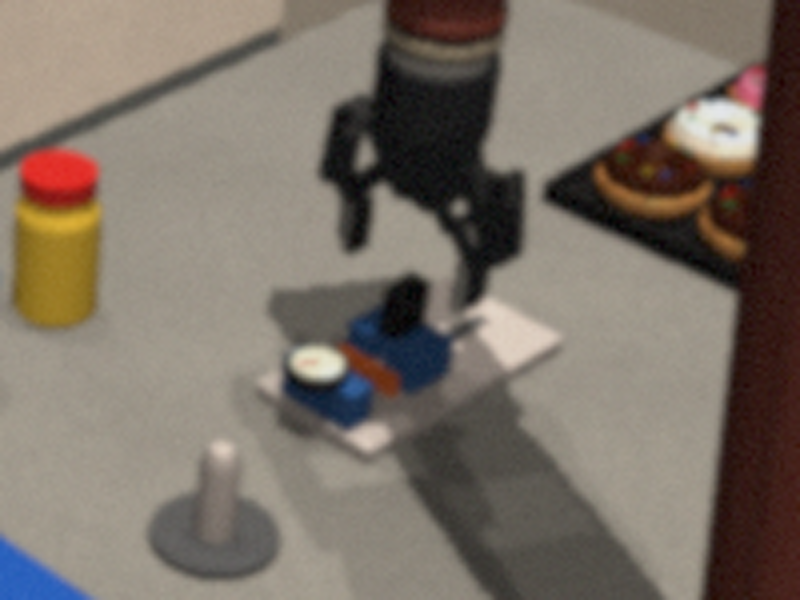

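Call:
{"api": "send_rows", "payload": {
  "series": [
    {"tx":0,"ty":-0.05,"tz":1.2,"wx":0,"wy":0,"wz":0,"jaw":0},
    {"tx":0,"ty":0,"tz":0.8,"wx":0,"wy":0,"wz":0,"jaw":0}
  ]
}}

```text
t: 4.68
tool_pos: [0.5687, -0.2247, 0.0184]
tool_rot: [-2.25, -2.187, 0.002]
contact_force: [-0.4, 0.9, -0.4]
opening: 0.0852
```

Call:
{"api": "send_rows", "payload": {
  "series": [
    {"tx":0,"ty":0,"tz":0,"wx":0,"wy":0,"wz":0,"jaw":1},
    {"tx":0,"ty":0,"tz":0,"wx":0,"wy":0,"wz":0,"jaw":1},
    {"tx":0,"ty":0,"tz":0,"wx":0,"wy":0,"wz":0,"jaw":1},
    {"tx":0,"ty":0,"tz":0,"wx":0,"wy":0,"wz":0,"jaw":1}
  ],
  "squeeze": 25
}}

```text
t: 5.18
tool_pos: [0.5703, -0.2248, 0.0182]
tool_rot: [-2.253, -2.188, -0.002]
contact_force: [0.6, 0.4, 0.7]
opening: 0.0157
```

```bash
python3 -c "
from h import *
x=cl(0,.0165);goal(x[0],x[1],.021,YAWX)
snap('wrist','w6.png')"
```

```text
t 5.17 pos [ 0.5703 -0.2248  0.0182] open 0.0157 F [0.5523 0.4048 0.7393] q6 -0.47
in current axes cm [-0.0739 -0.0328 -0.2778] turn [ 0.0003 -0.0016  0.0007]  | after turn axes cm [-0.0744 -0.0328 -0.2777]
```

View pics/w6.png

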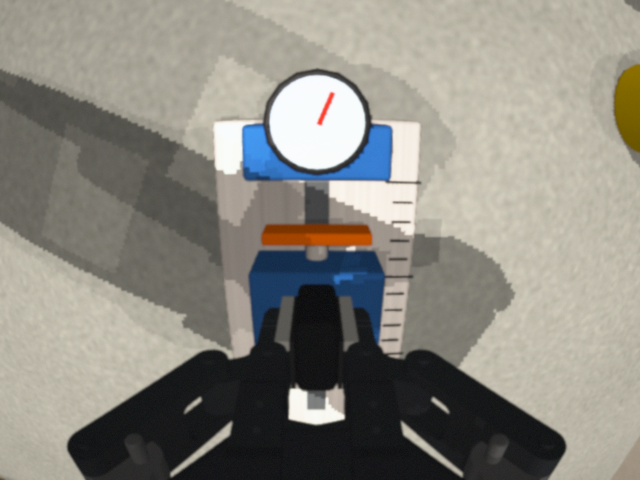

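Call:
{"api": "send_rows", "payload": {
  "series": [
    {"tx":-2,"ty":0,"tz":0,"wx":0,"wy":0,"wz":0,"jaw":1},
    {"tx":-2,"ty":0,"tz":0,"wx":0,"wy":0,"wz":0,"jaw":1},
    {"tx":-2,"ty":0,"tz":0,"wx":0,"wy":0,"wz":0,"jaw":1}
  ]
}}

```text
t: 5.6
tool_pos: [0.5684, -0.2858, 0.0183]
tool_rot: [-2.251, -2.188, -0.003]
contact_force: [1.2, 0.9, -0.5]
opening: 0.016
```

```bash
python3 -c "
from h import *
print(loc(ctrl.get_obs()['tool_pos']))
x=cl(0,-.062);goal(x[0],x[1],.019,YAWX)"
```

```text
(np.float64(0.0001947920409148183), np.float64(-0.04383769602033696))
t 5.60 pos [ 0.5684 -0.2858  0.0183] open 0.0160 F [ 1.2314  0.9251 -0.5405] q6 -0.56
in current axes cm [-1.816  -0.0228 -0.0802] turn [-0.0008 -0.0031  0.0018]  | after turn axes cm [-1.8162 -0.0195 -0.0746]
```

Call:
{"api": "send_rows", "payload": {
  "series": [
    {"tx":-1.2,"ty":0,"tz":0,"wx":0,"wy":0,"wz":0,"jaw":1},
    {"tx":-0.5,"ty":0,"tz":0,"wx":0,"wy":0,"wz":0,"jaw":1},
    {"tx":-0.3,"ty":0,"tz":0,"wx":0,"wy":0,"wz":0,"jaw":1},
    {"tx":-0.2,"ty":0,"tz":0,"wx":0,"wy":0,"wz":0,"jaw":1}
  ]
}}

```text
t: 6.1
tool_pos: [0.5678, -0.3028, 0.0182]
tool_rot: [-2.243, -2.175, -0.021]
contact_force: [-2.1, 6.6, 3.2]
opening: 0.0155
```

```bash
python3 -c "
from h import *
print(loc(ctrl.get_obs()['tool_pos']))
x=cl(0,-.063);goal(x[0],x[1],.019,YAWX)"
```

```text
(np.float64(0.00013272512361317041), np.float64(-0.06085884153683257))
t 6.10 pos [ 0.5678 -0.3028  0.0182] open 0.0155 F [-2.1195  6.5746  3.1619] q6 -0.59
in current axes cm [-0.2124 -0.0133 -0.0819] turn [-0.0028 -0.0214 -0.001 ]  | after turn axes cm [-0.2141 -0.0133 -0.0774]
```

Call:
{"api": "send_rows", "payload": {
  "series": [
    {"tx":0.1,"ty":0,"tz":0,"wx":0,"wy":0.02,"wz":0,"jaw":0},
    {"tx":0,"ty":0,"tz":0,"wx":0,"wy":0,"wz":0,"jaw":0},
    {"tx":0,"ty":0,"tz":-4,"wx":0,"wy":0,"wz":0,"jaw":0},
    {"tx":0,"ty":0,"tz":-6,"wx":0,"wy":0,"wz":0,"jaw":0}
  ]
}}

```text
t: 6.6
tool_pos: [0.5642, -0.305, 0.1135]
tool_rot: [-2.225, -2.157, -0.038]
contact_force: [0.0, -0.7, 0.6]
opening: 0.0848
```

```bash
python3 -c "
from h import *
im,ci=snap('top','t5.png')
hsv=cv2.cvtColor(im,cv2.COLOR_RGB2HSV)
for nm,lo,hi in [('brown',(0,90,30),(12,255,140)),('yellow',(22,90,120),(34,255,255)),('white',(0,0,170),(180,60,255))]:
    m=cv2.inRange(hsv,lo,hi);m[:, :145]=0;m[:,300:]=0;m[:212]=0;m[370:]=0
    n,l,s,c=cv2.connectedComponentsWithStats(m)
    for i in range(1,n):
        if s[i,4]>150:
            cs,_=cv2.findContours((l==i).astype('uint8'),cv2.RETR_EXTERNAL,cv2.CHAIN_APPROX_NONE);(u,v),r=cv2.minEnclosingCircle(cs[0]);print(nm,s[i],c[i],(u,v,r),onz(ci,u,v,.018))
goal(.473,.33,.1,-.03)
"
```

```text
brown [166 297  28  27 437] [179.2082 310.2403] (179.26744079589844, 310.2441711425781, 13.788898468017578) [0.4723 0.3615 0.018 ]
yellow [177 254  23  22 274] [188.2007 264.5839] (188.22222900390625, 264.4444580078125, 11.314897537231445) [0.5821 0.3428 0.018 ]
white [250 301  25  25 360] [261.6222 313.2417] (261.6142883300781, 313.1623229980469, 12.440230369567871) [0.4623 0.1648 0.018 ]
t 6.65 pos [ 0.5691 -0.3087  0.125 ] open 0.0850 F [ 3.4411 -2.2377  5.4295] q6 -0.60
in current axes cm [ 63.4058 -11.5722   4.9123] turn [ 0.0004 -0.038  -0.0007]  | after turn axes cm [ 63.5551 -11.5252   2.5019]
```

View pics/t5.png

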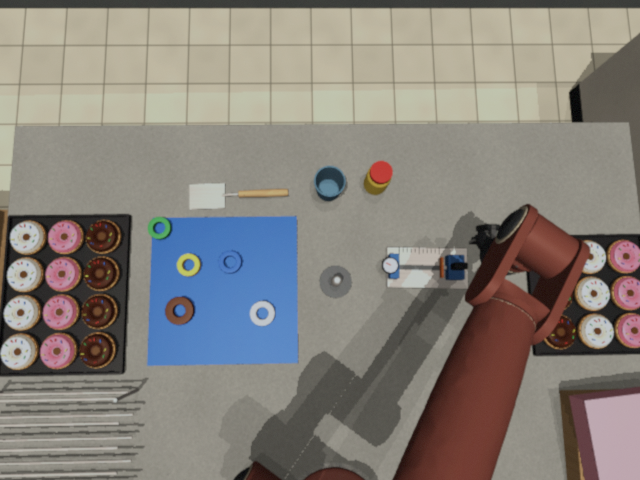

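Call:
{"api": "send_rows", "payload": {
  "series": [
    {"tx":4,"ty":-1,"tz":0,"wx":0,"wy":-0.038,"wz":0,"jaw":0},
    {"tx":6,"ty":-1,"tz":0,"wx":0,"wy":0,"wz":0,"jaw":0},
    {"tx":6,"ty":-1,"tz":0,"wx":0,"wy":0,"wz":0,"jaw":0},
    {"tx":6,"ty":-1,"tz":0,"wx":0,"wy":0,"wz":0,"jaw":0},
    {"tx":6,"ty":-1,"tz":0,"wx":0,"wy":0,"wz":0,"jaw":0}
  ]
}}

```text
t: 7.28
tool_pos: [0.532, -0.0283, 0.1314]
tool_rot: [2.253, 2.164, 0.006]
contact_force: [-0.0, 0.9, -0.3]
opening: 0.0849
```

Call:
{"api": "send_rows", "payload": {
  "series": [
    {"tx":6,"ty":-1,"tz":0,"wx":0,"wy":0,"wz":0,"jaw":0},
    {"tx":6,"ty":-1,"tz":0,"wx":0,"wy":0,"wz":0,"jaw":0},
    {"tx":6,"ty":-1,"tz":0,"wx":0,"wy":0,"wz":0,"jaw":0},
    {"tx":6,"ty":-1,"tz":0,"wx":0,"wy":0,"wz":0,"jaw":0}
  ]
}}

```text
t: 7.78
tool_pos: [0.5022, 0.2193, 0.1304]
tool_rot: [2.25, 2.157, 0.015]
contact_force: [0.7, 0.1, 0.1]
opening: 0.0855
```

```bash
python3 -c "
from h import *
goal(.473,.33,.1,-.03)"
```

```text
t 7.78 pos [0.5022 0.2193 0.1304] open 0.0855 F [0.6709 0.0642 0.0677] q6 0.33
in current axes cm [10.9641 -3.4643  2.8473] turn [ 0.0242  0.0103 -0.0126]  | after turn axes cm [10.9759 -3.2552  3.042 ]
```

Call:
{"api": "send_rows", "payload": {
  "series": [
    {"tx":5,"ty":-1.5,"tz":1,"wx":0.02,"wy":0.01,"wz":-0.01,"jaw":0},
    {"tx":4.5,"ty":-1.5,"tz":1,"wx":0,"wy":0,"wz":0,"jaw":0},
    {"tx":0.5,"ty":0,"tz":0,"wx":0,"wy":0,"wz":0,"jaw":0}
  ]
}}

```text
t: 8.15
tool_pos: [0.476, 0.3264, 0.1103]
tool_rot: [2.248, 2.187, 0.011]
contact_force: [0.2, -0.2, 0.0]
opening: 0.0856
```

```bash
cat >> h.py <<'E'
HS={'brown':((0,90,30),(12,255,150)),'yellow':((20,90,110),(34,255,255)),'white':((0,0,165),(180,60,255))}
def findw(name,f,z=.018,show=True,roi=None):
    im,ci=snap('wrist',f);hsv=cv2.cvtColor(im,cv2.COLOR_RGB2HSV);m=cv2.inRange(hsv,*HS[name])
    if roi: k=np.zeros_like(m);k[roi[1]:roi[3],roi[0]:roi[2]]=1;m=m*k
    m=cv2.morphologyEx(m,cv2.MORPH_OPEN,np.ones((3,3)))
    n,l,s,c=cv2.connectedComponentsWithStats(m);out=[]
    for i in range(1,n):
        if s[i,4]>600:
            cs,_=cv2.findContours((l==i).astype('uint8'),cv2.RETR_EXTERNAL,cv2.CHAIN_APPROX_NONE)
            cs=max(cs,key=len)[:,0,:]
            P=np.array([onz(ci,u,v,z,True)[:2] for u,v in cs]);
            (cx,cy),r=cv2.minEnclosingCircle((P*1000).astype(np.float32))
            print(name,'px',c[i].round(1),'area',s[i,4],'world',np.array([cx,cy]).round(1),'r',round(r,1),'mean',(P.mean(0)*1000).round(1))
            # hole
            hs,hh=cv2.findContours((l==i).astype('uint8'),cv2.RETR_CCOMP,cv2.CHAIN_APPROX_NONE)
            for k,h in enumerate(hs):
                if hh[0][k][3]>=0 and cv2.contourArea(h)>100:
                    Q=np.array([onz(ci,u,v,z,True)[:2] for u,v in h[:,0,:]]);(a,b),r2=cv2.minEnclosingCircle((Q*1000).astype(np.float32));print('  hole',np.array([a,b]).round(1),round(r2,1))
E
python3 -c "
from h import *
findw('brown','w7.png')
goal(.4725,.361,.1,-.03)"
```

```text
brown px [315.  188.8] area 3964 world [473.9 363.4] r 32.5 mean [474.8 361.4]
  hole [473.8 365. ] 15.8
brown px [ 19.2 438. ] area 3172 world [-32.4 -31.5] r 182.5 mean [3.3 5.9]
t 8.20 pos [0.4769 0.3259 0.1109] open 0.0856 F [-0.4927  0.133   0.2209] q6 0.50
in current axes cm [ 3.4955 -0.5459  1.0865] turn [ 0.0096 -0.0015  0.0015]  | after turn axes cm [ 3.4963 -0.5406  1.0866]
```

View pics/w7.png

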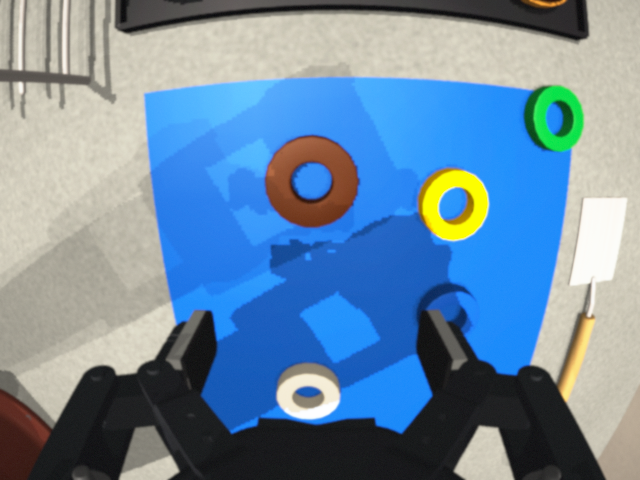

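Call:
{"api": "send_rows", "payload": {
  "series": [
    {"tx":3.6,"ty":-0.4,"tz":3,"wx":0.01,"wy":0,"wz":0,"jaw":0},
    {"tx":0,"ty":0,"tz":4,"wx":0,"wy":0,"wz":0,"jaw":0}
  ]
}}

```text
t: 8.45
tool_pos: [0.4803, 0.3632, 0.0456]
tool_rot: [2.253, 2.184, 0.02]
contact_force: [0.7, -0.7, -0.2]
opening: 0.0857
```

```bash
python3 -c "
from h import *
goal(.4735,.363,-.033,-.03)"
```

```text
t 8.45 pos [0.4803 0.3632 0.0456] open 0.0857 F [ 0.7182 -0.6977 -0.2221] q6 0.55
in current axes cm [-0.0911 -0.7649  7.8555] turn [ 0.0111 -0.0068 -0.001 ]  | after turn axes cm [-0.0371 -0.6775  7.8639]
```

Call:
{"api": "send_rows", "payload": {
  "series": [
    {"tx":-0.1,"ty":-0.75,"tz":1.5,"wx":0.011,"wy":-0.007,"wz":0,"jaw":0}
  ]
}}

```text
t: 8.57
tool_pos: [0.4723, 0.3605, 0.0284]
tool_rot: [-2.257, -2.185, 0.006]
contact_force: [-0.5, -0.0, -0.8]
opening: 0.0853
```

```bash
python3 -c "
from h import *
findw('brown','w8.png')
goal(.4735,.363,-.033,-.03)"
```

```text
brown px [622.   10.6] area 782 world [661.4 528. ] r 21.2 mean [662.8 524.4]
brown px [319.4 266.5] area 9449 world [473.8 365.5] r 34.0 mean [473.6 366.3]
  hole [473.9 366.8] 15.0
t 8.62 pos [0.4711 0.3603 0.0273] open 0.0858 F [-1.2077 -1.1392 -0.7142] q6 0.56
in current axes cm [0.2968 0.2624 6.0274] turn [-0.0049  0.0036 -0.0024]  | after turn axes cm [0.2745 0.2336 6.0297]
```

View pics/w8.png

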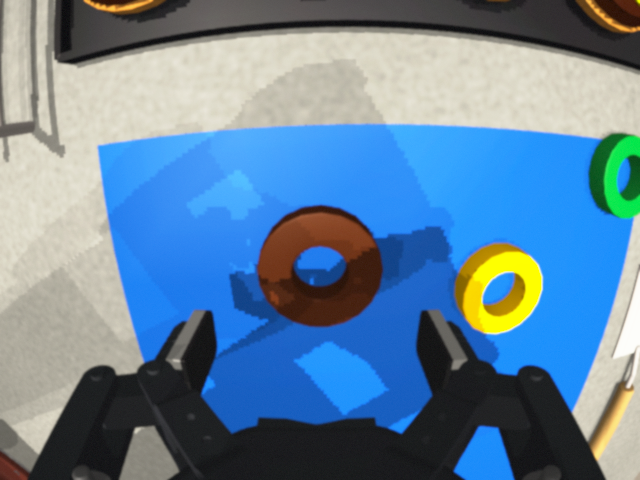

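Call:
{"api": "send_rows", "payload": {
  "series": [
    {"tx":0.3,"ty":0.25,"tz":2,"wx":-0.005,"wy":0.004,"wz":0,"jaw":0}
  ]
}}

```text
t: 8.75
tool_pos: [0.476, 0.3634, 0.0098]
tool_rot: [2.258, 2.183, 0.008]
contact_force: [0.3, 0.3, 0.4]
opening: 0.0853
```

```bash
python3 -c "
from h import *
goal(.4735,.3635,-.033,-.03)"
```

```text
t 8.75 pos [0.476  0.3634 0.0098] open 0.0853 F [0.3326 0.3413 0.3995] q6 0.56
in current axes cm [-0.0148 -0.2665  4.2796] turn [ 0.0044 -0.0029 -0.0036]  | after turn axes cm [-0.0015 -0.2475  4.2807]
```

Call:
{"api": "send_rows", "payload": {
  "series": [
    {"tx":0,"ty":-0.2,"tz":2,"wx":0.004,"wy":-0.003,"wz":-0.004,"jaw":0},
    {"tx":0,"ty":0,"tz":1.5,"wx":0,"wy":0,"wz":0,"jaw":0}
  ]
}}

```text
t: 9.0
tool_pos: [0.4757, 0.3629, -0.0246]
tool_rot: [2.255, 2.186, 0.004]
contact_force: [-1.3, -0.3, -0.3]
opening: 0.0856
```

```bash
python3 -c "
from h import *
goal(.4735,.3635,-.033,-.03)"
```

```text
t 9.00 pos [ 0.4757  0.3629 -0.0246] open 0.0856 F [-1.3189 -0.3332 -0.2964] q6 0.56
in current axes cm [ 0.0506 -0.2242  0.837 ] turn [ 0.0027 -0.0009 -0.0011]  | after turn axes cm [ 0.0516 -0.2218  0.8376]
```

Call:
{"api": "send_rows", "payload": {
  "series": [
    {"tx":0.05,"ty":-0.2,"tz":0.8,"wx":0.003,"wy":-0.001,"wz":0,"jaw":0}
  ]
}}

```text
t: 9.12
tool_pos: [0.4737, 0.3631, -0.0332]
tool_rot: [-2.256, -2.186, 0.001]
contact_force: [-0.2, 0.1, 0.2]
opening: 0.0856
```

```bash
python3 -c "
from h import *
goal(.4735,.3635,-.033,-.03)
im,ci=snap('side','s9.png');u,v=264,360
c=im[v-75:v+75,u-100:u+100];cv2.imwrite('pics/s9c.png',cv2.resize(c[:,:,::-1],None,fx=4,fy=4,interpolation=cv2.INTER_CUBIC))"
```

```text
t 9.12 pos [ 0.4737  0.3631 -0.0332] open 0.0856 F [-0.2018  0.1011  0.1566] q6 0.56
in current axes cm [ 0.0363 -0.0251 -0.0206] turn [-0.0007  0.0004 -0.0016]  | after turn axes cm [ 0.0363 -0.025  -0.0206]
```

View pics/s9c.png

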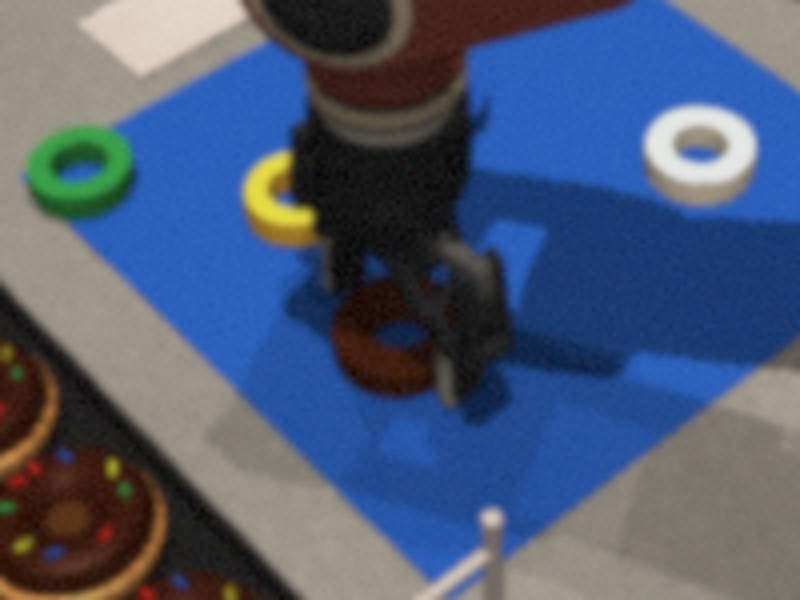

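Call:
{"api": "send_rows", "payload": {
  "series": [
    {"tx":0,"ty":0,"tz":0,"wx":0,"wy":0,"wz":0,"jaw":1},
    {"tx":0,"ty":0,"tz":0,"wx":0,"wy":0,"wz":0,"jaw":1},
    {"tx":0,"ty":0,"tz":0,"wx":0,"wy":0,"wz":0,"jaw":1}
  ],
  "squeeze": 40
}}

```text
t: 9.55
tool_pos: [0.4743, 0.3638, -0.0324]
tool_rot: [2.256, 2.186, 0.001]
contact_force: [0.8, 0.1, -0.6]
opening: 0.0676
```

```bash
python3 -c "
from h import *
goal(.4735,.3635,-.033,-.03)
"
```

```text
t 9.55 pos [ 0.4743  0.3638 -0.0324] open 0.0676 F [ 0.8215  0.1465 -0.6263] q6 0.56
in current axes cm [-0.0311 -0.079   0.062 ] turn [ 0.0006 -0.0004 -0.0012]  | after turn axes cm [-0.031  -0.079   0.0621]
```

Call:
{"api": "send_rows", "payload": {
  "series": [
    {"tx":0,"ty":0,"tz":-2,"wx":0,"wy":0,"wz":0,"jaw":1},
    {"tx":0,"ty":0,"tz":-4,"wx":0,"wy":0,"wz":0,"jaw":1},
    {"tx":0,"ty":0,"tz":-4,"wx":0,"wy":0,"wz":0,"jaw":1},
    {"tx":0,"ty":0,"tz":-1,"wx":0,"wy":0,"wz":0,"jaw":1}
  ]
}}

```text
t: 10.05
tool_pos: [0.4735, 0.3636, 0.083]
tool_rot: [-2.255, -2.187, 0.0]
contact_force: [1.1, -0.5, -0.2]
opening: 0.0672
```

```bash
cat >> h.py <<'E'
def holdview(name,f,ztop):
    """ring held: hole in tool frame, at plane dz (tool) of ring's upper face"""
    im,ci=snap('wrist',f);o=ctrl.get_obs();p=o['tool_pos'];R=Ro.from_rotvec(o['tool_rot']).as_matrix()
    hsv=cv2.cvtColor(im,cv2.COLOR_RGB2HSV);m=cv2.inRange(hsv,*HS[name])
    hs,hh=cv2.findContours(m,cv2.RETR_CCOMP,cv2.CHAIN_APPROX_NONE)
    for k,h in enumerate(hs):
        if cv2.contourArea(h)>400:
            (u,v),r=cv2.minEnclosingCircle(h)
            P=[]
            for a,b in h[:,0,:]:
                c,d=ray(ci,a,b,True);c=R.T@(c-p);d=R.T@d;P.append((c+d*(ztop-c[2])/d[2])[:2])
            P=np.array(P);(a,b),rr=cv2.minEnclosingCircle((P*1000).astype(np.float32));print(k,hh[0][k][3],'px',(round(u),round(v),round(r)),'tool mm',round(a,1),round(b,1),'r',round(rr,1))
E
python3 -c "
from h import *
goal(.4735,.3635,-.033,-.03)
holdview('brown','w10.png',-.05)
goal(.5,0,.08,-.03)
"
```

```text
t 10.05 pos [0.4735 0.3636 0.083 ] open 0.0672 F [ 1.1016 -0.519  -0.1989] q6 0.56
in current axes cm [-0.0112 -0.0027 11.6034] turn [-0.0002 -0.0001 -0.0009]  | after turn axes cm [-0.0099 -0.0045 11.6034]
0 -1 px (14, 448, 34) tool mm -146.0 -236.6 r 70.2
2 -1 px (316, 336, 87) tool mm 3.0 0.0 r 35.9
28 2 px (316, 329, 38) tool mm 6.4 -0.3 r 14.2
96 -1 px (568, 7, 40) tool mm 137.7 95.4 r 21.4
101 -1 px (458, 0, 41) tool mm 126.6 47.3 r 15.0
103 -1 px (309, 0, 40) tool mm 122.5 -2.6 r 12.6
105 -1 px (164, 0, 46) tool mm 127.5 -51.8 r 17.5
t 10.10 pos [0.4734 0.3635 0.0829] open 0.0675 F [0.7991 0.2343 0.7152] q6 0.56
in current axes cm [-36.2502   3.7827   0.2913] turn [-0.0006  0.0002 -0.0009]  | after turn axes cm [-36.2536   3.7498   0.2864]
```

View pics/w10.png

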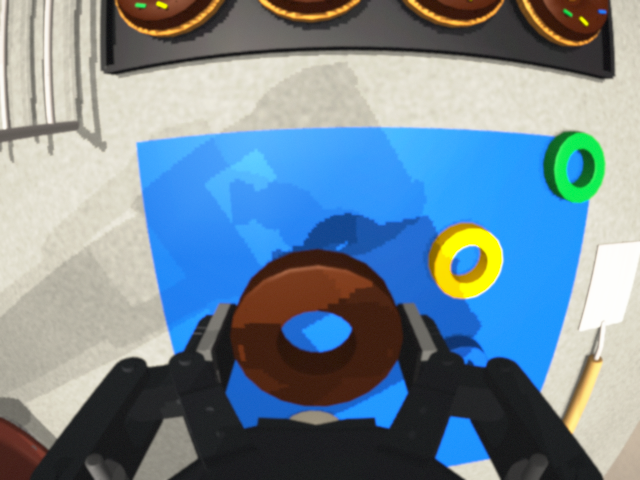

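```bash
cat >> h.py <<'E'
def pxtool(f,pts,ztop,p=None,R=None):
    ci=dict(np.load('pics/'+f+'.npz'));o=ctrl.get_obs()
    p=o['tool_pos'] if p is None else p;R=Ro.from_rotvec(o['tool_rot']).as_matrix() if R is None else R
    for a,b in pts:
        c,d=ray(ci,a,b,True);c=R.T@(c-p);d=R.T@d;print((a,b),((c+d*(ztop-c[2])/d[2])[:2]*1000).round(1))
E
python3 -c "
from h import *
im=cv2.imread('pics/w10.png');cv2.imwrite('pics/w10c.png',cv2.resize(im[240:410,220:420],None,fx=3.5,fy=3.5,interpolation=cv2.INTER_CUBIC))
pxtool('w10.png',[(316,249),(316,260),(316,265),(316,310),(316,355),(316,376),(316,403),(238,330),(397,330)],-.0504)"
```

```text
(316, 249) [39.4 -0.4]
(316, 260) [35.3 -0.4]
(316, 265) [33.5 -0.4]
(316, 310) [15.6 -0.4]
(316, 355) [-5.  -0.5]
(316, 376) [-15.9  -0.5]
(316, 403) [-31.6  -0.5]
(238, 330) [  6.2 -30.3]
(397, 330) [ 6.1 30.6]
```

View pics/w10c.png

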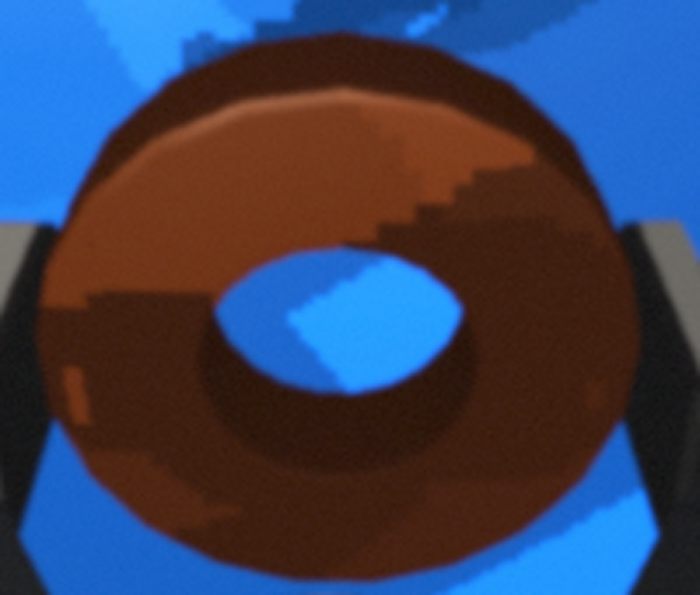

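```bash
python3 -c "
from h import *
x=cl(0,.024);goal(*x,.083,YAWX)"
```

```text
t 10.10 pos [0.4734 0.3635 0.0829] open 0.0675 F [0.7991 0.2343 0.7152] q6 0.56
in current axes cm [-57.8239  11.4748  -0.0093] turn [-0.0006  0.0002 -0.0009]  | after turn axes cm [-57.8343  11.4226  -0.0136]
```

Call:
{"api": "send_rows", "payload": {
  "series": [
    {"tx":-3,"ty":0.6,"tz":0,"wx":0,"wy":0,"wz":0,"jaw":1},
    {"tx":-5,"ty":1,"tz":0,"wx":0,"wy":0,"wz":0,"jaw":1},
    {"tx":-5,"ty":1,"tz":0,"wx":0,"wy":0,"wz":0,"jaw":1},
    {"tx":-5,"ty":1,"tz":0,"wx":0,"wy":0,"wz":0,"jaw":1},
    {"tx":-5,"ty":1,"tz":0,"wx":0,"wy":0,"wz":0,"jaw":1}
  ],
  "squeeze": 60
}}

```text
t: 10.72
tool_pos: [0.5088, 0.1279, 0.0768]
tool_rot: [-2.244, -2.192, 0.012]
contact_force: [1.1, -0.3, -0.2]
opening: 0.0668
```

```bash
python3 -c "
from h import *
x=cl(0,.024);goal(*x,.083,YAWX)"
```

```text
t 10.72 pos [0.5088 0.1279 0.0768] open 0.0668 F [ 1.0973 -0.2986 -0.1963] q6 0.13
in current axes cm [-34.4433   6.9486  -0.6104] turn [-0.0087  0.0022  0.0065]  | after turn axes cm [-34.396    7.178   -0.6242]
```

Call:
{"api": "send_rows", "payload": {
  "series": [
    {"tx":-5,"ty":1,"tz":-0.4,"wx":-0.008,"wy":0.002,"wz":0.006,"jaw":1},
    {"tx":-5,"ty":1,"tz":-0.2,"wx":0,"wy":0,"wz":0,"jaw":1},
    {"tx":-5,"ty":1,"tz":-0.2,"wx":0,"wy":0,"wz":0,"jaw":1},
    {"tx":-5,"ty":1,"tz":-0.2,"wx":0,"wy":0,"wz":0,"jaw":1},
    {"tx":-5,"ty":1,"tz":0,"wx":0,"wy":0,"wz":0,"jaw":1}
  ]
}}

```text
t: 11.35
tool_pos: [0.5462, -0.1308, 0.0783]
tool_rot: [-2.247, -2.181, 0.011]
contact_force: [0.4, 0.7, -0.3]
opening: 0.067
```

```bash
python3 -c "
from h import *
x=cl(0,.024);goal(*x,.05,YAWX)"
```

```text
t 11.35 pos [ 0.5462 -0.1308  0.0783] open 0.0670 F [ 0.3563  0.6808 -0.3021] q6 -0.34
in current axes cm [-8.6539  2.7009  2.7733] turn [-0.0125 -0.0022  0.0001]  | after turn axes cm [-8.6476  2.6666  2.8258]
```

Call:
{"api": "send_rows", "payload": {
  "series": [
    {"tx":-4.5,"ty":1.4,"tz":0,"wx":-0.012,"wy":-0.002,"wz":0,"jaw":1},
    {"tx":-3.5,"ty":1,"tz":0,"wx":0,"wy":0,"wz":0,"jaw":1},
    {"tx":-0.3,"ty":0,"tz":0.5,"wx":0,"wy":0,"wz":0,"jaw":1}
  ]
}}

```text
t: 11.72
tool_pos: [0.5652, -0.2194, 0.068]
tool_rot: [-2.255, -2.178, 0.004]
contact_force: [1.1, -0.1, -1.4]
opening: 0.0662
```

```bash
python3 -c "
from h import *
x=cl(0,.024);goal(*x,.02,YAWX)
snap('wrist','w11.png');
goal(*x,.02,YAWX)"
```

```text
t 11.72 pos [ 0.5652 -0.2194  0.068 ] open 0.0662 F [ 1.0906 -0.0878 -1.3503] q6 -0.46
in current axes cm [0.1433 0.5232 4.797 ] turn [-0.0061 -0.0027 -0.0048]  | after turn axes cm [0.1539 0.4947 4.7997]
t 11.78 pos [ 0.564  -0.2181  0.0664] open 0.0667 F [-0.1349 -0.2461 -1.7106] q6 -0.46
in current axes cm [0.009  0.6649 4.6343] turn [-0.0088 -0.0041 -0.004 ]  | after turn axes cm [0.0256 0.6242 4.6399]
```

View pics/w11.png

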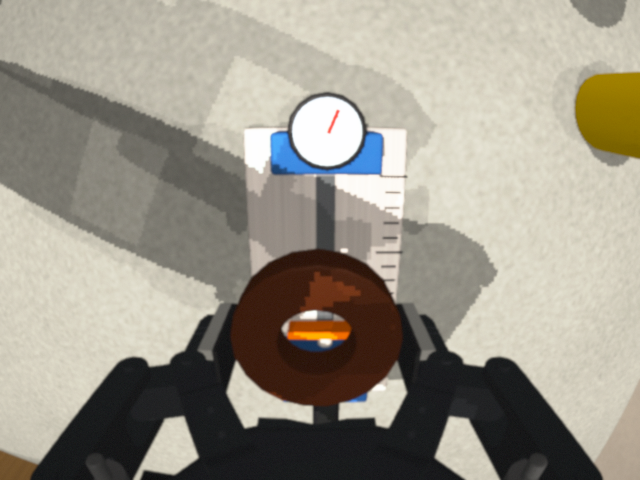

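Call:
{"api": "send_rows", "payload": {
  "series": [
    {"tx":0,"ty":0.6,"tz":3,"wx":-0.008,"wy":-0.004,"wz":-0.004,"jaw":1},
    {"tx":0,"ty":0,"tz":2.5,"wx":0,"wy":0,"wz":0,"jaw":1}
  ]
}}

```text
t: 12.02
tool_pos: [0.5698, -0.2164, 0.0101]
tool_rot: [-2.253, -2.189, -0.001]
contact_force: [0.3, 0.4, -0.7]
opening: 0.0668
```

```bash
python3 -c "
from h import *
x=cl(0,.024);goal(*x,-.019,YAWX)"
```

```text
t 12.03 pos [ 0.5698 -0.2164  0.0101] open 0.0668 F [ 0.3275  0.4401 -0.6779] q6 -0.46
in current axes cm [-0.1608  0.0494  2.9054] turn [ 0.0001 -0.0006  0.0011]  | after turn axes cm [-0.1591  0.0498  2.9055]
```

Call:
{"api": "send_rows", "payload": {
  "series": [
    {"tx":-0.1,"ty":0,"tz":1.8,"wx":0,"wy":0,"wz":0,"jaw":1},
    {"tx":0,"ty":0,"tz":0.8,"wx":0,"wy":0,"wz":0,"jaw":1}
  ]
}}

```text
t: 12.28
tool_pos: [0.5671, -0.2141, -0.0202]
tool_rot: [-2.246, -2.187, 0.002]
contact_force: [-0.4, 0.7, -0.2]
opening: 0.0669
```

```bash
python3 -c "
from h import *
x=cl(0,.024);goal(*x,-.019,YAWX)"
```

```text
t 12.28 pos [ 0.5671 -0.2141 -0.0202] open 0.0669 F [-0.4319  0.6621 -0.1669] q6 -0.46
in current axes cm [-0.3788  0.3247 -0.1215] turn [-0.0055 -0.0037  0.0031]  | after turn axes cm [-0.3782  0.3265 -0.1183]
```

Call:
{"api": "send_rows", "payload": {
  "series": [
    {"tx":0,"ty":0,"tz":0,"wx":0,"wy":0,"wz":0,"jaw":0},
    {"tx":0,"ty":0,"tz":0,"wx":0,"wy":0,"wz":0,"jaw":0},
    {"tx":0,"ty":0,"tz":0,"wx":0,"wy":0,"wz":0,"jaw":0}
  ]
}}

```text
t: 12.65
tool_pos: [0.5683, -0.214, -0.0186]
tool_rot: [-2.247, -2.189, 0.0]
contact_force: [-0.2, -0.4, -0.1]
opening: 0.0858
```

```bash
python3 -c "
from h import *
x=cl(0,-.061);goal(*x,-.019,YAWX)"
```

```text
t 12.65 pos [ 0.5683 -0.214  -0.0186] open 0.0858 F [-0.1708 -0.3767 -0.0578] q6 -0.46
in current axes cm [-8.8924  0.1725  0.0152] turn [-0.0033 -0.0028  0.0039]  | after turn axes cm [-8.8916  0.2073  0.0407]
```

Call:
{"api": "send_rows", "payload": {
  "series": [
    {"tx":0,"ty":0.1,"tz":-4,"wx":-0.003,"wy":-0.003,"wz":0.004,"jaw":0},
    {"tx":-0.5,"ty":0,"tz":-5,"wx":0,"wy":0,"wz":0,"jaw":0},
    {"tx":-4,"ty":0,"tz":0,"wx":0,"wy":0,"wz":0,"jaw":0},
    {"tx":-4,"ty":0,"tz":0,"wx":0,"wy":0,"wz":0,"jaw":0}
  ]
}}

```text
t: 13.15
tool_pos: [0.5691, -0.2999, 0.0784]
tool_rot: [2.246, 2.188, 0.002]
contact_force: [0.4, 0.6, 1.1]
opening: 0.0855
```

```bash
python3 -c "
from h import *
x=cl(0,-.062);goal(*x,.019,YAWX);findw('brown','w12.png',z=.03)"
```

```text
t 13.15 pos [ 0.5691 -0.2999  0.0784] open 0.0855 F [0.3887 0.5638 1.092 ] q6 -0.57
in current axes cm [-0.3892 -0.1611  5.9416] turn [0.005  0.0034 0.004 ]  | after turn axes cm [-0.41   -0.1295  5.9409]
brown px [323.4 119.8] area 5422 world [ 566.6 -213.9] r 33.1 mean [ 568.5 -214.7]
brown px [157.1 466. ] area 762 world [ 395.1 -537.9] r 38.5 mean [ 397.5 -536.7]
```

View pics/w12.png

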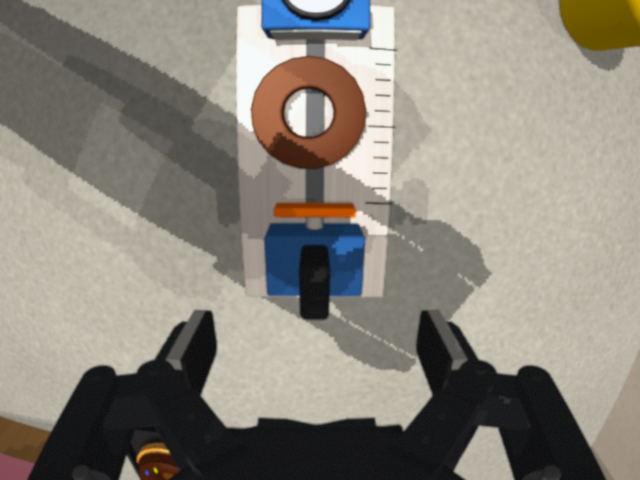

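Call:
{"api": "send_rows", "payload": {
  "series": [
    {"tx":-0.35,"ty":-0.12,"tz":2.5,"wx":0.005,"wy":0.003,"wz":0.004,"jaw":0},
    {"tx":0,"ty":0,"tz":2,"wx":0,"wy":0,"wz":0,"jaw":0}
  ]
}}

```text
t: 13.45
tool_pos: [0.5698, -0.3112, 0.0354]
tool_rot: [2.253, 2.175, -0.001]
contact_force: [0.2, 0.4, 0.5]
opening: 0.0858
```

```bash
python3 -c "
from h import *
x=cl(0,-.062);goal(*x,.019,YAWX)"
```

```text
t 13.45 pos [ 0.5698 -0.3112  0.0354] open 0.0858 F [0.1718 0.3682 0.5157] q6 -0.58
in current axes cm [ 0.7282 -0.2504  1.6367] turn [ 0.0069  0.0079 -0.0052]  | after turn axes cm [ 0.7166 -0.2353  1.6441]
```

Call:
{"api": "send_rows", "payload": {
  "series": [
    {"tx":0.7,"ty":-0.2,"tz":1.6,"wx":0.007,"wy":0.008,"wz":-0.005,"jaw":0}
  ]
}}

```text
t: 13.58
tool_pos: [0.5672, -0.3029, 0.0167]
tool_rot: [-2.252, -2.186, 0.0]
contact_force: [0.2, 0.2, 0.1]
opening: 0.0853
```

```bash
python3 -c "
from h import *
x=cl(0,-.062);goal(*x,.019,YAWX)"
```

```text
t 13.57 pos [ 0.5672 -0.3029  0.0167] open 0.0853 F [0.155  0.1924 0.0504] q6 -0.58
in current axes cm [-0.1074  0.0494 -0.2257] turn [-0.0025 -0.0022  0.0001]  | after turn axes cm [-0.1079  0.05   -0.2253]
```

Call:
{"api": "send_rows", "payload": {
  "series": [
    {"tx":-0.1,"ty":0.05,"tz":-0.2,"wx":0,"wy":0,"wz":0,"jaw":1},
    {"tx":0,"ty":0,"tz":0,"wx":0,"wy":0,"wz":0,"jaw":1},
    {"tx":0,"ty":0,"tz":0,"wx":0,"wy":0,"wz":0,"jaw":1},
    {"tx":0,"ty":0,"tz":0,"wx":0,"wy":0,"wz":0,"jaw":1},
    {"tx":0,"ty":0,"tz":0,"wx":0,"wy":0,"wz":0,"jaw":1}
  ],
  "squeeze": 30
}}

```text
t: 14.2
tool_pos: [0.5678, -0.3009, 0.0168]
tool_rot: [-2.248, -2.187, -0.001]
contact_force: [0.0, -0.6, -3.7]
opening: 0.0155
```

```bash
python3 -c "
from h import *
x=cl(0,-.062);goal(*x,.019,YAWX);print(loc(ctrl.get_obs()['tool_pos']))"
```

```text
t 14.20 pos [ 0.5678 -0.3009  0.0168] open 0.0155 F [ 0.0094 -0.5843 -3.675 ] q6 -0.58
in current axes cm [-0.3077 -0.0094 -0.2216] turn [-0.0034 -0.0044  0.0023]  | after turn axes cm [-0.3087 -0.008  -0.2203]
(np.float64(7.95038762594584e-05), np.float64(-0.0589131071208694))
```

Call:
{"api": "send_rows", "payload": {
  "series": [
    {"tx":1,"ty":0,"tz":-0.1,"wx":0,"wy":0,"wz":0,"jaw":1},
    {"tx":1,"ty":0,"tz":-0.1,"wx":0,"wy":0,"wz":0,"jaw":1},
    {"tx":0.8,"ty":0,"tz":0,"wx":0,"wy":0,"wz":0,"jaw":1}
  ]
}}

```text
t: 14.58
tool_pos: [0.5688, -0.2714, 0.0168]
tool_rot: [-2.25, -2.186, -0.003]
contact_force: [2.0, -1.4, -1.7]
opening: 0.0156
```

```bash
python3 -c "
from h import *
x=cl(0,-.020);goal(*x,.019,YAWX);print(loc(ctrl.get_obs()['tool_pos']))
snap('wrist','w13.png')"
```

```text
t 14.57 pos [ 0.5688 -0.2714  0.0168] open 0.0156 F [ 1.9966 -1.4265 -1.6824] q6 -0.54
in current axes cm [ 0.9419 -0.0148 -0.2201] turn [-0.0019 -0.0045  0.0012]  | after turn axes cm [ 0.9408 -0.0155 -0.2244]
(np.float64(0.0001554998947738668), np.float64(-0.029408450770471526))
```

View pics/w13.png

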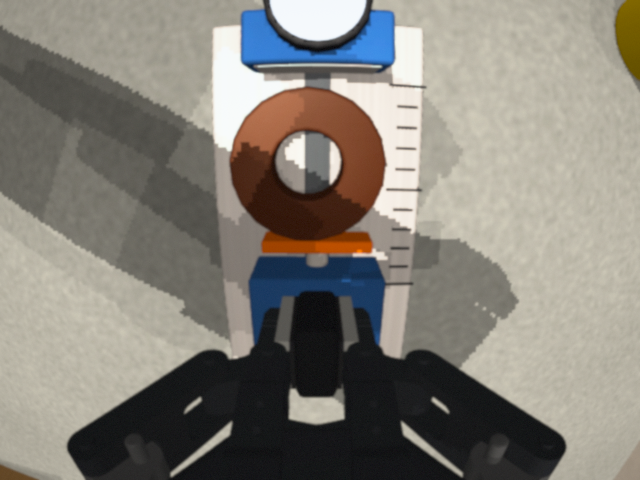

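Call:
{"api": "send_rows", "payload": {
  "series": [
    {"tx":0.5,"ty":0,"tz":-0.1,"wx":0,"wy":0,"wz":0,"jaw":1},
    {"tx":0.3,"ty":0,"tz":0,"wx":0,"wy":0,"wz":0,"jaw":1}
  ]
}}

```text
t: 14.88
tool_pos: [0.5691, -0.2615, 0.0167]
tool_rot: [-2.249, -2.187, -0.004]
contact_force: [2.6, -2.9, -3.3]
opening: 0.0155
```

```bash
python3 -c "
from h import *
x=cl(0,-.020);goal(*x,.019,YAWX);print(loc(ctrl.get_obs()['tool_pos']))
snap('wrist','w14.png')"
```

```text
t 14.88 pos [ 0.5691 -0.2615  0.0167] open 0.0155 F [ 2.5584 -2.9286 -3.3191] q6 -0.52
in current axes cm [-0.0436 -0.017  -0.2252] turn [-0.0015 -0.0053  0.0019]  | after turn axes cm [-0.0449 -0.0166 -0.225 ]
(np.float64(0.00016592115649102435), np.float64(-0.019551409467517284))
```

View pics/w14.png

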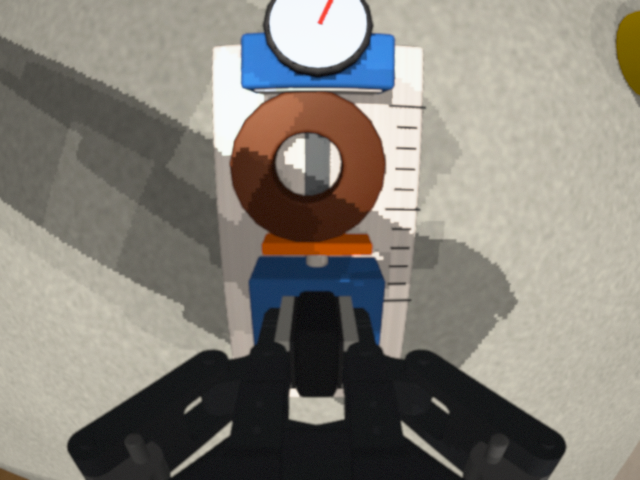

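Call:
{"api": "send_rows", "payload": {
  "series": [
    {"tx":0.2,"ty":0,"tz":-0.1,"wx":0,"wy":0,"wz":0,"jaw":1},
    {"tx":0.2,"ty":0,"tz":0,"wx":0,"wy":0,"wz":0,"jaw":1}
  ]
}}

```text
t: 15.18
tool_pos: [0.5692, -0.2583, 0.0168]
tool_rot: [-2.251, -2.188, -0.003]
contact_force: [3.5, -5.9, -4.6]
opening: 0.0159
```

```bash
python3 -c "
from h import *
x=cl(0,-.020);goal(*x,.019,YAWX);print(loc(ctrl.get_obs()['tool_pos']))
snap('wrist','w15.png')
a=[cv2.imread('pics/w%d.png'%i)[215:275,220:420] for i in (13,14,15)]
cv2.imwrite('pics/cmp.png',cv2.resize(np.vstack(a),None,fx=3,fy=3,interpolation=cv2.INTER_CUBIC))"
```

```text
t 15.18 pos [ 0.5692 -0.2583  0.0168] open 0.0159 F [ 3.4654 -5.8934 -4.6396] q6 -0.52
in current axes cm [-0.3663 -0.0234 -0.2236] turn [-0.0005 -0.0032  0.0018]  | after turn axes cm [-0.3671 -0.0226 -0.2224]
(np.float64(0.000225999892555333), np.float64(-0.016329369904640605))
```

View pics/cmp.png

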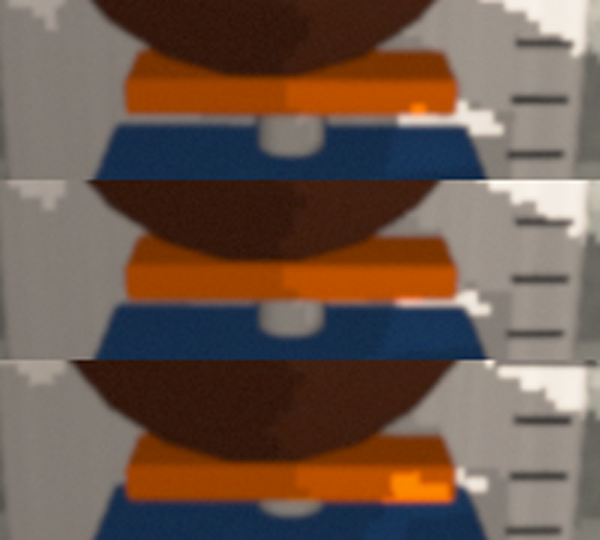

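Call:
{"api": "send_rows", "payload": {
  "series": [
    {"tx":0.05,"ty":0,"tz":-0.1,"wx":0,"wy":0,"wz":0,"jaw":1},
    {"tx":0.03,"ty":0,"tz":0,"wx":0,"wy":0,"wz":0,"jaw":1},
    {"tx":0.03,"ty":0,"tz":0,"wx":0,"wy":0,"wz":0,"jaw":1},
    {"tx":0.03,"ty":0,"tz":0,"wx":0,"wy":0,"wz":0,"jaw":1},
    {"tx":0.03,"ty":0,"tz":0,"wx":0,"wy":0,"wz":0,"jaw":1}
  ]
}}

```text
t: 15.85
tool_pos: [0.5693, -0.2587, 0.0168]
tool_rot: [-2.254, -2.188, -0.002]
contact_force: [2.9, -2.9, -5.9]
opening: 0.0158
```

```bash
python3 -c "
from h import *
x=cl(0,-.061);goal(*x,.019,YAWX);print(loc(ctrl.get_obs()['tool_pos']))
snap('wrist','w16.png')
a=[cv2.imread('pics/w%d.png'%i)[215:275,220:420] for i in (13,15,16)]
cv2.imwrite('pics/cmp2.png',cv2.resize(np.vstack(a),None,fx=3,fy=3,interpolation=cv2.INTER_CUBIC))"
```

```text
t 15.85 pos [ 0.5693 -0.2587  0.0168] open 0.0158 F [ 2.8786 -2.8922 -5.8668] q6 -0.52
in current axes cm [-4.4333 -0.0282 -0.2224] turn [ 0.0007 -0.0007  0.0005]  | after turn axes cm [-4.4334 -0.026  -0.2191]
(np.float64(0.0002600131320910128), np.float64(-0.0166656334836904))
```

View pics/cmp2.png

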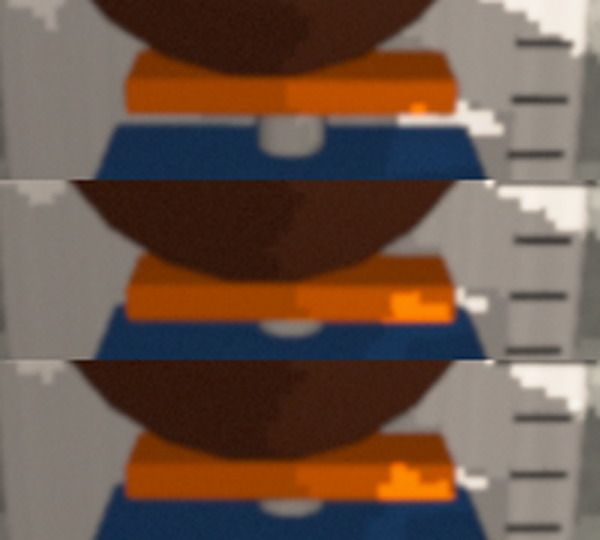

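Call:
{"api": "send_rows", "payload": {
  "series": [
    {"tx":-1,"ty":0,"tz":0,"wx":0,"wy":0,"wz":0,"jaw":1},
    {"tx":-1.5,"ty":0,"tz":0,"wx":0,"wy":0,"wz":0,"jaw":1},
    {"tx":-1.2,"ty":0,"tz":0,"wx":0,"wy":0,"wz":0,"jaw":1},
    {"tx":-0.5,"ty":0,"tz":0,"wx":0,"wy":0,"wz":0,"jaw":1}
  ]
}}

```text
t: 16.4
tool_pos: [0.5678, -0.301, 0.0167]
tool_rot: [-2.251, -2.185, -0.007]
contact_force: [4.3, 13.3, 3.0]
opening: 0.0158
```

Call:
{"api": "send_rows", "payload": {
  "series": [
    {"tx":0,"ty":0,"tz":0,"wx":0,"wy":0,"wz":0,"jaw":0},
    {"tx":0,"ty":0,"tz":0,"wx":0,"wy":0,"wz":0,"jaw":0},
    {"tx":0,"ty":0,"tz":-4,"wx":0,"wy":0,"wz":0,"jaw":0},
    {"tx":0,"ty":0,"tz":-4,"wx":0,"wy":0,"wz":0,"jaw":0}
  ]
}}

```text
t: 16.9
tool_pos: [0.5645, -0.3021, 0.0957]
tool_rot: [-2.246, -2.179, 0.001]
contact_force: [0.9, -0.6, 0.2]
opening: 0.085
```

```bash
python3 -c "
from h import *
findw('brown','w17.png',z=.03)
x=cl(0,.04);print(x);goal(*x,.07,YAWX)"
```

```text
brown px [330.   85.8] area 4807 world [ 566.5 -199.8] r 33.6 mean [ 570.3 -198.5]
brown px [162.3 461.1] area 677 world [ 389.7 -548.5] r 38.5 mean [ 388.7 -549. ]
[ 0.5707 -0.202 ]
t 16.95 pos [ 0.5675 -0.3041  0.1025] open 0.0854 F [ 1.9614 -1.0123  4.2573] q6 -0.58
in current axes cm [10.2047  0.0144  3.2777] turn [-0.0011 -0.0025 -0.0001]  | after turn axes cm [10.2128  0.0113  3.2525]
```

View pics/w17.png

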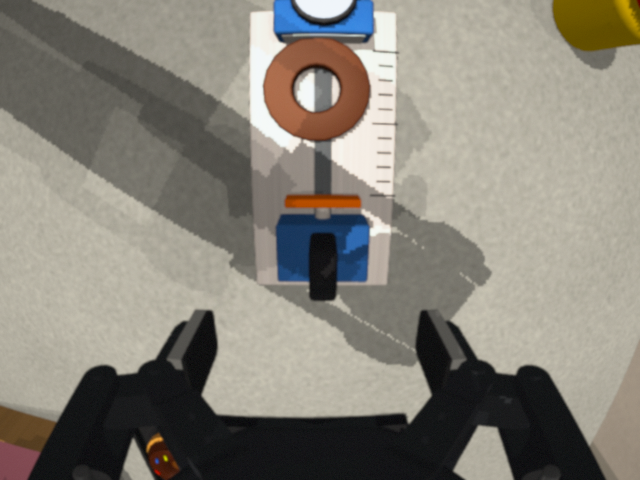

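Call:
{"api": "send_rows", "payload": {
  "series": [
    {"tx":5,"ty":0,"tz":1,"wx":0,"wy":0,"wz":0,"jaw":0},
    {"tx":5,"ty":0,"tz":2,"wx":0,"wy":0,"wz":0,"jaw":0}
  ]
}}

```text
t: 17.2
tool_pos: [0.574, -0.2077, 0.0788]
tool_rot: [2.253, 2.175, 0.005]
contact_force: [-0.2, 1.6, -0.2]
opening: 0.0852
```

```bash
python3 -c "
from h import *
findw('brown','w18.png',z=.03)
goal(.5675,-.201,-.0205,YAWX)"
```

```text
brown px [303.9 238.7] area 6755 world [ 566.6 -198.5] r 33.9 mean [ 566.7 -198.2]
  hole [ 566.3 -196.8] 15.7
t 17.25 pos [ 0.5716 -0.2008  0.0744] open 0.0854 F [ 0.2812  3.0884 -2.235 ] q6 -0.43
in current axes cm [-0.0553 -0.4392  9.486 ] turn [ 0.0027 -0.002  -0.0012]  | after turn axes cm [-0.0363 -0.414   9.4873]
```

Call:
{"api": "send_rows", "payload": {
  "series": [
    {"tx":0,"ty":-0.45,"tz":3,"wx":0.003,"wy":-0.002,"wz":0,"jaw":0},
    {"tx":0,"ty":0,"tz":3,"wx":0,"wy":0,"wz":0,"jaw":0}
  ]
}}

```text
t: 17.5
tool_pos: [0.5693, -0.2001, 0.0165]
tool_rot: [2.247, 2.187, 0.001]
contact_force: [-0.1, -0.3, -0.3]
opening: 0.0854
```

```bash
python3 -c "
from h import *
goal(.567,-.201,-.0205,YAWX)"
```

```text
t 17.50 pos [ 0.5693 -0.2001  0.0165] open 0.0854 F [-0.076  -0.3094 -0.3076] q6 -0.43
in current axes cm [-0.0807 -0.2475  3.7008] turn [0.0049 0.0041 0.003 ]  | after turn axes cm [-0.0967 -0.2291  3.7016]
```

Call:
{"api": "send_rows", "payload": {
  "series": [
    {"tx":-0.1,"ty":-0.2,"tz":2,"wx":0.005,"wy":0.004,"wz":0.003,"jaw":0},
    {"tx":0,"ty":0,"tz":1.4,"wx":0,"wy":0,"wz":0,"jaw":0}
  ]
}}

```text
t: 17.75
tool_pos: [0.5666, -0.2013, -0.0194]
tool_rot: [-2.253, -2.188, 0.002]
contact_force: [0.0, -0.5, -0.2]
opening: 0.0851
```

```bash
python3 -c "
from h import *
goal(.567,-.201,-.0195,YAWX)"
```

```text
t 17.75 pos [ 0.5666 -0.2013 -0.0194] open 0.0851 F [ 0.0449 -0.512  -0.2357] q6 -0.43
in current axes cm [0.0279 0.0396 0.0097] turn [-0.0018  0.0002  0.0005]  | after turn axes cm [0.0279 0.0396 0.0098]
```

Call:
{"api": "send_rows", "payload": {
  "series": [
    {"tx":0,"ty":0,"tz":0,"wx":0,"wy":0,"wz":0,"jaw":1},
    {"tx":0,"ty":0,"tz":0,"wx":0,"wy":0,"wz":0,"jaw":1},
    {"tx":0,"ty":0,"tz":0,"wx":0,"wy":0,"wz":0,"jaw":1}
  ],
  "squeeze": 50
}}

```text
t: 18.12
tool_pos: [0.5672, -0.2022, -0.0187]
tool_rot: [-2.255, -2.188, 0.002]
contact_force: [0.1, 0.7, -0.7]
opening: 0.067
```

```bash
python3 -c "
from h import *
goal(.567,-.201,-.0195,YAWX)"
```

```text
t 18.12 pos [ 0.5672 -0.2022 -0.0187] open 0.0670 F [ 0.084   0.7408 -0.7487] q6 -0.43
in current axes cm [ 0.1237 -0.0273  0.0766] turn [-0.0009  0.0008 -0.0001]  | after turn axes cm [ 0.1236 -0.0273  0.0767]
```

Call:
{"api": "send_rows", "payload": {
  "series": [
    {"tx":0,"ty":0,"tz":-2,"wx":0,"wy":0,"wz":0,"jaw":1},
    {"tx":0,"ty":0,"tz":-4,"wx":0,"wy":0,"wz":0,"jaw":1},
    {"tx":0,"ty":0,"tz":-4,"wx":0,"wy":0,"wz":0,"jaw":1},
    {"tx":0,"ty":0,"tz":-0.5,"wx":0,"wy":0,"wz":0,"jaw":1}
  ]
}}

```text
t: 18.62
tool_pos: [0.5685, -0.2028, 0.0944]
tool_rot: [2.252, 2.185, 0.0]
contact_force: [0.2, -0.4, -0.2]
opening: 0.0669
```

```bash
python3 -c "
from h import *
im,ci=snap('wrist','w19.png')
goal(.538,-.02,.08,YAWX)
hsv=cv2.cvtColor(im,cv2.COLOR_RGB2HSV)
np.savez('pics/obs19.npz',p=ctrl.get_obs()['tool_pos'],r=ctrl.get_obs()['tool_rot'])"
```

```text
t 18.68 pos [ 0.5677 -0.2024  0.0931] open 0.0668 F [ 0.2678  0.2248 -0.5916] q6 -0.43
in current axes cm [18.1492 -3.524   1.269 ] turn [ 0.001   0.0018 -0.0001]  | after turn axes cm [18.1472 -3.5207  1.306 ]
```

View pics/w19.png

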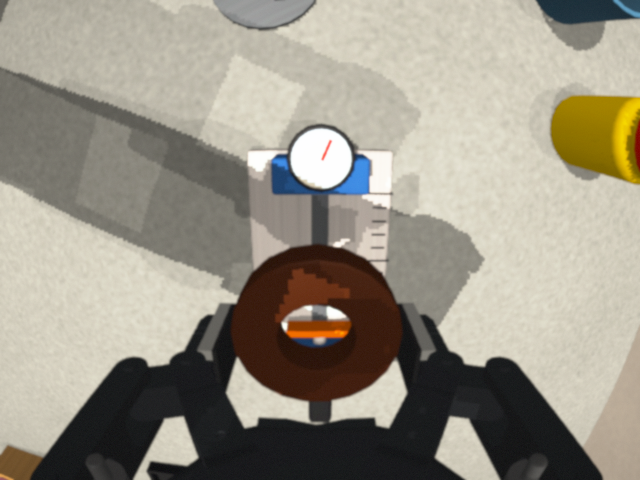

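```bash
python3 -c "
from h import *
im=cv2.imread('pics/w19.png');cv2.imwrite('pics/w19c.png',cv2.resize(im[240:410,220:420],None,fx=3.5,fy=3.5,interpolation=cv2.INTER_CUBIC))
pxtool('w19.png',[(316,305),(316,371),(316,400),(278,338),(356,338)],-.0487)"
```

```text
(316, 305) [15.7  0.1]
(316, 371) [-15.9   0.1]
(316, 400) [-32.8   0.1]
(278, 338) [  0.7 -14.8]
(356, 338) [ 0.6 15.8]
```

View pics/w19c.png

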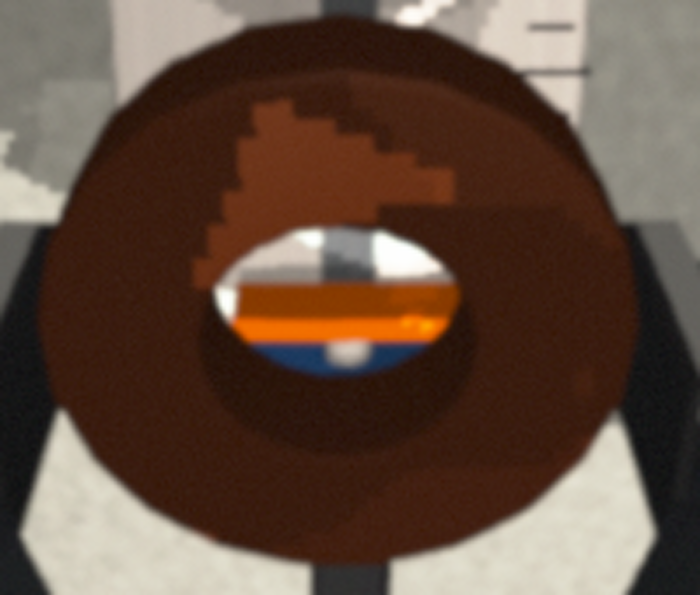

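Call:
{"api": "send_rows", "payload": {
  "series": [
    {"tx":5,"ty":-1.5,"tz":0,"wx":0,"wy":0,"wz":0,"jaw":1},
    {"tx":5,"ty":-1.5,"tz":0,"wx":0,"wy":0,"wz":0,"jaw":1},
    {"tx":0.5,"ty":-0.2,"tz":0,"wx":0,"wy":0,"wz":0,"jaw":1},
    {"tx":0,"ty":0,"tz":0,"wx":0,"wy":0,"wz":0,"jaw":1}
  ]
}}

```text
t: 19.18
tool_pos: [0.5356, -0.0939, 0.0889]
tool_rot: [-2.254, -2.184, 0.005]
contact_force: [0.2, -0.9, -0.4]
opening: 0.0666
```

```bash
python3 -c "
from h import *
im,ci=snap('wrist','w20.png')
goal(.538,-.02,.08,YAWX)
"
```

```text
t 19.23 pos [ 0.5356 -0.0941  0.0888] open 0.0669 F [-0.2254  0.1588 -1.0696] q6 -0.28
in current axes cm [7.414  0.0095 0.8806] turn [-0.0047  0.0002 -0.0023]  | after turn axes cm [7.4138 0.0221 0.8821]
```

View pics/w20.png

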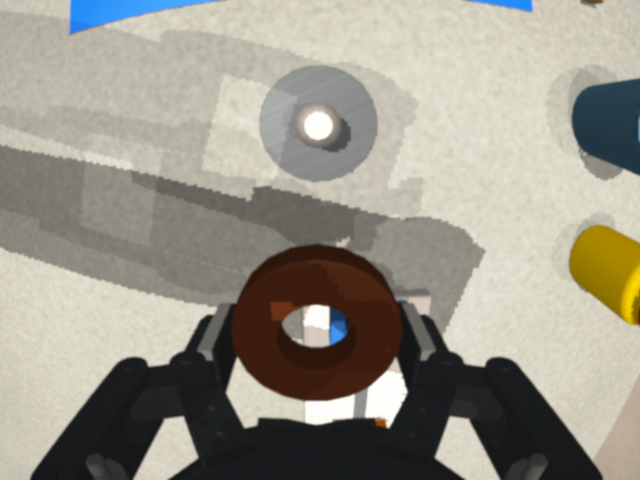

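```bash
cat >> h.py <<'E'
def stand(f,base=((260,123),(378,123),(319,66),(319,181)),tip=(318,125)):
    ci=dict(np.load('pics/'+f+'.npz'))
    P=np.array([onz(ci,u,v,.006,True)[:2] for u,v in base]);c,r=cv2.minEnclosingCircle((P*1000).astype(np.float32));print('base',P.round(4).tolist(),c,r,'mean opp',(P[0]+P[1])/2,(P[2]+P[3])/2)
    print('tip',onz(ci,*tip,.068,True))
E
python3 -c "
from h import *
stand('w20.png')
im=cv2.imread('pics/w20.png');cv2.imwrite('pics/w20c.png',cv2.resize(im[55:195,240:400],None,fx=4,fy=4,interpolation=cv2.INTER_CUBIC))
ci=dict(np.load('pics/top0.png.npz'))
print(onz(ci,310+113/4.4,220+272/4.4,.006),onz(ci,310+119/4.4,220+266/4.4,.068))
"
```

```text
base [[0.4997, -0.0129], [0.5789, -0.0154], [0.5405, 0.024], [0.538, -0.0545]] (539.2754516601562, -14.89530086517334) 39.64890670776367 mean opp [ 0.5393 -0.0142] [ 0.5393 -0.0153]
tip [ 0.5385 -0.0147  0.068 ]
[ 0.5354 -0.0154  0.006 ] [ 0.535 -0.015  0.068]
```

View pics/w20c.png

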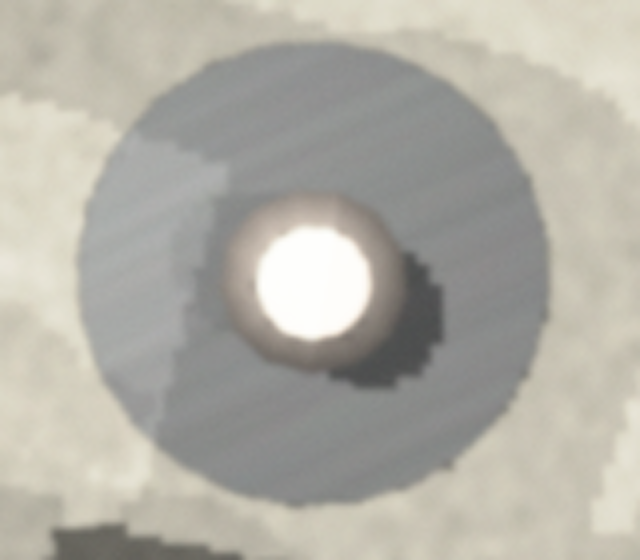

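Call:
{"api": "send_rows", "payload": {
  "series": [
    {"tx":4,"ty":0.1,"tz":0,"wx":-0.005,"wy":0,"wz":-0.002,"jaw":1},
    {"tx":3.5,"ty":0,"tz":0.5,"wx":0,"wy":0,"wz":0,"jaw":1}
  ]
}}

```text
t: 19.48
tool_pos: [0.5402, -0.0218, 0.0837]
tool_rot: [2.261, 2.179, 0.0]
contact_force: [1.3, -0.1, 0.1]
opening: 0.0664
```

```bash
python3 -c "
from h import *
goal(.539,-.0153,.05,YAWX)
"
```

```text
t 19.48 pos [ 0.5402 -0.0218  0.0837] open 0.0664 F [ 1.322  -0.0646  0.1399] q6 -0.14
in current axes cm [ 0.6518 -0.1526  3.3642] turn [ 0.0012  0.0012 -0.0072]  | after turn axes cm [ 0.6488 -0.1437  3.3652]
```

Call:
{"api": "send_rows", "payload": {
  "series": [
    {"tx":0.6,"ty":-0.1,"tz":1.5,"wx":0.001,"wy":0.001,"wz":-0.007,"jaw":1}
  ]
}}

```text
t: 19.6
tool_pos: [0.5406, -0.0156, 0.0689]
tool_rot: [2.252, 2.188, 0.002]
contact_force: [0.3, 0.4, -0.9]
opening: 0.0669
```

```bash
python3 -c "
from h import *
goal(.539,-.0153,.05,YAWX)
snap('wrist','w21.png')
"
```

```text
t 19.60 pos [ 0.5406 -0.0156  0.0689] open 0.0669 F [ 0.2695  0.4251 -0.9281] q6 -0.14
in current axes cm [ 0.0286 -0.168   1.8886] turn [0.0021 0.0006 0.001 ]  | after turn axes cm [ 0.0272 -0.1641  1.889 ]
```

View pics/w21.png

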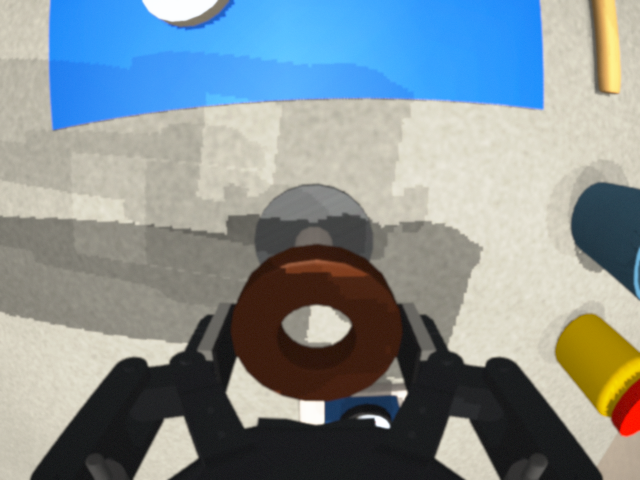

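Call:
{"api": "send_rows", "payload": {
  "series": [
    {"tx":0,"ty":-0.15,"tz":1.5,"wx":0.002,"wy":0,"wz":0,"jaw":1}
  ]
}}

```text
t: 19.77
tool_pos: [0.5377, -0.0167, 0.0506]
tool_rot: [-2.253, -2.186, 0.005]
contact_force: [0.7, -0.6, -0.2]
opening: 0.0667
```

```bash
python3 -c "
from h import *
goal(.539,-.0153,.04,YAWX)
"
```

```text
t 19.77 pos [ 0.5377 -0.0167  0.0506] open 0.0667 F [ 0.7356 -0.5785 -0.2307] q6 -0.14
in current axes cm [0.1444 0.1343 1.0613] turn [-0.0037  0.0006 -0.0002]  | after turn axes cm [0.1437 0.1303 1.0619]
```

Call:
{"api": "send_rows", "payload": {
  "series": [
    {"tx":0.1,"ty":0.1,"tz":0.8,"wx":-0.004,"wy":0,"wz":0,"jaw":1}
  ]
}}

```text
t: 19.9
tool_pos: [0.5376, -0.0166, 0.0405]
tool_rot: [-2.255, -2.185, 0.003]
contact_force: [0.0, 0.3, -0.9]
opening: 0.0671
```

```bash
python3 -c "
from h import *
goal(.539,-.0153,.03,YAWX)
snap('wrist','w22.png')
goal(.539,-.0153,.03,YAWX)
"
```

```text
t 19.90 pos [ 0.5376 -0.0166  0.0405] open 0.0671 F [ 0.0416  0.32   -0.877 ] q6 -0.14
in current axes cm [0.1386 0.1432 1.0519] turn [-0.0023  0.0005 -0.0016]  | after turn axes cm [0.1378 0.1409 1.0523]
t 19.95 pos [ 0.5372 -0.0165  0.0398] open 0.0672 F [-0.6492  0.4148 -0.3344] q6 -0.14
in current axes cm [0.1248 0.1791 0.9803] turn [-0.0031  0.0004 -0.0016]  | after turn axes cm [0.1241 0.1763 0.9808]
```

View pics/w22.png

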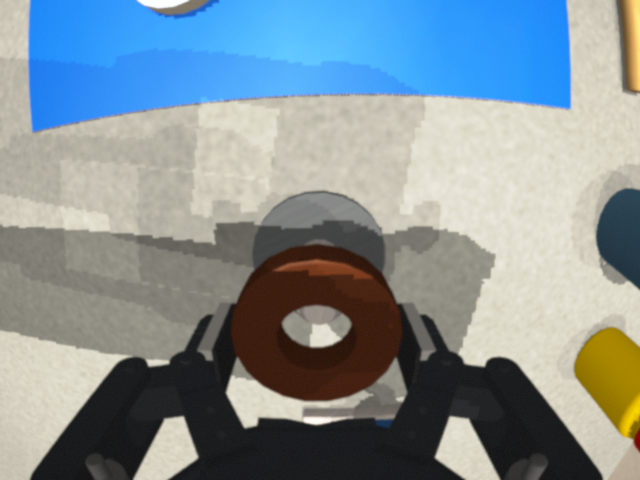

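Call:
{"api": "send_rows", "payload": {
  "series": [
    {"tx":0.15,"ty":0.2,"tz":0.3,"wx":-0.003,"wy":0,"wz":-0.001,"jaw":1}
  ]
}}

```text
t: 20.08
tool_pos: [0.5395, -0.0157, 0.0367]
tool_rot: [2.256, 2.186, -0.0]
contact_force: [0.3, -0.4, -0.8]
opening: 0.0669
```

```bash
python3 -c "
from h import *
goal(.539,-.0153,.03,YAWX)
snap('wrist','w23.png')
goal(.539,-.0153,.02,YAWX)
cv2.imwrite('pics/w23c.png',cv2.resize(cv2.imread('pics/w23.png')[240:410,220:420],None,fx=3.5,fy=3.5,interpolation=cv2.INTER_CUBIC))
"
```

```text
t 20.07 pos [ 0.5395 -0.0157  0.0367] open 0.0669 F [ 0.2717 -0.3984 -0.7861] q6 -0.13
in current axes cm [ 0.0369 -0.0551  0.6689] turn [ 0.0004  0.0005 -0.0016]  | after turn axes cm [ 0.0367 -0.0548  0.6689]
t 20.12 pos [ 0.5391 -0.0154  0.036 ] open 0.0671 F [-0.2233  0.1042 -0.8003] q6 -0.13
in current axes cm [ 0.0116 -0.0115  1.6032] turn [-0.0006  0.0002 -0.0015]  | after turn axes cm [ 0.0112 -0.0124  1.6032]
```

View pics/w23c.png

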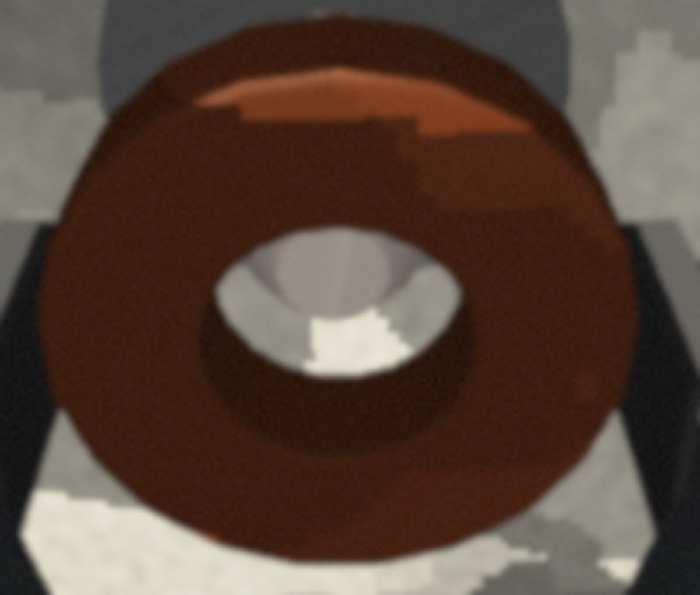

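Call:
{"api": "send_rows", "payload": {
  "series": [
    {"tx":0,"ty":0,"tz":1,"wx":0,"wy":0,"wz":0,"jaw":1}
  ]
}}

```text
t: 20.25
tool_pos: [0.5403, -0.0158, 0.0268]
tool_rot: [2.255, 2.185, 0.002]
contact_force: [-0.2, -0.3, -0.3]
opening: 0.0665
```

```bash
python3 -c "
from h import *
goal(.539,-.0153,.015,YAWX)
snap('wrist','w24.png')
cv2.imwrite('pics/w24c.png',cv2.resize(cv2.imread('pics/w24.png')[240:410,220:420],None,fx=3.5,fy=3.5,interpolation=cv2.INTER_CUBIC))
"
```

```text
t 20.25 pos [ 0.5403 -0.0158  0.0268] open 0.0665 F [-0.2427 -0.3383 -0.3031] q6 -0.13
in current axes cm [ 0.0433 -0.1365  1.1812] turn [ 0.0021  0.0007 -0.0016]  | after turn axes cm [ 0.0427 -0.134   1.1815]
```

View pics/w24c.png

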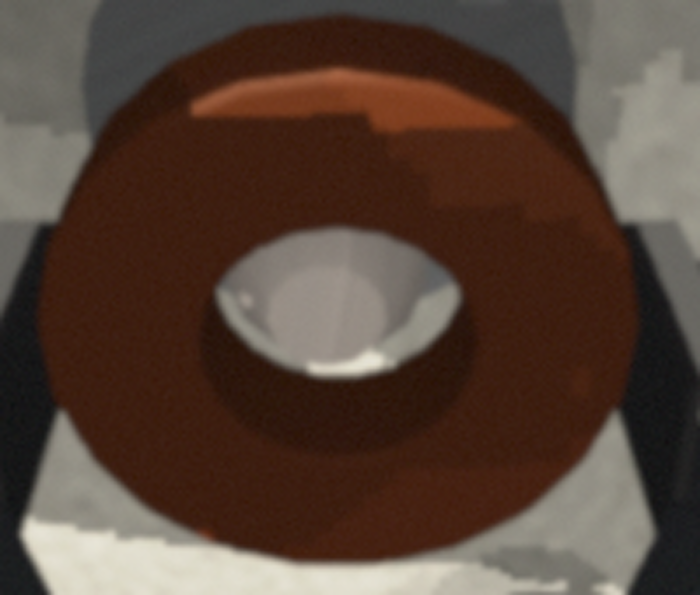

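Call:
{"api": "send_rows", "payload": {
  "series": [
    {"tx":0.04,"ty":-0.12,"tz":1,"wx":0.002,"wy":0,"wz":-0.001,"jaw":1}
  ]
}}

```text
t: 20.42
tool_pos: [0.538, -0.0152, 0.0148]
tool_rot: [-2.254, -2.186, 0.003]
contact_force: [-0.3, -0.3, -0.6]
opening: 0.0673
```

```bash
python3 -c "
from h import *
goal(.539,-.0153,-.0235,YAWX)
"
```

```text
t 20.43 pos [ 0.538  -0.0152  0.0148] open 0.0673 F [-0.3328 -0.3271 -0.6482] q6 -0.14
in current axes cm [-0.006   0.1094  3.8265] turn [-0.0022  0.0004 -0.0006]  | after turn axes cm [-0.0077  0.1008  3.8267]
```

Call:
{"api": "send_rows", "payload": {
  "series": [
    {"tx":0,"ty":0.1,"tz":1.2,"wx":-0.002,"wy":0,"wz":0,"jaw":1}
  ]
}}

```text
t: 20.55
tool_pos: [0.5389, -0.0151, 0.002]
tool_rot: [2.255, 2.187, -0.001]
contact_force: [-0.3, 0.1, -1.2]
opening: 0.0669
```

Call:
{"api": "send_rows", "payload": {
  "series": [
    {"tx":0,"ty":-0.05,"tz":1.2,"wx":0,"wy":0,"wz":0,"jaw":1}
  ]
}}

```text
t: 20.68
tool_pos: [0.5383, -0.0151, -0.0109]
tool_rot: [2.255, 2.187, -0.001]
contact_force: [-0.3, -0.3, -1.8]
opening: 0.0665
```

```bash
python3 -c "
from h import *
goal(.539,-.0153,-.0235,YAWX)
"
```

```text
t 20.68 pos [ 0.5383 -0.0151 -0.0109] open 0.0665 F [-0.3033 -0.2791 -1.8056] q6 -0.14
in current axes cm [-0.0189  0.0688  1.2557] turn [-0.0002  0.0004 -0.0004]  | after turn axes cm [-0.0195  0.0686  1.2557]
```

Call:
{"api": "send_rows", "payload": {
  "series": [
    {"tx":0,"ty":0.05,"tz":1.1,"wx":0,"wy":0,"wz":0,"jaw":1},
    {"tx":0,"ty":0,"tz":0.1,"wx":0,"wy":0,"wz":0,"jaw":0},
    {"tx":0,"ty":0,"tz":0,"wx":0,"wy":0,"wz":0,"jaw":0},
    {"tx":0,"ty":0,"tz":0,"wx":0,"wy":0,"wz":0,"jaw":0},
    {"tx":0,"ty":0,"tz":0,"wx":0,"wy":0,"wz":0,"jaw":0}
  ]
}}

```text
t: 21.3
tool_pos: [0.5388, -0.015, -0.0243]
tool_rot: [-2.255, -2.187, 0.001]
contact_force: [0.3, -0.3, -0.1]
opening: 0.0855
```

```bash
python3 -c "
from h import *
goal(.539,-.0153,-.0235,YAWX)
snap('wrist','w25.png')
im,ci=snap('side','s25.png');u,v=367,265
c=im[v-75:v+75,u-100:u+100];cv2.imwrite('pics/s25c.png',cv2.resize(c[:,:,::-1],None,fx=4,fy=4,interpolation=cv2.INTER_CUBIC))"
```

```text
t 21.30 pos [ 0.5388 -0.015  -0.0243] open 0.0855 F [ 0.332  -0.2851 -0.0886] q6 -0.14
in current axes cm [-0.0261  0.0165 -0.0778] turn [-0.0007  0.0004 -0.0002]  | after turn axes cm [-0.026   0.0165 -0.0778]
```

View pics/w25.png

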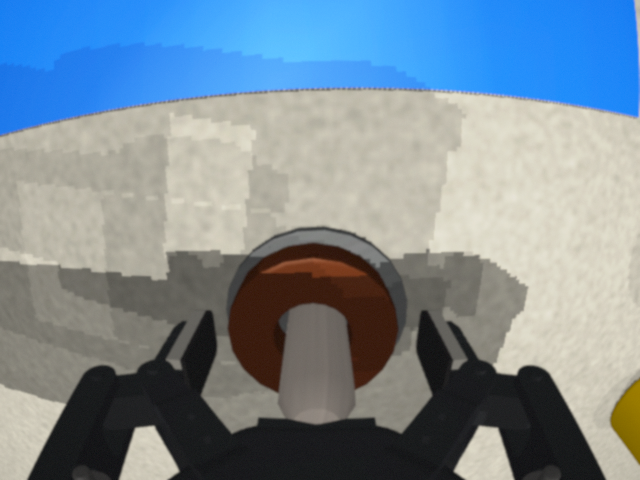

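View pics/s25c.png

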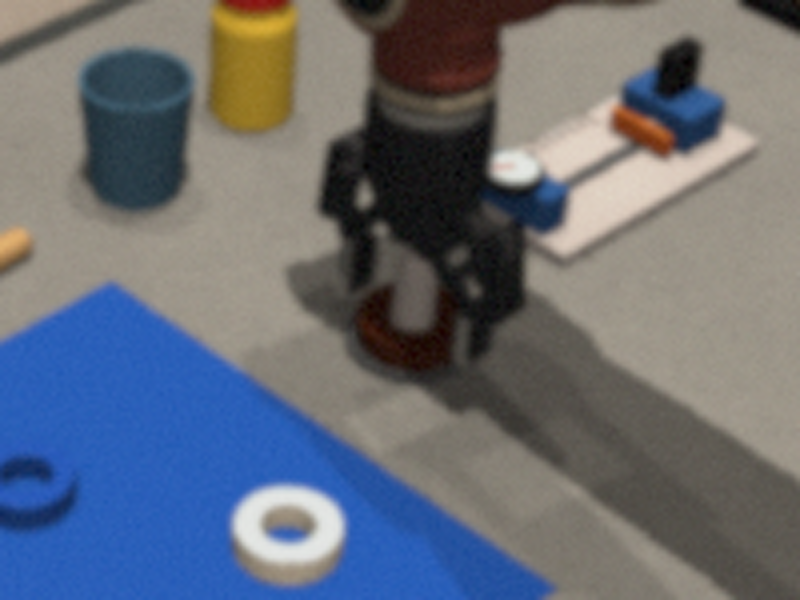

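Call:
{"api": "send_rows", "payload": {
  "series": [
    {"tx":0,"ty":0,"tz":-3,"wx":0,"wy":0,"wz":0,"jaw":0},
    {"tx":0,"ty":0,"tz":-5,"wx":0,"wy":0,"wz":0,"jaw":0},
    {"tx":0,"ty":0,"tz":-4,"wx":0,"wy":0,"wz":0,"jaw":0},
    {"tx":4,"ty":-2,"tz":0,"wx":0,"wy":0,"wz":0,"jaw":0},
    {"tx":5,"ty":-3,"tz":0,"wx":0,"wy":0,"wz":0,"jaw":0}
  ]
}}

```text
t: 22.02
tool_pos: [0.4929, 0.0761, 0.1014]
tool_rot: [2.26, 2.179, 0.003]
contact_force: [-0.4, 0.8, -1.2]
opening: 0.0854
```

Call:
{"api": "send_rows", "payload": {
  "series": [
    {"tx":4,"ty":-2,"tz":0,"wx":0,"wy":0,"wz":0,"jaw":0},
    {"tx":0,"ty":0,"tz":0,"wx":0,"wy":0,"wz":0,"jaw":0}
  ]
}}

```text
t: 22.28
tool_pos: [0.4727, 0.1202, 0.1023]
tool_rot: [2.256, 2.183, 0.006]
contact_force: [-0.6, -0.4, 0.8]
opening: 0.0851
```

```bash
python3 -c "
from h import *
findw('white','w26.png',roi=(150,20,480,330))
snap('top','t26.png')
goal(.465,.166,.04,YAWX)"
```

```text
white px [302.1 173.5] area 4367 world [464.2 164.5] r 29.9 mean [464.2 164.8]
  hole [464.1 164.6] 15.3
white px [155.2 250.2] area 785 world [344.4 118.8] r 33.4 mean [347.7 117.8]
white px [466.  299.3] area 1595 world [594.7  58.6] r 32.8 mean [594.2  61.1]
white px [330.2 308.6] area 1948 world [484.7  63. ] r 32.5 mean [481.2  59.9]
t 22.38 pos [0.4739 0.1183 0.1025] open 0.0854 F [-0.4305 -1.247  -0.2784] q6 0.13
in current axes cm [ 4.7365 -1.0949  6.2452] turn [ 0.005  -0.0003 -0.0056]  | after turn axes cm [ 4.7446 -1.0369  6.2489]
```

View pics/w26.png

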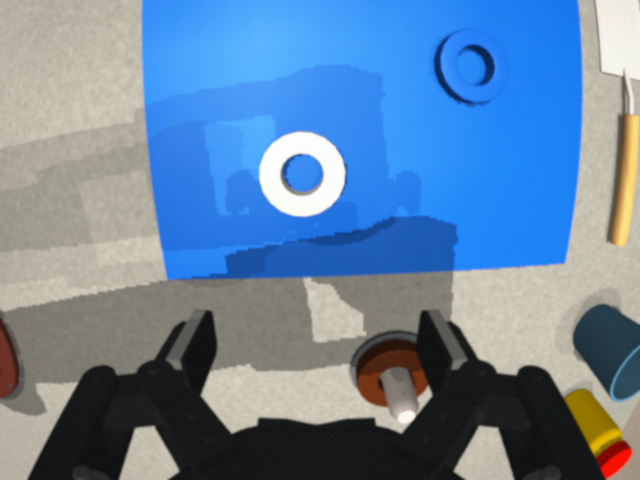

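View pics/t26.png

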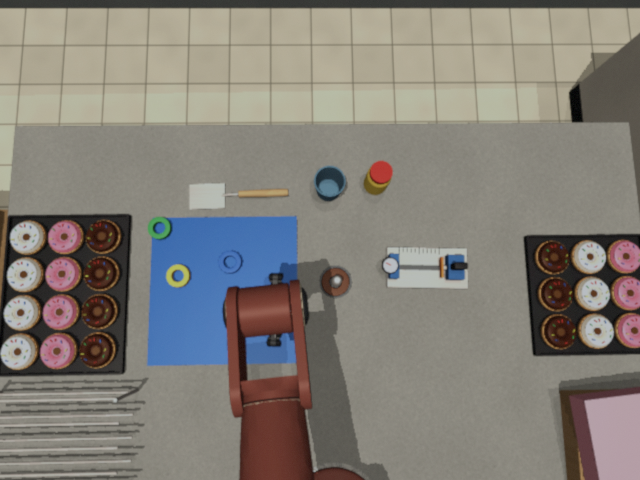

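Call:
{"api": "send_rows", "payload": {
  "series": [
    {"tx":4.5,"ty":-1,"tz":3,"wx":0.005,"wy":0,"wz":-0.006,"jaw":0},
    {"tx":0.2,"ty":0,"tz":3.5,"wx":0,"wy":0,"wz":0,"jaw":0}
  ]
}}

```text
t: 22.62
tool_pos: [0.4713, 0.1649, 0.0404]
tool_rot: [2.255, 2.179, 0.013]
contact_force: [0.4, -0.6, 0.4]
opening: 0.0853
```

```bash
python3 -c "
from h import *
goal(.4642,.1644,-.0325,YAWX)"
```

```text
t 22.62 pos [0.4713 0.1649 0.0404] open 0.0853 F [ 0.4072 -0.6056  0.3614] q6 0.22
in current axes cm [-0.091  -0.7776  7.283 ] turn [ 0.01   -0.0017 -0.004 ]  | after turn axes cm [-0.0757 -0.7049  7.2905]
```

Call:
{"api": "send_rows", "payload": {
  "series": [
    {"tx":-0.1,"ty":-0.75,"tz":2.5,"wx":0.01,"wy":-0.002,"wz":-0.004,"jaw":0}
  ]
}}

```text
t: 22.75
tool_pos: [0.4645, 0.1634, 0.0141]
tool_rot: [2.255, 2.187, -0.002]
contact_force: [0.7, 0.6, 0.3]
opening: 0.0854
```

```bash
python3 -c "
from h import *
goal(.4642,.1644,-.0325,YAWX)"
```

```text
t 22.75 pos [0.4645 0.1634 0.0141] open 0.0854 F [0.6831 0.589  0.261 ] q6 0.22
in current axes cm [ 0.106  -0.0266  4.661 ] turn [-0.0005  0.0009 -0.0009]  | after turn axes cm [ 0.1019 -0.0291  4.6611]
```

Call:
{"api": "send_rows", "payload": {
  "series": [
    {"tx":0.1,"ty":0,"tz":2.5,"wx":0,"wy":0,"wz":0,"jaw":0},
    {"tx":0,"ty":0,"tz":2,"wx":0,"wy":0,"wz":0,"jaw":0}
  ]
}}

```text
t: 23.0
tool_pos: [0.4655, 0.1619, -0.033]
tool_rot: [2.259, 2.183, -0.003]
contact_force: [-0.2, -0.6, -0.0]
opening: 0.0851
```

```bash
python3 -c "
from h import *
goal(.4642,.1644,-.0325,YAWX)"
```

```text
t 23.00 pos [ 0.4655  0.1619 -0.033 ] open 0.0851 F [-0.164  -0.6351 -0.0291] q6 0.22
in current axes cm [ 0.2483 -0.1401 -0.0536] turn [-0.0012  0.0018 -0.0043]  | after turn axes cm [ 0.249  -0.139  -0.0533]
```

Call:
{"api": "send_rows", "payload": {
  "series": [
    {"tx":0.25,"ty":-0.1,"tz":0,"wx":0,"wy":0,"wz":-0.004,"jaw":0},
    {"tx":0,"ty":0,"tz":0,"wx":0,"wy":0,"wz":0,"jaw":1},
    {"tx":0,"ty":0,"tz":0,"wx":0,"wy":0,"wz":0,"jaw":1},
    {"tx":0,"ty":0,"tz":0,"wx":0,"wy":0,"wz":0,"jaw":1},
    {"tx":0,"ty":0,"tz":0,"wx":0,"wy":0,"wz":0,"jaw":1}
  ],
  "squeeze": 60
}}

```text
t: 23.62
tool_pos: [0.4704, 0.1626, -0.0286]
tool_rot: [2.256, 2.18, 0.006]
contact_force: [0.3, 0.2, -1.0]
opening: 0.0585
```

```bash
python3 -c "
from h import *
goal(.4642,.1644,-.0325,YAWX)"
```

```text
t 23.62 pos [ 0.4704  0.1626 -0.0286] open 0.0585 F [ 0.3283  0.2287 -0.9562] q6 0.22
in current axes cm [ 0.1615 -0.6271  0.3895] turn [ 0.006   0.0009 -0.0043]  | after turn axes cm [ 0.1639 -0.624   0.3934]
```

Call:
{"api": "send_rows", "payload": {
  "series": [
    {"tx":0,"ty":0,"tz":-2,"wx":0,"wy":0,"wz":0,"jaw":1},
    {"tx":0,"ty":0,"tz":-4,"wx":0,"wy":0,"wz":0,"jaw":1},
    {"tx":0,"ty":0,"tz":-4,"wx":0,"wy":0,"wz":0,"jaw":1},
    {"tx":0,"ty":0,"tz":-1.5,"wx":0,"wy":0,"wz":0,"jaw":1}
  ]
}}

```text
t: 24.12
tool_pos: [0.467, 0.162, 0.0869]
tool_rot: [2.258, 2.182, -0.003]
contact_force: [-0.1, -0.3, -0.6]
opening: 0.058
```

```bash
python3 -c "
from h import *
x=cl(0,.024);goal(*x,.083,YAWX)"
```

```text
t 24.12 pos [0.467  0.162  0.0869] open 0.0580 F [-0.1436 -0.3116 -0.5953] q6 0.22
in current axes cm [-37.6257  11.6182   0.4805] turn [-0.      0.0023 -0.0044]  | after turn axes cm [-37.6774  11.4528   0.3932]
```

```bash
python3 -c "
from h import *
snap('wrist','w27.png')
x=cl(0,.024);goal(*x,.083,YAWX)"
```

```text
t 24.18 pos [0.4676 0.1621 0.0879] open 0.0584 F [1.5026 0.9813 0.447 ] q6 0.22
in current axes cm [-37.6393  11.56     0.5814] turn [ 0.0011  0.0021 -0.0043]  | after turn axes cm [-37.6902  11.3973   0.4891]
```

View pics/w27.png

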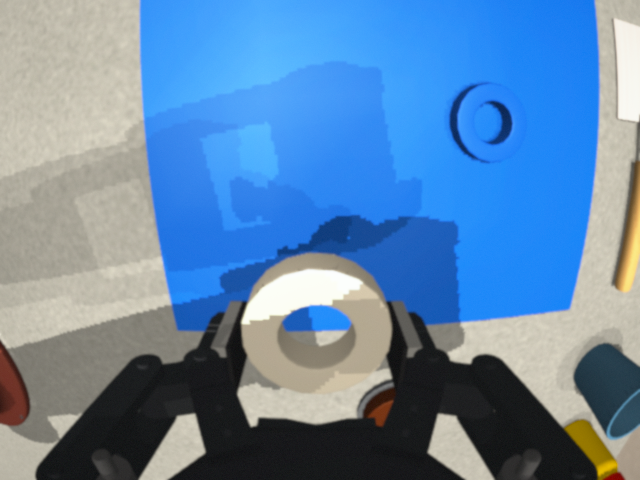

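Call:
{"api": "send_rows", "payload": {
  "series": [
    {"tx":-3,"ty":0.9,"tz":0,"wx":0,"wy":0,"wz":0,"jaw":1},
    {"tx":-5,"ty":1.5,"tz":-0.2,"wx":0,"wy":0,"wz":0,"jaw":1},
    {"tx":-5,"ty":1.5,"tz":-0.2,"wx":0,"wy":0,"wz":0,"jaw":1},
    {"tx":-5,"ty":1.5,"tz":-0.2,"wx":0,"wy":0,"wz":0,"jaw":1},
    {"tx":-5,"ty":1.5,"tz":-0.2,"wx":0,"wy":0,"wz":0,"jaw":1}
  ]
}}

```text
t: 24.8
tool_pos: [0.5257, -0.0729, 0.0881]
tool_rot: [-2.247, -2.187, 0.01]
contact_force: [0.7, -0.0, -1.1]
opening: 0.0588
```

```bash
python3 -c "
from h import *
x=cl(0,.026);goal(*x,.083,YAWX)"
```

```text
t 24.80 pos [ 0.5257 -0.0729  0.0881] open 0.0588 F [ 0.6786 -0.0025 -1.0624] q6 -0.25
in current axes cm [-14.1911   4.8434   0.4719] turn [-0.0088  0.0002  0.0032]  | after turn axes cm [-14.1755   4.885    0.512 ]
```

Call:
{"api": "send_rows", "payload": {
  "series": [
    {"tx":-5,"ty":1.7,"tz":0,"wx":-0.009,"wy":0,"wz":0.003,"jaw":1},
    {"tx":-5,"ty":1.7,"tz":0,"wx":0,"wy":0,"wz":0,"jaw":1},
    {"tx":-3.5,"ty":1.2,"tz":1,"wx":0,"wy":0,"wz":0,"jaw":1},
    {"tx":0,"ty":0,"tz":1,"wx":0,"wy":0,"wz":0,"jaw":1}
  ]
}}

```text
t: 25.3
tool_pos: [0.5655, -0.216, 0.0599]
tool_rot: [-2.255, -2.177, 0.004]
contact_force: [0.4, 0.1, -0.6]
opening: 0.0581
```

```bash
python3 -c "
from h import *
x=cl(0,.026);goal(*x,-.016,YAWX)"
```

```text
t 25.30 pos [ 0.5655 -0.216   0.0599] open 0.0581 F [ 0.3611  0.1147 -0.6228] q6 -0.45
in current axes cm [-0.0055  0.5296  7.5844] turn [-0.0069 -0.0031 -0.0051]  | after turn axes cm [0.0152 0.4772 7.5878]
```

Call:
{"api": "send_rows", "payload": {
  "series": [
    {"tx":0,"ty":0.45,"tz":2.5,"wx":-0.007,"wy":-0.003,"wz":-0.005,"jaw":1},
    {"tx":0,"ty":0,"tz":2.5,"wx":0,"wy":0,"wz":0,"jaw":1}
  ]
}}

```text
t: 25.55
tool_pos: [0.5687, -0.2147, 0.0062]
tool_rot: [-2.253, -2.186, 0.0]
contact_force: [-0.8, -0.1, -0.5]
opening: 0.0581
```

```bash
python3 -c "
from h import *
x=cl(0,.026);goal(*x,-.0155,YAWX)"
```

```text
t 25.55 pos [ 0.5687 -0.2147  0.0062] open 0.0581 F [-0.7992 -0.0691 -0.5078] q6 -0.45
in current axes cm [-0.1291  0.1706  2.165 ] turn [-0.0019 -0.0018 -0.0003]  | after turn axes cm [-0.1252  0.1664  2.1656]
```

Call:
{"api": "send_rows", "payload": {
  "series": [
    {"tx":-0.1,"ty":0.1,"tz":1.4,"wx":-0.002,"wy":-0.002,"wz":0,"jaw":1}
  ]
}}

```text
t: 25.68
tool_pos: [0.5676, -0.2138, -0.0111]
tool_rot: [-2.251, -2.185, 0.002]
contact_force: [0.8, 0.0, -0.4]
opening: 0.0582
```

```bash
python3 -c "
from h import *
x=cl(0,.026);goal(*x,-.016,YAWX)"
```

```text
t 25.68 pos [ 0.5676 -0.2138 -0.0111] open 0.0582 F [ 0.8062  0.0036 -0.4262] q6 -0.45
in current axes cm [-0.2106  0.2812  0.4896] turn [-0.0041 -0.002   0.0005]  | after turn axes cm [-0.2094  0.2793  0.4912]
```

Call:
{"api": "send_rows", "payload": {
  "series": [
    {"tx":0,"ty":0.1,"tz":0.45,"wx":-0.004,"wy":-0.002,"wz":0,"jaw":1},
    {"tx":0,"ty":0,"tz":0,"wx":0,"wy":0,"wz":0,"jaw":1}
  ]
}}

```text
t: 25.92
tool_pos: [0.5671, -0.212, -0.0179]
tool_rot: [-2.25, -2.187, 0.001]
contact_force: [0.1, -0.1, 0.1]
opening: 0.0582
```

```bash
python3 -c "
from h import *
x=cl(0,.026);goal(*x,-.016,YAWX)"
```

```text
t 25.93 pos [ 0.5671 -0.212  -0.0179] open 0.0582 F [ 0.1178 -0.0727  0.1103] q6 -0.45
in current axes cm [-0.3917  0.3296 -0.1889] turn [-0.0033 -0.0019  0.0015]  | after turn axes cm [-0.3915  0.3308 -0.187 ]
```

Call:
{"api": "send_rows", "payload": {
  "series": [
    {"tx":0,"ty":0,"tz":0.1,"wx":0,"wy":0,"wz":0,"jaw":0},
    {"tx":0,"ty":0,"tz":0,"wx":0,"wy":0,"wz":0,"jaw":0},
    {"tx":0,"ty":0,"tz":0,"wx":0,"wy":0,"wz":0,"jaw":0}
  ]
}}

```text
t: 26.3
tool_pos: [0.5693, -0.2129, -0.0158]
tool_rot: [2.251, 2.189, 0.001]
contact_force: [-0.4, 0.4, 0.1]
opening: 0.0852
```

Call:
{"api": "send_rows", "payload": {
  "series": [
    {"tx":0,"ty":0.1,"tz":-4,"wx":-0.003,"wy":-0.003,"wz":0.002,"jaw":0},
    {"tx":-0.5,"ty":0,"tz":-5,"wx":0,"wy":0,"wz":0,"jaw":0},
    {"tx":-4,"ty":0,"tz":0,"wx":0,"wy":0,"wz":0,"jaw":0},
    {"tx":-4,"ty":0,"tz":0,"wx":0,"wy":0,"wz":0,"jaw":0}
  ]
}}

```text
t: 26.8
tool_pos: [0.5685, -0.2979, 0.0792]
tool_rot: [2.244, 2.186, 0.002]
contact_force: [0.8, -0.3, -0.4]
opening: 0.0853
```

```bash
python3 -c "
from h import *
x=cl(0,-.062);goal(*x,.021,YAWX);findw('white','w28.png',z=.03)"
```

```text
t 26.80 pos [ 0.5685 -0.2979  0.0792] open 0.0853 F [ 0.8154 -0.3316 -0.4044] q6 -0.57
in current axes cm [-0.5841 -0.1134  5.8229] turn [0.0068 0.005  0.0039]  | after turn axes cm [-0.6135 -0.0713  5.8205]
white px [316.6   6.4] area 714 world [ 572.7 -144.3] r 16.4 mean [ 572.6 -147.6]
white px [483.8 168.3] area 94575 world [ 713.4 -353.2] r 278.1 mean [ 692.2 -253.5]
  hole [ 566.9 -210.4] 15.3
  hole [ 618.7 -217.4] 23.3
white px [157.4 316.4] area 55015 world [ 419.5 -434.7] r 237.7 mean [ 445.7 -355.8]
  hole [ 474.8 -312.1] 7.8
white px [373.1 254.2] area 1654 world [ 603.  -301.6] r 30.8 mean [ 603.6 -299.1]
white px [484.6 457.8] area 1977 world [ 751.9 -536.1] r 67.2 mean [ 739.3 -537.5]
```

View pics/w28.png

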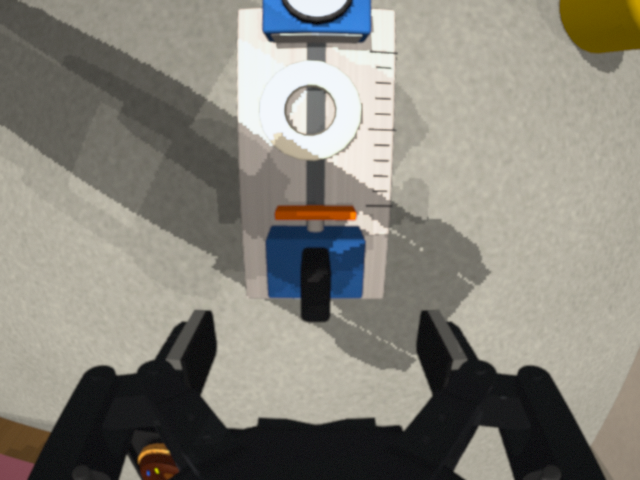

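White ring lies flat at (312,110). Grip the tab.

Call:
{"api": "send_rows", "payload": {
  "series": [
    {"tx":-0.3,"ty":-0.1,"tz":2.5,"wx":0.007,"wy":0.005,"wz":0.004,"jaw":0},
    {"tx":0,"ty":0,"tz":2,"wx":0,"wy":0,"wz":0,"jaw":0}
  ]
}}

```text
t: 27.1
tool_pos: [0.5691, -0.3083, 0.0354]
tool_rot: [2.254, 2.176, -0.001]
contact_force: [0.1, 0.1, 0.1]
opening: 0.0854
```

```bash
python3 -c "
from h import *
x=cl(0,-.061);goal(*x,.020,YAWX)"
```

```text
t 27.10 pos [ 0.5691 -0.3083  0.0354] open 0.0854 F [0.0755 0.0964 0.0594] q6 -0.57
in current axes cm [ 0.5359 -0.1682  1.5338] turn [ 0.0054  0.0065 -0.0053]  | after turn axes cm [ 0.5268 -0.1571  1.5381]
```

Call:
{"api": "send_rows", "payload": {
  "series": [
    {"tx":0.5,"ty":-0.15,"tz":1.4,"wx":0.005,"wy":0.006,"wz":-0.005,"jaw":0}
  ]
}}

```text
t: 27.22
tool_pos: [0.5667, -0.3018, 0.0184]
tool_rot: [-2.252, -2.186, 0.001]
contact_force: [0.4, 0.4, -1.1]
opening: 0.0856
```

```bash
python3 -c "
from h import *
x=cl(0,-.061);goal(*x,.020,YAWX)"
```

```text
t 27.23 pos [ 0.5667 -0.3018  0.0184] open 0.0856 F [ 0.385   0.3665 -1.0713] q6 -0.58
in current axes cm [-0.1174  0.1018 -0.1602] turn [-0.0025 -0.0018  0.0003]  | after turn axes cm [-0.1176  0.1023 -0.1598]
```

Call:
{"api": "send_rows", "payload": {
  "series": [
    {"tx":-0.1,"ty":0.1,"tz":-0.1,"wx":0,"wy":0,"wz":0,"jaw":1},
    {"tx":0,"ty":0,"tz":0,"wx":0,"wy":0,"wz":0,"jaw":1},
    {"tx":0,"ty":0,"tz":0,"wx":0,"wy":0,"wz":0,"jaw":1},
    {"tx":0,"ty":0,"tz":0,"wx":0,"wy":0,"wz":0,"jaw":1},
    {"tx":0,"ty":0,"tz":0,"wx":0,"wy":0,"wz":0,"jaw":1}
  ],
  "squeeze": 30
}}

```text
t: 27.85
tool_pos: [0.5678, -0.2999, 0.0173]
tool_rot: [-2.248, -2.187, -0.001]
contact_force: [0.4, -0.9, -3.4]
opening: 0.0158
```

```bash
python3 -c "
from h import *
x=cl(0,-.0255);goal(*x,.020,YAWX);print(loc(ctrl.get_obs()['tool_pos']))"
```

```text
t 27.85 pos [ 0.5678 -0.2999  0.0173] open 0.0158 F [ 0.3965 -0.8797 -3.3676] q6 -0.58
in current axes cm [ 3.242   0.0011 -0.2596] turn [-0.0034 -0.004   0.0023]  | after turn axes cm [ 3.241  -0.0056 -0.2724]
(np.float64(5.596268117826428e-05), np.float64(-0.057909688222483005))
```

Call:
{"api": "send_rows", "payload": {
  "series": [
    {"tx":1,"ty":0,"tz":-0.1,"wx":0,"wy":0,"wz":0,"jaw":1},
    {"tx":1.2,"ty":0,"tz":-0.1,"wx":0,"wy":0,"wz":0,"jaw":1},
    {"tx":1.2,"ty":0,"tz":0,"wx":0,"wy":0,"wz":0,"jaw":1},
    {"tx":0.5,"ty":0,"tz":0,"wx":0,"wy":0,"wz":0,"jaw":1}
  ]
}}

```text
t: 28.35
tool_pos: [0.5692, -0.2586, 0.0172]
tool_rot: [-2.25, -2.187, -0.003]
contact_force: [2.3, -1.3, -4.7]
opening: 0.0157
```

```bash
python3 -c "
from h import *
snap('wrist','w29.png')
x=cl(0,-.0085);goal(*x,.020,YAWX);print(loc(ctrl.get_obs()['tool_pos']))"
```

```text
t 28.40 pos [ 0.5692 -0.258   0.0173] open 0.0156 F [ 2.3262  1.6635 -3.5003] q6 -0.52
in current axes cm [ 0.7558 -0.0164 -0.2701] turn [-0.0017 -0.0048  0.0017]  | after turn axes cm [ 0.7545 -0.0172 -0.2737]
(np.float64(0.00017244802749075643), np.float64(-0.016044607206192437))
```

View pics/w29.png

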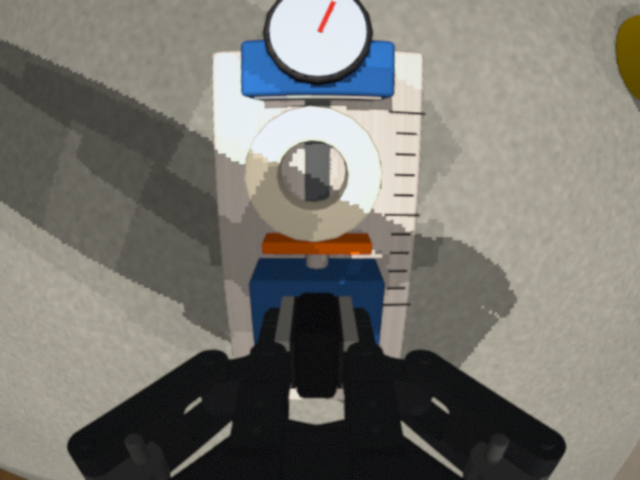

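Call:
{"api": "send_rows", "payload": {
  "series": [
    {"tx":0.25,"ty":0,"tz":-0.1,"wx":0,"wy":0,"wz":0,"jaw":1},
    {"tx":0.25,"ty":0,"tz":0,"wx":0,"wy":0,"wz":0,"jaw":1},
    {"tx":0.15,"ty":0,"tz":0,"wx":0,"wy":0,"wz":0,"jaw":1}
  ]
}}

```text
t: 28.78
tool_pos: [0.5694, -0.2518, 0.0173]
tool_rot: [-2.251, -2.187, -0.003]
contact_force: [3.3, -3.1, -5.9]
opening: 0.0157
```

```bash
python3 -c "
from h import *
snap('wrist','w30.png')
x=cl(0,-.0085);goal(*x,.020,YAWX);print(loc(ctrl.get_obs()['tool_pos']))
a=[cv2.imread('pics/w%d.png'%i)[215:275,220:420] for i in (29,16,30)]
cv2.imwrite('pics/cmp3.png',cv2.resize(np.vstack(a),None,fx=3,fy=3,interpolation=cv2.INTER_CUBIC))"
```

```text
t 28.82 pos [ 0.5694 -0.2517  0.0173] open 0.0156 F [ 4.329  -3.7176 -6.2484] q6 -0.51
in current axes cm [ 0.1221 -0.0229 -0.2694] turn [-0.0009 -0.0036  0.0014]  | after turn axes cm [ 0.1211 -0.0229 -0.2699]
(np.float64(0.00022888059081165564), np.float64(-0.009711436425795266))
```

View pics/cmp3.png

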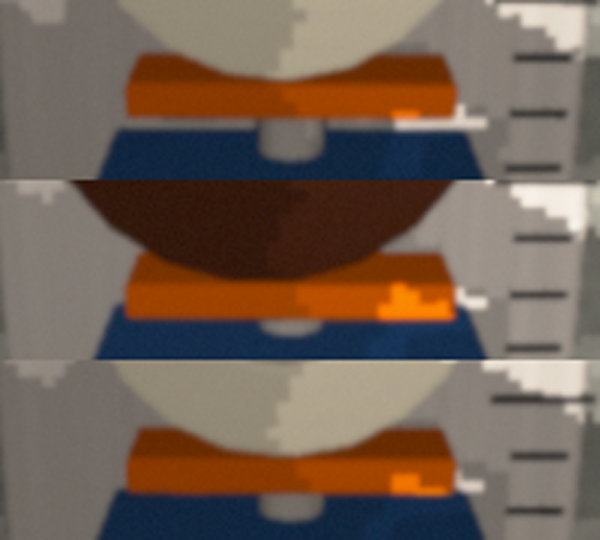

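Call:
{"api": "send_rows", "payload": {
  "series": [
    {"tx":0.2,"ty":0,"tz":0,"wx":0,"wy":0,"wz":0,"jaw":1},
    {"tx":0.1,"ty":0,"tz":0,"wx":0,"wy":0,"wz":0,"jaw":1},
    {"tx":0.03,"ty":0,"tz":0,"wx":0,"wy":0,"wz":0,"jaw":1},
    {"tx":0.03,"ty":0,"tz":0,"wx":0,"wy":0,"wz":0,"jaw":1},
    {"tx":0.03,"ty":0,"tz":0,"wx":0,"wy":0,"wz":0,"jaw":1}
  ]
}}

```text
t: 29.45
tool_pos: [0.5695, -0.2503, 0.0172]
tool_rot: [-2.254, -2.188, -0.001]
contact_force: [3.8, -4.0, -6.7]
opening: 0.0153
```

```bash
python3 -c "
from h import *
snap('wrist','w31.png')
x=cl(0,-.06);goal(*x,.020,YAWX);print(loc(ctrl.get_obs()['tool_pos']))
a=[cv2.imread('pics/w%d.png'%i)[215:275,220:420] for i in (29,16,31)]
cv2.imwrite('pics/cmp4.png',cv2.resize(np.vstack(a),None,fx=3,fy=3,interpolation=cv2.INTER_CUBIC))"
```

```text
t 29.50 pos [ 0.5695 -0.2503  0.0172] open 0.0154 F [ 4.5203 -2.8294 -5.7807] q6 -0.50
in current axes cm [-5.1682 -0.0242 -0.2794] turn [-0.0001 -0.0007  0.0003]  | after turn axes cm [-5.1685 -0.0229 -0.2756]
(np.float64(0.00022915349716705045), np.float64(-0.008315444480839016))
```

View pics/cmp4.png

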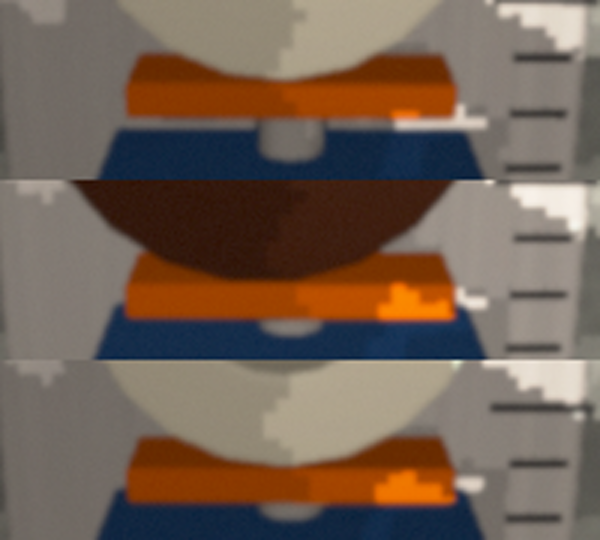

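Call:
{"api": "send_rows", "payload": {
  "series": [
    {"tx":0.1,"ty":0,"tz":0,"wx":0,"wy":0,"wz":0,"jaw":1},
    {"tx":0.05,"ty":0,"tz":0,"wx":0,"wy":0,"wz":0,"jaw":1},
    {"tx":0.03,"ty":0,"tz":0,"wx":0,"wy":0,"wz":0,"jaw":1}
  ]
}}

```text
t: 29.88
tool_pos: [0.5695, -0.25, 0.0173]
tool_rot: [2.254, 2.187, -0.001]
contact_force: [4.7, -3.1, -6.5]
opening: 0.0156
```

Call:
{"api": "send_rows", "payload": {
  "series": [
    {"tx":-1,"ty":0,"tz":0,"wx":0,"wy":0,"wz":0,"jaw":1},
    {"tx":-1.5,"ty":0,"tz":0,"wx":0,"wy":0,"wz":0,"jaw":1},
    {"tx":-1.5,"ty":0,"tz":0,"wx":0,"wy":0,"wz":0,"jaw":1},
    {"tx":-0.8,"ty":0,"tz":0,"wx":0,"wy":0,"wz":0,"jaw":1},
    {"tx":-0.2,"ty":0,"tz":0,"wx":0,"wy":0,"wz":0,"jaw":1}
  ]
}}

```text
t: 30.5
tool_pos: [0.5679, -0.2999, 0.0173]
tool_rot: [-2.251, -2.182, -0.008]
contact_force: [3.6, 13.1, 1.0]
opening: 0.016
```

```bash
python3 -c "
from h import *
x=cl(0,-.06);goal(*x,.020,YAWX);print(loc(ctrl.get_obs()['tool_pos']))"
```

```text
t 30.50 pos [ 0.5679 -0.2999  0.0173] open 0.0160 F [ 3.5529 13.1355  1.0345] q6 -0.58
in current axes cm [-0.2043 -0.0113 -0.2736] turn [-0.0009 -0.0081 -0.0011]  | after turn axes cm [-0.2065 -0.0113 -0.2719]
(np.float64(0.00011331837202264949), np.float64(-0.057934979896433765))
```

Jaw at its open stop. Release, go to the white ring.

Call:
{"api": "send_rows", "payload": {
  "series": [
    {"tx":0,"ty":0,"tz":0,"wx":0,"wy":0,"wz":0,"jaw":0},
    {"tx":0,"ty":0,"tz":0,"wx":0,"wy":0,"wz":0,"jaw":0},
    {"tx":0,"ty":0,"tz":-4,"wx":0,"wy":0.006,"wz":0,"jaw":0},
    {"tx":0,"ty":0,"tz":-4,"wx":0,"wy":0,"wz":0,"jaw":0}
  ]
}}

```text
t: 31.0
tool_pos: [0.5648, -0.3018, 0.0966]
tool_rot: [-2.244, -2.174, -0.007]
contact_force: [1.3, -0.7, 0.1]
opening: 0.0849
```

```bash
python3 -c "
from h import *
snap('wrist','w32.png')
x=cl(-.001,.045);print(x);goal(*x,.07,YAWX)
print(onz(dict(np.load('pics/w32.png.npz')),316,95,.03,True))"
```

```text
[ 0.5699 -0.197 ]
t 31.05 pos [ 0.5679 -0.3039  0.1035] open 0.0851 F [ 2.2272 -0.8958  3.4872] q6 -0.58
in current axes cm [10.6563 -0.134   3.4518] turn [-0.0009 -0.0096 -0.0013]  | after turn axes cm [10.6893 -0.1233  3.3487]
[ 0.5669 -0.2035  0.03  ]
```

View pics/w32.png

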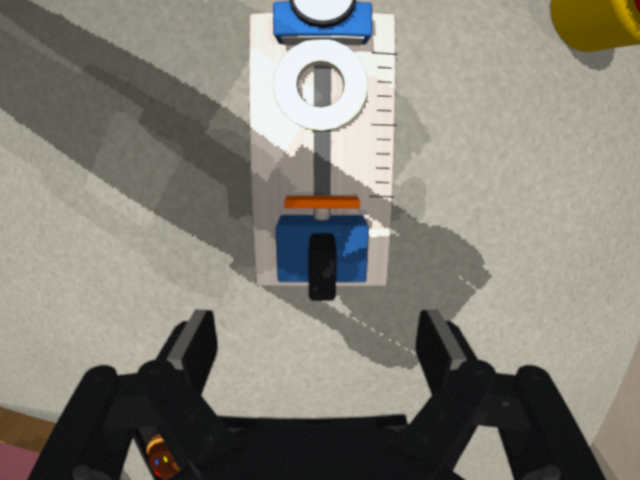

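Call:
{"api": "send_rows", "payload": {
  "series": [
    {"tx":5,"ty":0,"tz":1,"wx":-0.001,"wy":-0.009,"wz":-0.001,"jaw":0},
    {"tx":5,"ty":0,"tz":2,"wx":0,"wy":0,"wz":0,"jaw":0}
  ]
}}

```text
t: 31.3
tool_pos: [0.5746, -0.2081, 0.0802]
tool_rot: [2.252, 2.172, 0.004]
contact_force: [0.3, -0.8, -0.1]
opening: 0.0855
```

```bash
python3 -c "
from h import *
ci=dict(np.load('pics/w32.png.npz'));print(onz(ci,320,85,.03,True))
goal(.569,-.197,-.0205,YAWX)"
```

```text
[ 0.5696 -0.1972  0.03  ]
t 31.30 pos [ 0.5746 -0.2081  0.0802] open 0.0855 F [ 0.2918 -0.7704 -0.1123] q6 -0.43
in current axes cm [ 1.1657 -0.7118 10.0518] turn [ 0.0109  0.0073 -0.0061]  | after turn axes cm [ 1.0959 -0.5952 10.0672]
```

Call:
{"api": "send_rows", "payload": {
  "series": [
    {"tx":1.1,"ty":-0.65,"tz":3,"wx":0.011,"wy":0.007,"wz":-0.006,"jaw":0},
    {"tx":0,"ty":0,"tz":3,"wx":0,"wy":0,"wz":0,"jaw":0}
  ]
}}

```text
t: 31.55
tool_pos: [0.5705, -0.1952, 0.0217]
tool_rot: [2.245, 2.189, 0.001]
contact_force: [-0.2, -1.3, 0.1]
opening: 0.0851
```

```bash
python3 -c "
from h import *
goal(.569,-.197,-.0195,YAWX)"
```

```text
t 31.55 pos [ 0.5705 -0.1952  0.0217] open 0.0851 F [-0.2224 -1.2577  0.1399] q6 -0.43
in current axes cm [-0.1661 -0.1617  4.1166] turn [0.0044 0.0036 0.0046]  | after turn axes cm [-0.1815 -0.1429  4.1167]
```

Call:
{"api": "send_rows", "payload": {
  "series": [
    {"tx":-0.15,"ty":-0.15,"tz":2.2,"wx":0.004,"wy":0.004,"wz":0.005,"jaw":0}
  ]
}}

```text
t: 31.68
tool_pos: [0.5688, -0.1967, -0.0012]
tool_rot: [-2.254, -2.188, -0.0]
contact_force: [0.5, 0.0, 0.4]
opening: 0.0853
```

Call:
{"api": "send_rows", "payload": {
  "series": [
    {"tx":0,"ty":0,"tz":1.7,"wx":0,"wy":0,"wz":0,"jaw":0}
  ]
}}

```text
t: 31.8
tool_pos: [0.5688, -0.1973, -0.019]
tool_rot: [2.255, 2.187, -0.0]
contact_force: [-0.3, 0.4, -0.7]
opening: 0.0856
```

```bash
python3 -c "
from h import *
goal(.569,-.197,-.0195,YAWX)"
```

```text
t 31.80 pos [ 0.5688 -0.1973 -0.019 ] open 0.0856 F [-0.2968  0.4413 -0.7464] q6 -0.43
in current axes cm [0.0312 0.0236 0.0494] turn [-0.0001  0.0003 -0.0004]  | after turn axes cm [0.0312 0.0236 0.0494]
```

Call:
{"api": "send_rows", "payload": {
  "series": [
    {"tx":0,"ty":0,"tz":0.05,"wx":0,"wy":0,"wz":0,"jaw":1},
    {"tx":0,"ty":0,"tz":0.05,"wx":0,"wy":0,"wz":0,"jaw":1},
    {"tx":0,"ty":0,"tz":0,"wx":0,"wy":0,"wz":0,"jaw":1},
    {"tx":0,"ty":0,"tz":0,"wx":0,"wy":0,"wz":0,"jaw":1}
  ],
  "squeeze": 60
}}

```text
t: 32.3
tool_pos: [0.5717, -0.1998, -0.0165]
tool_rot: [2.252, 2.182, 0.002]
contact_force: [-0.1, -0.4, -0.4]
opening: 0.0591
```

```bash
python3 -c "
from h import *
goal(.569,-.197,-.0195,YAWX)"
```

```text
t 32.30 pos [ 0.5717 -0.1998 -0.0165] open 0.0591 F [-0.1461 -0.3961 -0.3824] q6 -0.43
in current axes cm [ 0.2742 -0.2848  0.2985] turn [ 0.005   0.0027 -0.0018]  | after turn axes cm [ 0.2739 -0.2828  0.3007]
```

Call:
{"api": "send_rows", "payload": {
  "series": [
    {"tx":0,"ty":0,"tz":-2,"wx":0,"wy":0,"wz":0,"jaw":1},
    {"tx":0,"ty":0,"tz":-4,"wx":0,"wy":0,"wz":0,"jaw":1},
    {"tx":0,"ty":0,"tz":-4,"wx":0,"wy":0,"wz":0,"jaw":1},
    {"tx":0,"ty":0,"tz":-0.5,"wx":0,"wy":0,"wz":0,"jaw":1},
    {"tx":0,"ty":0,"tz":0,"wx":0,"wy":0,"wz":0,"jaw":1}
  ]
}}

```text
t: 32.92
tool_pos: [0.5714, -0.1998, 0.0956]
tool_rot: [2.251, 2.18, 0.003]
contact_force: [0.2, 0.8, -1.0]
opening: 0.0583
```

```bash
python3 -c "
from h import *
snap('wrist','w33.png')
goal(.539,-.0153,.09,YAWX)
cv2.imwrite('pics/w33c.png',cv2.resize(cv2.imread('pics/w33.png')[240:410,220:420],None,fx=3.5,fy=3.5,interpolation=cv2.INTER_CUBIC))
"
```

```text
t 32.98 pos [ 0.5715 -0.1999  0.0955] open 0.0587 F [ 0.8114 -0.0418 -0.6027] q6 -0.43
in current axes cm [18.3481 -3.8436  0.4536] turn [ 0.0072  0.0039 -0.0019]  | after turn axes cm [18.3536 -3.8043  0.5533]
```

View pics/w33c.png

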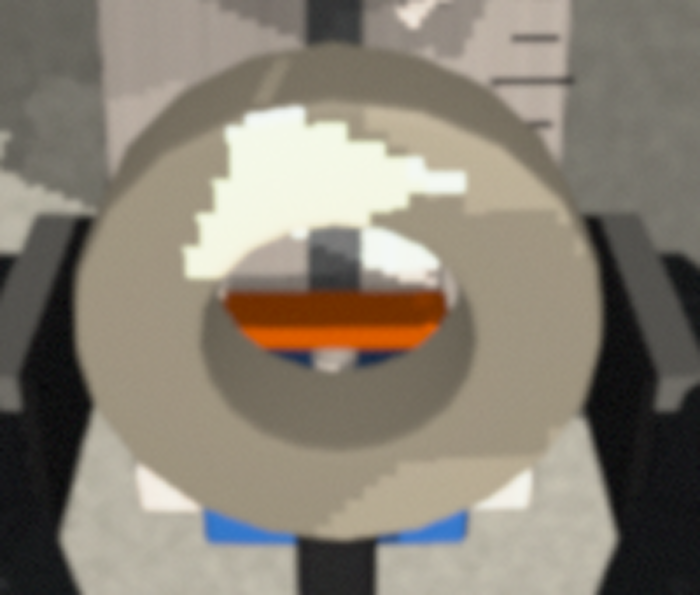

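```bash
python3 -c "
from h import *
for z in(-.0465,-.049): pxtool('w33.png',[(316.4,304.3),(316.4,368.6),(316.4,394.3),(316.4,270)],z)"
```

```text
(316.4, 304.3) [15.8 -0.5]
(316.4, 368.6) [-15.1  -0.5]
(316.4, 394.3) [-29.9  -0.6]
(316.4, 270) [29.9 -0.5]
(316.4, 304.3) [17.2 -0.5]
(316.4, 368.6) [-13.1  -0.5]
(316.4, 394.3) [-27.6  -0.6]
(316.4, 270) [31.  -0.5]
```

Call:
{"api": "send_rows", "payload": {
  "series": [
    {"tx":5,"ty":-1,"tz":0,"wx":0.007,"wy":0.004,"wz":-0.002,"jaw":1},
    {"tx":5,"ty":-1,"tz":0,"wx":0,"wy":0,"wz":0,"jaw":1},
    {"tx":5,"ty":-1,"tz":0,"wx":0,"wy":0,"wz":0,"jaw":1},
    {"tx":2.5,"ty":-0.5,"tz":0.5,"wx":0,"wy":0,"wz":0,"jaw":1},
    {"tx":0,"ty":0,"tz":0.5,"wx":0,"wy":0,"wz":0,"jaw":1}
  ]
}}

```text
t: 33.6
tool_pos: [0.5361, -0.0186, 0.0771]
tool_rot: [-2.249, -2.178, 0.01]
contact_force: [-0.3, 0.0, -0.7]
opening: 0.0584
```

```bash
python3 -c "
from h import *
goal(.5393,-.015,.05,YAWX)"
```

```text
t 33.60 pos [ 0.5361 -0.0186  0.0771] open 0.0584 F [-0.3207  0.0206 -0.6962] q6 -0.14
in current axes cm [0.3599 0.3379 2.7053] turn [-0.0124 -0.0029 -0.002 ]  | after turn axes cm [0.3672 0.3052 2.7082]
```

Call:
{"api": "send_rows", "payload": {
  "series": [
    {"tx":0.35,"ty":0.3,"tz":1.5,"wx":-0.012,"wy":-0.003,"wz":-0.002,"jaw":1}
  ]
}}

```text
t: 33.72
tool_pos: [0.5393, -0.0157, 0.0614]
tool_rot: [2.254, 2.188, -0.001]
contact_force: [0.6, -0.2, 0.3]
opening: 0.0587
```

```bash
python3 -c "
from h import *
goal(.5393,-.015,.042,YAWX)"
```

```text
t 33.73 pos [ 0.5393 -0.0157  0.0614] open 0.0587 F [ 0.6107 -0.2269  0.2521] q6 -0.14
in current axes cm [ 0.0675 -0.003   1.9417] turn [0.0001 0.0008 0.0001]  | after turn axes cm [ 0.066  -0.0028  1.9417]
```

Call:
{"api": "send_rows", "payload": {
  "series": [
    {"tx":0.06,"ty":0,"tz":1.5,"wx":0,"wy":0,"wz":0,"jaw":1}
  ]
}}

```text
t: 33.85
tool_pos: [0.5388, -0.0156, 0.0448]
tool_rot: [-2.254, -2.187, 0.003]
contact_force: [0.2, -0.4, -0.9]
opening: 0.0585
```

```bash
python3 -c "
from h import *
goal(.5393,-.015,.032,YAWX)"
```

```text
t 33.85 pos [ 0.5388 -0.0156  0.0448] open 0.0585 F [ 0.2389 -0.4014 -0.929 ] q6 -0.14
in current axes cm [0.0653 0.0548 1.2802] turn [-0.0015  0.001  -0.0002]  | after turn axes cm [0.064  0.0529 1.2803]
```

Call:
{"api": "send_rows", "payload": {
  "series": [
    {"tx":0.06,"ty":0.05,"tz":1,"wx":-0.001,"wy":0.001,"wz":0,"jaw":1}
  ]
}}

```text
t: 33.98
tool_pos: [0.5385, -0.0157, 0.033]
tool_rot: [-2.254, -2.185, 0.003]
contact_force: [-0.1, -0.5, -0.0]
opening: 0.0588
```

```bash
python3 -c "
from h import *
goal(.5393,-.015,.032,YAWX)
snap('wrist','w34.png')
goal(.5393,-.015,.022,YAWX)
cv2.imwrite('pics/w34c.png',cv2.resize(cv2.imread('pics/w34.png')[240:410,220:420],None,fx=3.5,fy=3.5,interpolation=cv2.INTER_CUBIC))"
```

```text
t 33.98 pos [ 0.5385 -0.0157  0.033 ] open 0.0588 F [-0.1272 -0.5278 -0.0319] q6 -0.14
in current axes cm [0.0744 0.0797 0.0994] turn [-0.0027 -0.0001 -0.0011]  | after turn axes cm [0.0744 0.0795 0.0996]
t 34.02 pos [ 0.5375 -0.0155  0.0316] open 0.0585 F [-0.8362  0.7042 -1.8928] q6 -0.14
in current axes cm [0.0597 0.1827 0.9611] turn [-0.0049 -0.0005 -0.0012]  | after turn axes cm [0.0599 0.178  0.9619]
```

View pics/w34c.png

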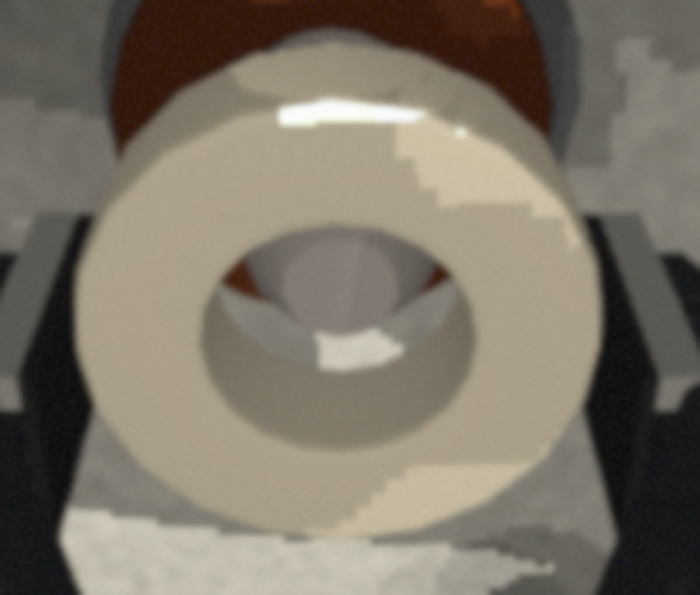

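Post tip centred in the hole (tip col ≈340, hole ≈338). Keep lowering.

Call:
{"api": "send_rows", "payload": {
  "series": [
    {"tx":0.06,"ty":0.15,"tz":0.8,"wx":-0.005,"wy":0,"wz":-0.001,"jaw":1}
  ]
}}

```text
t: 34.15
tool_pos: [0.5397, -0.0156, 0.0236]
tool_rot: [2.255, 2.186, 0.002]
contact_force: [0.1, 0.4, 0.4]
opening: 0.0586
```

```bash
python3 -c "
from h import *
goal(.539,-.015,-.0035,YAWX)"
```

```text
t 34.15 pos [ 0.5397 -0.0156  0.0236] open 0.0586 F [0.0928 0.3996 0.3503] q6 -0.14
in current axes cm [ 0.0577 -0.0748  2.7125] turn [ 0.0013 -0.0002 -0.0009]  | after turn axes cm [ 0.0584 -0.0712  2.7126]
```

Call:
{"api": "send_rows", "payload": {
  "series": [
    {"tx":0.05,"ty":-0.05,"tz":1.2,"wx":0.001,"wy":0,"wz":-0.001,"jaw":1}
  ]
}}

```text
t: 34.28
tool_pos: [0.5397, -0.0154, 0.0114]
tool_rot: [2.254, 2.187, 0.002]
contact_force: [0.1, -0.7, -0.8]
opening: 0.0586
```

Call:
{"api": "send_rows", "payload": {
  "series": [
    {"tx":0,"ty":0,"tz":0.8,"wx":0,"wy":0,"wz":0,"jaw":1}
  ]
}}

```text
t: 34.4
tool_pos: [0.5395, -0.0154, 0.0025]
tool_rot: [2.254, 2.187, 0.001]
contact_force: [-0.1, 1.1, -0.7]
opening: 0.0583
```

```bash
python3 -c "
from h import *
goal(.539,-.015,-.0035,YAWX)"
```

```text
t 34.40 pos [ 0.5395 -0.0154  0.0025] open 0.0583 F [-0.1328  1.0504 -0.7161] q6 -0.14
in current axes cm [ 0.0411 -0.0468  0.6008] turn [ 0.0007 -0.0001 -0.0003]  | after turn axes cm [ 0.0412 -0.0464  0.6008]
```

Call:
{"api": "send_rows", "payload": {
  "series": [
    {"tx":0.03,"ty":-0.03,"tz":0.55,"wx":0,"wy":0,"wz":0,"jaw":1},
    {"tx":0,"ty":0,"tz":0.1,"wx":0,"wy":0,"wz":0,"jaw":0},
    {"tx":0,"ty":0,"tz":0,"wx":0,"wy":0,"wz":0,"jaw":0},
    {"tx":0,"ty":0,"tz":0,"wx":0,"wy":0,"wz":0,"jaw":0},
    {"tx":0,"ty":0,"tz":0,"wx":0,"wy":0,"wz":0,"jaw":0}
  ]
}}

```text
t: 35.02
tool_pos: [0.54, -0.0151, -0.0037]
tool_rot: [2.253, 2.187, 0.002]
contact_force: [-0.2, -0.6, 0.2]
opening: 0.0857
```

```bash
python3 -c "
from h import *
goal(.539,-.0153,-.0035,YAWX)
snap('wrist','w35.png')
im,ci=snap('side','s35.png');u,v=367,265
c=im[v-75:v+75,u-100:u+100];cv2.imwrite('pics/s35c.png',cv2.resize(c[:,:,::-1],None,fx=4,fy=4,interpolation=cv2.INTER_CUBIC))"
```

```text
t 35.02 pos [ 0.54   -0.0151 -0.0037] open 0.0857 F [-0.2246 -0.6162  0.2212] q6 -0.14
in current axes cm [-0.0201 -0.1    -0.025 ] turn [ 0.0023  0.0001 -0.0001]  | after turn axes cm [-0.0201 -0.1    -0.0248]
```

View pics/w35.png

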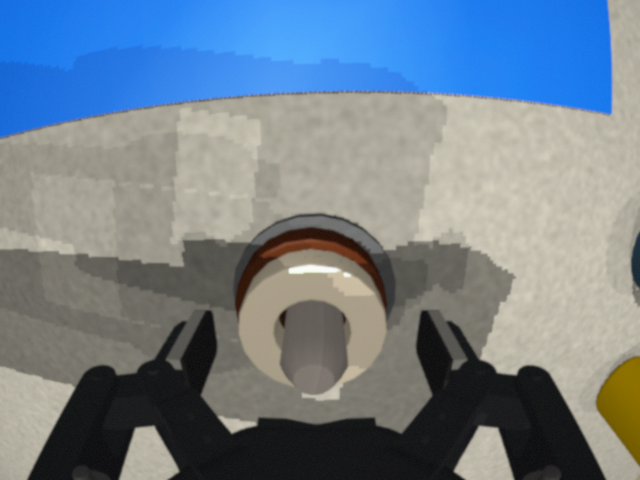

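View pics/s35c.png

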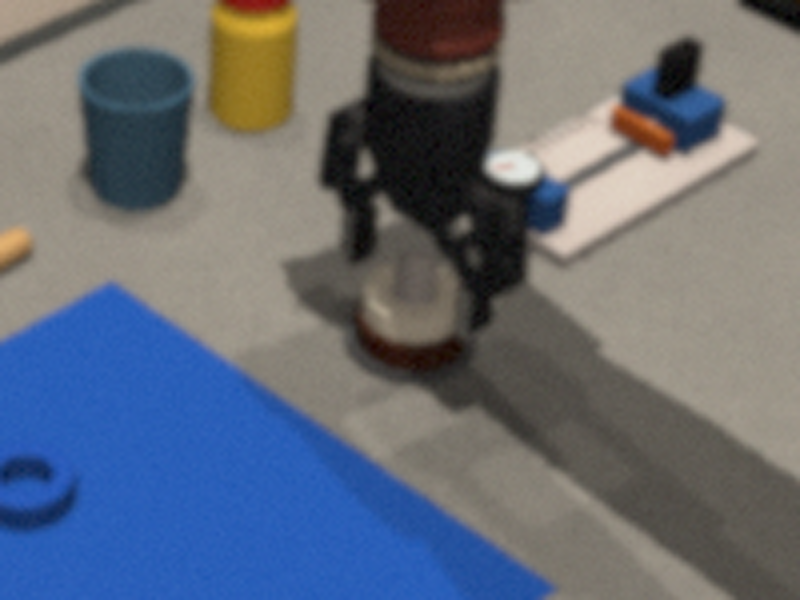

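Call:
{"api": "send_rows", "payload": {
  "series": [
    {"tx":0,"ty":-0.1,"tz":-3,"wx":0,"wy":0,"wz":0,"jaw":0},
    {"tx":0,"ty":0,"tz":-5,"wx":0,"wy":0,"wz":0,"jaw":0},
    {"tx":0,"ty":0,"tz":-3,"wx":0,"wy":0,"wz":0,"jaw":0},
    {"tx":5,"ty":0,"tz":0,"wx":0,"wy":0,"wz":0,"jaw":0},
    {"tx":5,"ty":0,"tz":0,"wx":0,"wy":0,"wz":0,"jaw":0}
  ]
}}

```text
t: 35.75
tool_pos: [0.5424, 0.0844, 0.1107]
tool_rot: [2.26, 2.179, 0.004]
contact_force: [0.5, -0.3, 0.8]
opening: 0.0857
```

```bash
python3 -c "
from h import *
im,ci=snap('top','t36.png')
hsv=cv2.cvtColor(im,cv2.COLOR_RGB2HSV)
m=cv2.inRange(hsv,(22,90,120),(34,255,255));m[:, :145]=0;m[:,300:]=0;m[:212]=0;m[370:]=0
n,l,s,c=cv2.connectedComponentsWithStats(m)
for i in range(1,n):
    if s[i,4]>80:print(s[i],c[i],onz(ci,*c[i],.018))
goal(.556,.367,.1,YAWX)"
```

```text
[167 265  22  22 275] [177.6218 275.4109] [0.5558 0.3676 0.018 ]
t 35.80 pos [0.5424 0.0897 0.111 ] open 0.0855 F [-1.7824  3.5225  0.7747] q6 0.06
in current axes cm [27.7583  0.4472  1.2297] turn [ 0.0044 -0.0045 -0.0025]  | after turn axes cm [27.7623  0.523   1.1038]
```

View pics/t36.png

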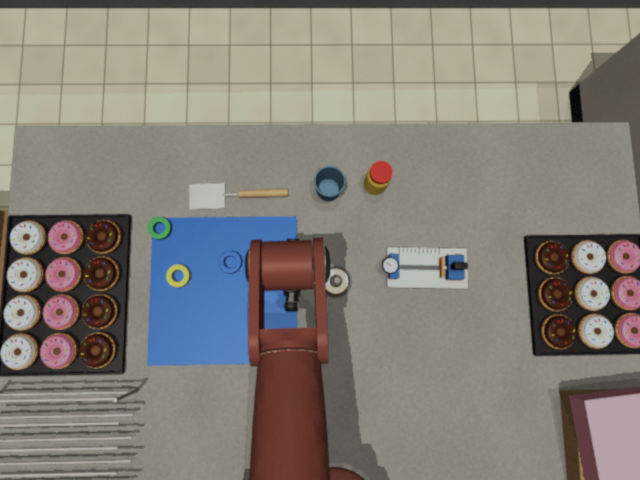

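Call:
{"api": "send_rows", "payload": {
  "series": [
    {"tx":5,"ty":0.1,"tz":0,"wx":0.004,"wy":-0.004,"wz":-0.002,"jaw":0},
    {"tx":6,"ty":0.1,"tz":0,"wx":0,"wy":0,"wz":0,"jaw":0},
    {"tx":6,"ty":0.1,"tz":0,"wx":0,"wy":0,"wz":0,"jaw":0},
    {"tx":5.5,"ty":0.1,"tz":0,"wx":0,"wy":0,"wz":0,"jaw":0},
    {"tx":0,"ty":0,"tz":0,"wx":0,"wy":0,"wz":0,"jaw":0}
  ]
}}

```text
t: 36.42
tool_pos: [0.5542, 0.3221, 0.1124]
tool_rot: [2.252, 2.187, 0.005]
contact_force: [-0.2, -0.5, -0.3]
opening: 0.0854
```

```bash
python3 -c "
from h import *
findw('yellow','w37.png')
goal(.557,.368,.04,YAWX)"
```

```text
yellow px [319.  167.3] area 3315 world [557.6 369.3] r 27.5 mean [557.5 369.6]
  hole [557.5 370.1] 15.0
t 36.48 pos [0.5542 0.3205 0.1122] open 0.0854 F [-0.0089 -0.3996  0.4332] q6 0.44
in current axes cm [4.7605 0.1075 7.2233] turn [ 0.0033  0.0004 -0.0007]  | after turn axes cm [4.7577 0.1345 7.2247]
```

View pics/w37.png

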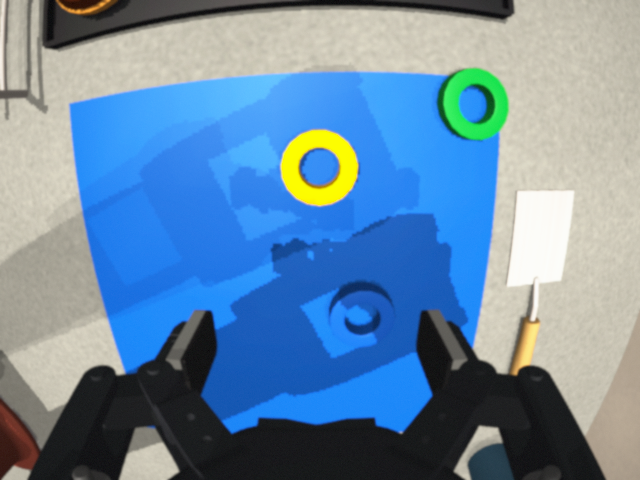

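Yellow at pixel (319,167) → (0.5575, 0.3693).

Call:
{"api": "send_rows", "payload": {
  "series": [
    {"tx":4.8,"ty":0.2,"tz":3,"wx":0.003,"wy":0,"wz":-0.001,"jaw":0},
    {"tx":0.2,"ty":0,"tz":3.5,"wx":0,"wy":0,"wz":0,"jaw":0}
  ]
}}

```text
t: 36.72
tool_pos: [0.5619, 0.3706, 0.0507]
tool_rot: [2.254, 2.183, 0.012]
contact_force: [-0.4, -0.7, 0.2]
opening: 0.0856
```

```bash
python3 -c "
from h import *
goal(.5575,.369,-.0325,YAWX)"
```

```text
t 36.73 pos [0.5619 0.3706 0.0507] open 0.0856 F [-0.3558 -0.6679  0.185 ] q6 0.51
in current axes cm [-0.2008 -0.5005  8.3131] turn [ 0.0083 -0.0029 -0.0022]  | after turn axes cm [-0.1758 -0.4321  8.3175]
```

Call:
{"api": "send_rows", "payload": {
  "series": [
    {"tx":-0.2,"ty":-0.45,"tz":3,"wx":0.008,"wy":-0.003,"wz":-0.002,"jaw":0}
  ]
}}

```text
t: 36.85
tool_pos: [0.5578, 0.3677, 0.0195]
tool_rot: [2.255, 2.186, -0.001]
contact_force: [0.3, 0.4, 0.5]
opening: 0.0855
```

Call:
{"api": "send_rows", "payload": {
  "series": [
    {"tx":0,"ty":0,"tz":2.5,"wx":0,"wy":0,"wz":0,"jaw":0}
  ]
}}

```text
t: 36.98
tool_pos: [0.5575, 0.366, -0.0069]
tool_rot: [2.256, 2.185, -0.003]
contact_force: [0.7, 0.1, 0.7]
opening: 0.0851
```

```bash
python3 -c "
from h import *
goal(.5575,.369,-.032,YAWX)"
```

```text
t 36.98 pos [ 0.5575  0.366  -0.0069] open 0.0851 F [0.6677 0.1171 0.7053] q6 0.50
in current axes cm [ 0.3031 -0.0088  2.5111] turn [-0.0011  0.0018 -0.0021]  | after turn axes cm [ 0.2986 -0.0108  2.5117]
```

Call:
{"api": "send_rows", "payload": {
  "series": [
    {"tx":0.3,"ty":0,"tz":2.2,"wx":-0.001,"wy":0.002,"wz":-0.002,"jaw":0}
  ]
}}

```text
t: 37.1
tool_pos: [0.5577, 0.3674, -0.0302]
tool_rot: [-2.256, -2.186, 0.001]
contact_force: [0.1, 0.9, -0.2]
opening: 0.0856
```

```bash
python3 -c "
from h import *
goal(.5575,.369,-.032,YAWX)"
```

```text
t 37.10 pos [ 0.5577  0.3674 -0.0302] open 0.0856 F [ 0.1046  0.9201 -0.1542] q6 0.50
in current axes cm [ 0.1605 -0.02    0.184 ] turn [-0.0008  0.0005 -0.0017]  | after turn axes cm [ 0.1604 -0.0199  0.1841]
```

Call:
{"api": "send_rows", "payload": {
  "series": [
    {"tx":0.15,"ty":0,"tz":0.15,"wx":0,"wy":0,"wz":-0.001,"jaw":0},
    {"tx":0,"ty":0,"tz":0.05,"wx":0,"wy":0,"wz":0,"jaw":1},
    {"tx":0,"ty":0,"tz":0,"wx":0,"wy":0,"wz":0,"jaw":1},
    {"tx":0,"ty":0,"tz":0,"wx":0,"wy":0,"wz":0,"jaw":1},
    {"tx":0,"ty":0,"tz":0,"wx":0,"wy":0,"wz":0,"jaw":1}
  ],
  "squeeze": 60
}}

```text
t: 37.72
tool_pos: [0.5617, 0.3691, -0.0267]
tool_rot: [2.255, 2.184, 0.009]
contact_force: [-0.7, -1.0, -0.8]
opening: 0.0543
```

```bash
python3 -c "
from h import *
goal(.5575,.369,-.032,YAWX)"
```

```text
t 37.73 pos [ 0.5617  0.3691 -0.0267] open 0.0543 F [-0.685  -0.9611 -0.8257] q6 0.50
in current axes cm [-0.0284 -0.4263  0.5317] turn [ 0.0054 -0.0025 -0.0022]  | after turn axes cm [-0.0262 -0.4234  0.5341]
```

Call:
{"api": "send_rows", "payload": {
  "series": [
    {"tx":0,"ty":0,"tz":-2,"wx":0,"wy":0,"wz":0,"jaw":1},
    {"tx":0,"ty":0,"tz":-4,"wx":0,"wy":0,"wz":0,"jaw":1},
    {"tx":0,"ty":0,"tz":-4,"wx":0,"wy":0,"wz":0,"jaw":1},
    {"tx":0,"ty":0,"tz":-1.5,"wx":0,"wy":0,"wz":0,"jaw":1}
  ]
}}

```text
t: 38.22
tool_pos: [0.56, 0.3684, 0.0929]
tool_rot: [2.256, 2.185, 0.005]
contact_force: [-0.1, -0.1, -0.5]
opening: 0.054
```

```bash
python3 -c "
from h import *
snap('wrist','w38.png')
x=cl(0,.028);goal(*x,.09,YAWX)"
```

```text
t 38.27 pos [0.5605 0.3687 0.0941] open 0.0543 F [ 1.6614 -0.017   1.0325] q6 0.50
in current axes cm [-58.2145   2.8405   0.3011] turn [ 0.0046 -0.002  -0.0019]  | after turn axes cm [-58.2191   2.7308   0.4053]
```

View pics/w38.png

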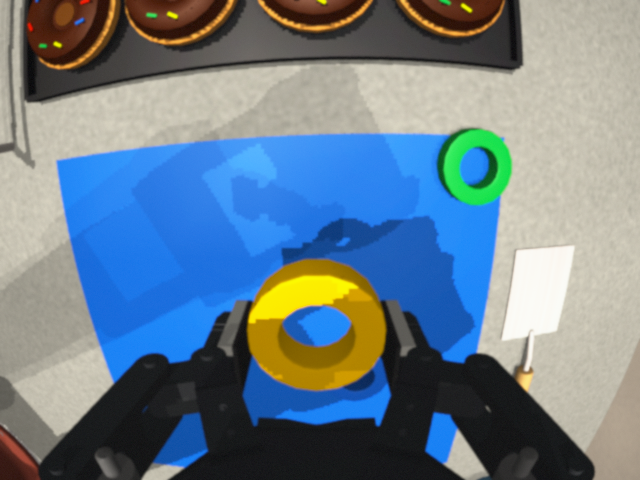

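Call:
{"api": "send_rows", "payload": {
  "series": [
    {"tx":-3,"ty":0.1,"tz":0,"wx":0.005,"wy":-0.002,"wz":-0.002,"jaw":1},
    {"tx":-5,"ty":0.2,"tz":-0.2,"wx":0,"wy":0,"wz":0,"jaw":1},
    {"tx":-5,"ty":0.2,"tz":-0.2,"wx":0,"wy":0,"wz":0,"jaw":1},
    {"tx":-5,"ty":0.2,"tz":-0.2,"wx":0,"wy":0,"wz":0,"jaw":1},
    {"tx":-5,"ty":0.2,"tz":-0.2,"wx":0,"wy":0,"wz":0,"jaw":1}
  ]
}}

```text
t: 38.9
tool_pos: [0.5593, 0.1348, 0.0971]
tool_rot: [-2.244, -2.193, 0.009]
contact_force: [0.0, -0.2, -0.4]
opening: 0.0545
```

```bash
python3 -c "
from h import *
x=cl(0,.028);goal(*x,.09,YAWX)"
```

```text
t 38.90 pos [0.5593 0.1348 0.0971] open 0.0545 F [ 0.0454 -0.1827 -0.3628] q6 0.13
in current axes cm [-34.8447   1.9145   0.7465] turn [-0.007   0.0015  0.0069]  | after turn axes cm [-34.8318   2.1494   0.7092]
```

Call:
{"api": "send_rows", "payload": {
  "series": [
    {"tx":-5,"ty":0.3,"tz":-0.2,"wx":-0.007,"wy":0.002,"wz":0.007,"jaw":1},
    {"tx":-5,"ty":0.3,"tz":-0.2,"wx":0,"wy":0,"wz":0,"jaw":1},
    {"tx":-5,"ty":0.3,"tz":-0.2,"wx":0,"wy":0,"wz":0,"jaw":1},
    {"tx":-5,"ty":0.3,"tz":-0.2,"wx":0,"wy":0,"wz":0,"jaw":1},
    {"tx":-5,"ty":0.3,"tz":0,"wx":0,"wy":0,"wz":0,"jaw":1}
  ]
}}

```text
t: 39.52
tool_pos: [0.5618, -0.123, 0.0983]
tool_rot: [-2.249, -2.182, 0.008]
contact_force: [0.8, 0.3, -0.4]
opening: 0.0541
```

```bash
python3 -c "
from h import *
x=cl(0,.028);goal(*x,.07,YAWX)"
```

```text
t 39.52 pos [ 0.5618 -0.123   0.0983] open 0.0541 F [ 0.7895  0.3207 -0.3739] q6 -0.31
in current axes cm [-9.0809  1.1544  2.8047] turn [-0.0093 -0.0019  0.0001]  | after turn axes cm [-9.0754  1.1291  2.8327]
```

Call:
{"api": "send_rows", "payload": {
  "series": [
    {"tx":-5,"ty":0.6,"tz":0.5,"wx":-0.009,"wy":-0.002,"wz":0,"jaw":1},
    {"tx":-3.5,"ty":0.5,"tz":1,"wx":0,"wy":0,"wz":0,"jaw":1},
    {"tx":0,"ty":0,"tz":1.5,"wx":0,"wy":0,"wz":0,"jaw":1}
  ]
}}

```text
t: 39.9
tool_pos: [0.5685, -0.2139, 0.0651]
tool_rot: [-2.259, -2.181, 0.002]
contact_force: [0.2, 0.9, -0.7]
opening: 0.054
```

```bash
python3 -c "
from h import *
x=cl(0,.028);goal(*x,-.015,YAWX)"
```

```text
t 39.90 pos [ 0.5685 -0.2139  0.0651] open 0.0540 F [ 0.2221  0.865  -0.6995] q6 -0.45
in current axes cm [-0.0058  0.1953  8.011 ] turn [-0.0019 -0.0005 -0.0048]  | after turn axes cm [-0.0029  0.1798  8.0113]
```

Call:
{"api": "send_rows", "payload": {
  "series": [
    {"tx":0,"ty":0.18,"tz":2.8,"wx":-0.002,"wy":0,"wz":-0.005,"jaw":1},
    {"tx":0,"ty":0,"tz":2.5,"wx":0,"wy":0,"wz":0,"jaw":1}
  ]
}}

```text
t: 40.15
tool_pos: [0.5692, -0.2126, 0.0088]
tool_rot: [-2.253, -2.186, -0.001]
contact_force: [0.3, 0.7, -1.4]
opening: 0.0542
```

```bash
python3 -c "
from h import *
x=cl(0,.028);goal(*x,-.015,YAWX)"
```

```text
t 40.15 pos [ 0.5692 -0.2126  0.0088] open 0.0542 F [ 0.2778  0.7287 -1.3869] q6 -0.45
in current axes cm [-0.1478  0.1244  2.3765] turn [-0.0017 -0.0022 -0.0001]  | after turn axes cm [-0.1425  0.1203  2.377 ]
```

Call:
{"api": "send_rows", "payload": {
  "series": [
    {"tx":-0.1,"ty":0.1,"tz":1.4,"wx":-0.002,"wy":-0.002,"wz":0,"jaw":1}
  ]
}}

```text
t: 40.28
tool_pos: [0.5683, -0.2117, -0.0083]
tool_rot: [-2.251, -2.186, 0.001]
contact_force: [-0.3, -0.7, -0.9]
opening: 0.0546
```

```bash
python3 -c "
from h import *
x=cl(0,.028);goal(*x,-.015,YAWX)"
```

```text
t 40.27 pos [ 0.5683 -0.2117 -0.0083] open 0.0546 F [-0.3154 -0.7353 -0.9332] q6 -0.45
in current axes cm [-0.2263  0.2104  0.6735] turn [-0.0036 -0.0024  0.0007]  | after turn axes cm [-0.2245  0.2082  0.6748]
```

Call:
{"api": "send_rows", "payload": {
  "series": [
    {"tx":0,"ty":0.1,"tz":0.5,"wx":-0.004,"wy":-0.002,"wz":0,"jaw":1},
    {"tx":0,"ty":0,"tz":0,"wx":0,"wy":0,"wz":0,"jaw":1}
  ]
}}

```text
t: 40.52
tool_pos: [0.5682, -0.21, -0.0153]
tool_rot: [-2.25, -2.188, 0.0]
contact_force: [-0.3, -0.6, -0.6]
opening: 0.0545
```

```bash
python3 -c "
from h import *
x=cl(0,.028);goal(*x,-.015,YAWX)"
```

```text
t 40.52 pos [ 0.5682 -0.21   -0.0153] open 0.0545 F [-0.3407 -0.6363 -0.6236] q6 -0.45
in current axes cm [-0.3976  0.2262 -0.0292] turn [-0.0024 -0.0019  0.0019]  | after turn axes cm [-0.3972  0.227  -0.0279]
```

Call:
{"api": "send_rows", "payload": {
  "series": [
    {"tx":0,"ty":0,"tz":0.1,"wx":0,"wy":0,"wz":0,"jaw":0},
    {"tx":0,"ty":0,"tz":0,"wx":0,"wy":0,"wz":0,"jaw":0},
    {"tx":0,"ty":0,"tz":0,"wx":0,"wy":0,"wz":0,"jaw":0}
  ]
}}

```text
t: 40.9
tool_pos: [0.5705, -0.2109, -0.0131]
tool_rot: [2.25, 2.189, 0.002]
contact_force: [0.1, 0.7, -0.1]
opening: 0.085
```

Call:
{"api": "send_rows", "payload": {
  "series": [
    {"tx":0,"ty":0.1,"tz":-4,"wx":-0.003,"wy":-0.003,"wz":0.002,"jaw":0},
    {"tx":-0.5,"ty":0,"tz":-5,"wx":0,"wy":0,"wz":0,"jaw":0},
    {"tx":-4,"ty":0,"tz":0,"wx":0,"wy":0,"wz":0,"jaw":0},
    {"tx":-4.2,"ty":0,"tz":0,"wx":0,"wy":0,"wz":0,"jaw":0}
  ]
}}

```text
t: 41.4
tool_pos: [0.5697, -0.2978, 0.082]
tool_rot: [2.243, 2.187, 0.003]
contact_force: [1.1, -0.6, -0.3]
opening: 0.0855
```

```bash
python3 -c "
from h import *
x=cl(0,-.061);goal(*x,.021,YAWX);findw('yellow','w39.png',z=.03,roi=(230,0,420,300))"
```

```text
t 41.40 pos [ 0.5697 -0.2978  0.082 ] open 0.0855 F [ 1.0724 -0.593  -0.3103] q6 -0.57
in current axes cm [-0.4963 -0.2379  6.1003] turn [0.008  0.0049 0.0045]  | after turn axes cm [-0.5271 -0.1869  6.0995]
yellow px [310.2 108.3] area 5023 world [ 568.7 -209.3] r 27.8 mean [ 568.4 -209.3]
  hole [ 568.2 -209.4] 14.8
```

View pics/w39.png

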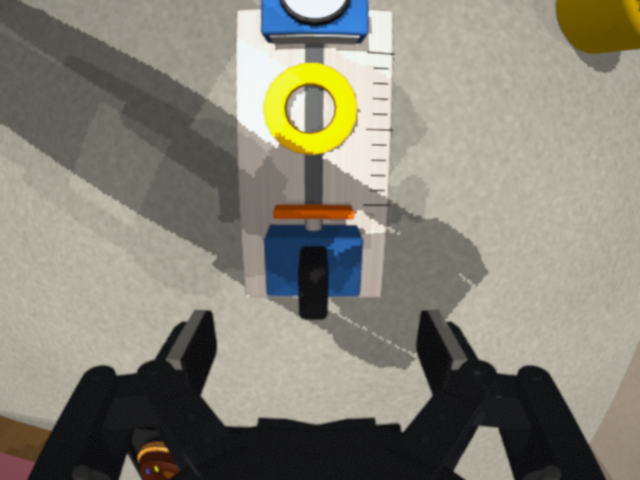

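Yellow lies flat at (310,108). Take the tab again.

Call:
{"api": "send_rows", "payload": {
  "series": [
    {"tx":-0.3,"ty":-0.2,"tz":2.5,"wx":0.008,"wy":0.005,"wz":0.004,"jaw":0},
    {"tx":0.2,"ty":0,"tz":2,"wx":0,"wy":0,"wz":0,"jaw":0}
  ]
}}

```text
t: 41.7
tool_pos: [0.5692, -0.3066, 0.0382]
tool_rot: [2.254, 2.176, -0.002]
contact_force: [-0.8, 0.4, 0.3]
opening: 0.0852
```

```bash
python3 -c "
from h import *
x=cl(0,-.061);goal(*x,.020,YAWX)"
```

```text
t 41.70 pos [ 0.5692 -0.3066  0.0382] open 0.0852 F [-0.755   0.3807  0.3257] q6 -0.57
in current axes cm [ 0.3656 -0.1753  1.8148] turn [ 0.0055  0.0067 -0.0052]  | after turn axes cm [ 0.3542 -0.1634  1.8181]
```

Call:
{"api": "send_rows", "payload": {
  "series": [
    {"tx":0.35,"ty":-0.15,"tz":1.6,"wx":0.005,"wy":0.006,"wz":-0.005,"jaw":0}
  ]
}}

```text
t: 41.82
tool_pos: [0.5669, -0.3014, 0.0193]
tool_rot: [-2.252, -2.187, 0.001]
contact_force: [-0.4, 1.0, -1.3]
opening: 0.0853
```

```bash
python3 -c "
from h import *
x=cl(0,-.061);goal(*x,.020,YAWX)"
```

```text
t 41.83 pos [ 0.5669 -0.3014  0.0193] open 0.0853 F [-0.3747  1.0056 -1.2735] q6 -0.58
in current axes cm [-0.1559  0.0819 -0.069 ] turn [-0.0022 -0.0015  0.0007]  | after turn axes cm [-0.156   0.0822 -0.0686]
```

Call:
{"api": "send_rows", "payload": {
  "series": [
    {"tx":-0.2,"ty":0.08,"tz":-0.05,"wx":0,"wy":0,"wz":0,"jaw":1},
    {"tx":0,"ty":0,"tz":0,"wx":0,"wy":0,"wz":0,"jaw":1},
    {"tx":0,"ty":0,"tz":0,"wx":0,"wy":0,"wz":0,"jaw":1},
    {"tx":0,"ty":0,"tz":0,"wx":0,"wy":0,"wz":0,"jaw":1},
    {"tx":0,"ty":0,"tz":0,"wx":0,"wy":0,"wz":0,"jaw":1}
  ],
  "squeeze": 30
}}

```text
t: 42.45
tool_pos: [0.5678, -0.3005, 0.0173]
tool_rot: [-2.248, -2.187, -0.001]
contact_force: [-1.5, -0.4, -3.6]
opening: 0.0154
```

```bash
python3 -c "
from h import *
x=cl(0,-.061);goal(*x,.020,YAWX);print(loc(ctrl.get_obs()['tool_pos']))"
```

```text
t 42.45 pos [ 0.5678 -0.3005  0.0173] open 0.0154 F [-1.4935 -0.4006 -3.582 ] q6 -0.58
in current axes cm [-0.2418 -0.0102 -0.2709] turn [-0.0029 -0.0039  0.0026]  | after turn axes cm [-0.2429 -0.0088 -0.27  ]
(np.float64(8.753365906199318e-05), np.float64(-0.0585709697643289))
```

Call:
{"api": "send_rows", "payload": {
  "series": [
    {"tx":1,"ty":0,"tz":0,"wx":0,"wy":0,"wz":0,"jaw":1},
    {"tx":1.3,"ty":0,"tz":0,"wx":0,"wy":0,"wz":0,"jaw":1},
    {"tx":1.3,"ty":0,"tz":0,"wx":0,"wy":0,"wz":0,"jaw":1},
    {"tx":0.7,"ty":0,"tz":0,"wx":0,"wy":0,"wz":0,"jaw":1},
    {"tx":0.2,"ty":0,"tz":0,"wx":0,"wy":0,"wz":0,"jaw":1}
  ]
}}

```text
t: 43.08
tool_pos: [0.5693, -0.2524, 0.0173]
tool_rot: [-2.249, -2.189, -0.001]
contact_force: [1.7, -1.6, -3.6]
opening: 0.0159
```

```bash
python3 -c "
from h import *
snap('wrist','w40.png')
x=cl(0,-.0045);goal(*x,.020,YAWX);print(loc(ctrl.get_obs()['tool_pos']))"
```

```text
t 43.12 pos [ 0.5693 -0.2522  0.0173] open 0.0159 F [ 2.3132  2.0439 -3.0409] q6 -0.51
in current axes cm [ 0.5684 -0.0142 -0.2711] turn [-0.002  -0.0035  0.0027]  | after turn axes cm [ 0.5674 -0.0151 -0.2731]
(np.float64(0.00015133144356536517), np.float64(-0.010174411916707007))
```

View pics/w40.png

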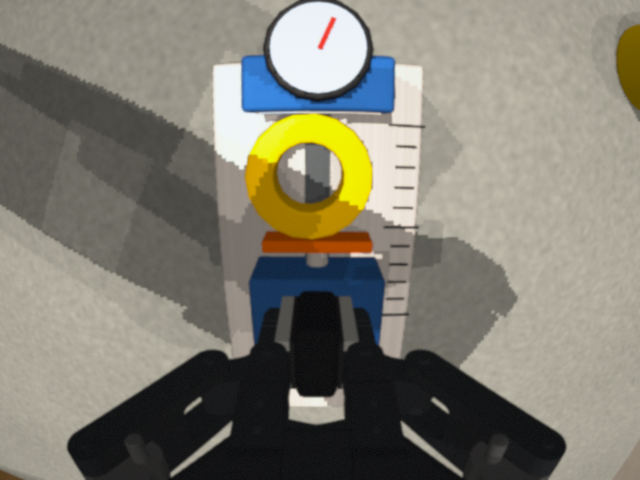

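Nearly touching the anvil. Press about 5.5 mm more.

Call:
{"api": "send_rows", "payload": {
  "series": [
    {"tx":0.25,"ty":0,"tz":0,"wx":0,"wy":0,"wz":0,"jaw":1},
    {"tx":0.2,"ty":0,"tz":0,"wx":0,"wy":0,"wz":0,"jaw":1},
    {"tx":0.15,"ty":0,"tz":0,"wx":0,"wy":0,"wz":0,"jaw":1},
    {"tx":0.05,"ty":0,"tz":0,"wx":0,"wy":0,"wz":0,"jaw":1}
  ]
}}

```text
t: 43.62
tool_pos: [0.5695, -0.2479, 0.0173]
tool_rot: [-2.252, -2.189, 0.001]
contact_force: [2.0, -3.9, -5.0]
opening: 0.0155
```

```bash
python3 -c "
from h import *
snap('wrist','w41.png')
x=cl(0,-.0045);goal(*x,.020,YAWX);print(loc(ctrl.get_obs()['tool_pos']))
a=[cv2.imread('pics/w%d.png'%i)[215:275,220:420] for i in (40,31,41)]
cv2.imwrite('pics/cmp5.png',cv2.resize(np.vstack(a),None,fx=3,fy=3,interpolation=cv2.INTER_CUBIC))"
```

```text
t 43.67 pos [ 0.5695 -0.2478  0.0173] open 0.0154 F [ 2.5902 -4.6599 -4.7754] q6 -0.50
in current axes cm [ 0.1326 -0.0198 -0.2702] turn [-0.0013 -0.      0.0017]  | after turn axes cm [ 0.1325 -0.0197 -0.2702]
(np.float64(0.0001969276587683371), np.float64(-0.005825145252105162))
```

View pics/cmp5.png

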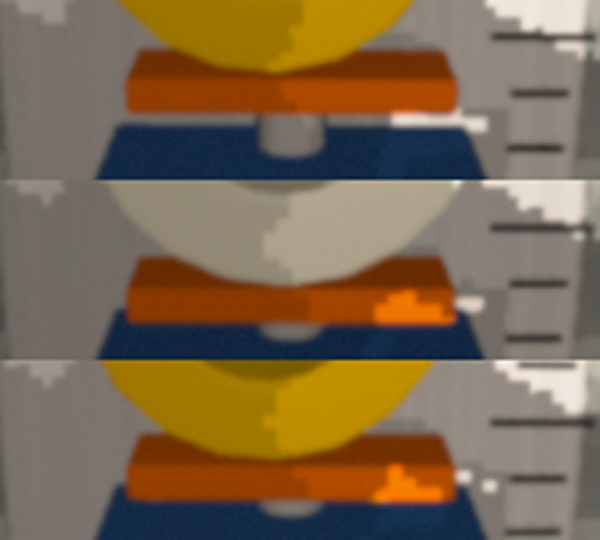

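Pressed in to the same depth as for white (~4 mm). Hold, then open fully.

Call:
{"api": "send_rows", "payload": {
  "series": [
    {"tx":0.1,"ty":0,"tz":0,"wx":0,"wy":0,"wz":0,"jaw":1},
    {"tx":0.05,"ty":0,"tz":0,"wx":0,"wy":0,"wz":0,"jaw":1},
    {"tx":0.03,"ty":0,"tz":0,"wx":0,"wy":0,"wz":0,"jaw":1},
    {"tx":0.03,"ty":0,"tz":0,"wx":0,"wy":0,"wz":0,"jaw":1},
    {"tx":0.03,"ty":0,"tz":0,"wx":0,"wy":0,"wz":0,"jaw":1}
  ]
}}

```text
t: 44.3
tool_pos: [0.5696, -0.2475, 0.0173]
tool_rot: [2.253, 2.188, -0.003]
contact_force: [2.5, -3.2, -5.6]
opening: 0.0156
```

Call:
{"api": "send_rows", "payload": {
  "series": [
    {"tx":-1,"ty":0,"tz":0,"wx":0,"wy":0,"wz":0,"jaw":1},
    {"tx":-1.5,"ty":0,"tz":0,"wx":0,"wy":0,"wz":0,"jaw":1},
    {"tx":-1.5,"ty":0,"tz":0,"wx":0,"wy":0,"wz":0,"jaw":1},
    {"tx":-1,"ty":0,"tz":0,"wx":0,"wy":0,"wz":0,"jaw":1},
    {"tx":0,"ty":0,"tz":0,"wx":0,"wy":0,"wz":0,"jaw":0}
  ]
}}

```text
t: 44.92
tool_pos: [0.5678, -0.2996, 0.0177]
tool_rot: [-2.252, -2.187, 0.0]
contact_force: [0.2, 0.3, 1.3]
opening: 0.0325
```

Call:
{"api": "send_rows", "payload": {
  "series": [
    {"tx":0,"ty":0,"tz":0,"wx":0,"wy":0,"wz":0,"jaw":0},
    {"tx":0,"ty":0,"tz":-4,"wx":0,"wy":0,"wz":0,"jaw":0},
    {"tx":0,"ty":0,"tz":-4,"wx":0,"wy":0,"wz":0,"jaw":0},
    {"tx":0,"ty":0,"tz":0,"wx":0,"wy":0,"wz":0,"jaw":0}
  ]
}}

```text
t: 45.42
tool_pos: [0.5674, -0.2998, 0.1004]
tool_rot: [-2.251, -2.188, 0.003]
contact_force: [0.3, -0.3, 0.4]
opening: 0.0855
```

```bash
python3 -c "
from h import *
findw('yellow','w42.png',z=.03,roi=(230,0,420,300))
x=cl(0,.047);print(x);goal(*x,.07,YAWX)"
```

```text
yellow px [312.4  83.5] area 4299 world [ 567.3 -194.6] r 28.1 mean [ 567.3 -194.5]
  hole [ 567.1 -194.9] 15.1
[ 0.5709 -0.195 ]
t 45.48 pos [ 0.5661 -0.2989  0.0979] open 0.0855 F [ 0.009   0.4164 -0.367 ] q6 -0.57
in current axes cm [10.3898  0.2006  2.8195] turn [-0.0067 -0.0027  0.0016]  | after turn axes cm [10.3977  0.1651  2.7926]
```

View pics/w42.png

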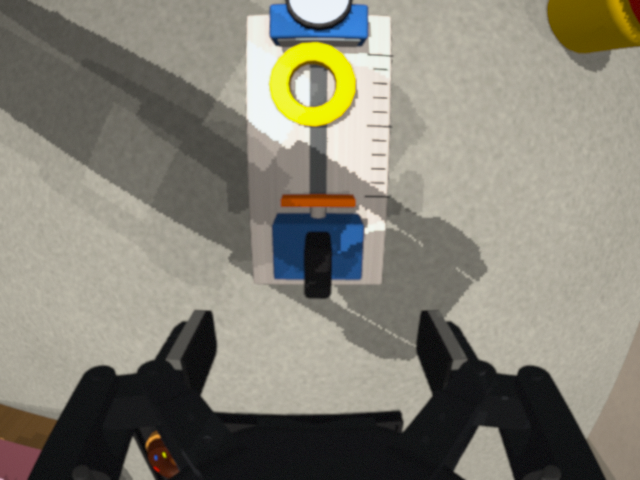

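Call:
{"api": "send_rows", "payload": {
  "series": [
    {"tx":5,"ty":0.1,"tz":0.5,"wx":-0.006,"wy":-0.003,"wz":0.001,"jaw":0},
    {"tx":5,"ty":0,"tz":1.5,"wx":0,"wy":0,"wz":0,"jaw":0}
  ]
}}

```text
t: 45.72
tool_pos: [0.5697, -0.1996, 0.0768]
tool_rot: [2.259, 2.183, -0.002]
contact_force: [0.1, 0.6, -0.3]
opening: 0.0857
```

```bash
python3 -c "
from h import *
goal(.5678,-.195,-.019,YAWX)"
```

```text
t 45.73 pos [ 0.5697 -0.1996  0.0768] open 0.0857 F [ 0.1139  0.6009 -0.3336] q6 -0.42
in current axes cm [ 0.4639 -0.2047  9.5812] turn [-0.0003  0.0013 -0.0043]  | after turn axes cm [ 0.4528 -0.2055  9.5817]
```

Call:
{"api": "send_rows", "payload": {
  "series": [
    {"tx":0.4,"ty":-0.2,"tz":3,"wx":0,"wy":0.001,"wz":-0.004,"jaw":0},
    {"tx":0,"ty":0,"tz":3,"wx":0,"wy":0,"wz":0,"jaw":0}
  ]
}}

```text
t: 45.98
tool_pos: [0.5667, -0.1911, 0.0136]
tool_rot: [-2.247, -2.192, 0.002]
contact_force: [0.4, -0.4, 0.5]
opening: 0.0853
```

```bash
python3 -c "
from h import *
goal(.5678,-.195,-.019,YAWX)"
```

```text
t 45.98 pos [ 0.5667 -0.1911  0.0136] open 0.0853 F [ 0.4464 -0.4379  0.5106] q6 -0.42
in current axes cm [-0.3918  0.1278  3.2606] turn [-0.0021 -0.0006  0.0052]  | after turn axes cm [-0.3892  0.1229  3.2611]
```

Call:
{"api": "send_rows", "payload": {
  "series": [
    {"tx":-0.4,"ty":0.1,"tz":1.6,"wx":-0.002,"wy":0,"wz":0.005,"jaw":0}
  ]
}}

```text
t: 46.1
tool_pos: [0.5653, -0.1936, -0.0059]
tool_rot: [-2.249, -2.185, 0.002]
contact_force: [-0.1, -0.8, -0.3]
opening: 0.0856
```

Call:
{"api": "send_rows", "payload": {
  "series": [
    {"tx":0,"ty":0,"tz":1.5,"wx":0,"wy":0,"wz":0,"jaw":0}
  ]
}}

```text
t: 46.22
tool_pos: [0.5649, -0.1937, -0.0222]
tool_rot: [-2.249, -2.184, 0.003]
contact_force: [-0.0, 1.2, -0.1]
opening: 0.0855
```

```bash
python3 -c "
from h import *
goal(.5678,-.195,-.019,YAWX)"
```

```text
t 46.23 pos [ 0.5649 -0.1937 -0.0222] open 0.0855 F [-0.0408  1.1607 -0.0599] q6 -0.43
in current axes cm [-0.1158  0.2949 -0.3232] turn [-0.0057 -0.0028  0.0007]  | after turn axes cm [-0.1165  0.2968 -0.3212]
```

Call:
{"api": "send_rows", "payload": {
  "series": [
    {"tx":-0.1,"ty":0.3,"tz":-0.3,"wx":-0.006,"wy":-0.003,"wz":0.001,"jaw":0}
  ]
}}

```text
t: 46.35
tool_pos: [0.5663, -0.1944, -0.0213]
tool_rot: [-2.253, -2.185, 0.002]
contact_force: [0.1, 0.0, 0.1]
opening: 0.0856
```

Call:
{"api": "send_rows", "payload": {
  "series": [
    {"tx":0,"ty":0,"tz":0,"wx":0,"wy":0,"wz":0,"jaw":1},
    {"tx":0,"ty":0,"tz":0,"wx":0,"wy":0,"wz":0,"jaw":1},
    {"tx":0,"ty":0,"tz":0,"wx":0,"wy":0,"wz":0,"jaw":1},
    {"tx":0,"ty":0,"tz":0,"wx":0,"wy":0,"wz":0,"jaw":1}
  ],
  "squeeze": 60
}}

```text
t: 46.85
tool_pos: [0.5702, -0.1967, -0.0158]
tool_rot: [2.253, 2.183, 0.002]
contact_force: [-0.3, -0.6, -0.7]
opening: 0.0545
```

```bash
python3 -c "
from h import *
goal(.5678,-.195,-.019,YAWX)"
```

```text
t 46.85 pos [ 0.5702 -0.1967 -0.0158] open 0.0545 F [-0.2642 -0.5501 -0.6723] q6 -0.42
in current axes cm [ 0.1651 -0.2509  0.3202] turn [ 0.0045  0.0022 -0.0014]  | after turn axes cm [ 0.1648 -0.2492  0.3217]
```

Call:
{"api": "send_rows", "payload": {
  "series": [
    {"tx":0,"ty":0,"tz":-2,"wx":0,"wy":0,"wz":0,"jaw":1},
    {"tx":0,"ty":0,"tz":-4,"wx":0,"wy":0,"wz":0,"jaw":1},
    {"tx":0,"ty":0,"tz":-4,"wx":0,"wy":0,"wz":0,"jaw":1},
    {"tx":0,"ty":0,"tz":-0.8,"wx":0,"wy":0,"wz":0,"jaw":1},
    {"tx":0,"ty":0,"tz":0,"wx":0,"wy":0,"wz":0,"jaw":1}
  ]
}}

```text
t: 47.48
tool_pos: [0.5694, -0.1963, 0.0979]
tool_rot: [2.252, 2.183, 0.003]
contact_force: [-0.0, -0.3, -1.8]
opening: 0.0546
```

```bash
python3 -c "
from h import *
snap('wrist','w43.png')
goal(.539,-.0153,.09,YAWX)
cv2.imwrite('pics/w43c.png',cv2.resize(cv2.imread('pics/w43.png')[240:410,220:420],None,fx=3.5,fy=3.5,interpolation=cv2.INTER_CUBIC))
"
```

```text
t 47.52 pos [ 0.5693 -0.1962  0.0975] open 0.0543 F [ 0.2084 -0.2526 -1.0347] q6 -0.42
in current axes cm [17.9907 -3.6     0.6967] turn [ 0.0046  0.0022 -0.0014]  | after turn axes cm [17.994  -3.5722  0.7531]
```

View pics/w43c.png

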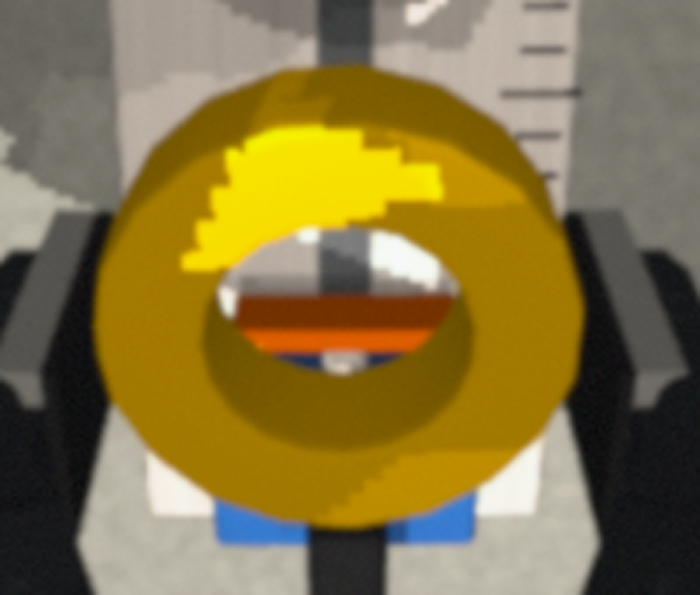

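```bash
python3 -c "
from h import *
for z in(-.0445,-.0465): pxtool('w43.png',[(317,304.9),(317,368.6),(317,390.9),(317,276.3)],z)"
```

```text
(317, 304.9) [14.2 -0.1]
(317, 368.6) [-17.   -0.1]
(317, 390.9) [-30.   -0.1]
(317, 276.3) [26.3 -0.1]
(317, 304.9) [15.3 -0.1]
(317, 368.6) [-15.4  -0.1]
(317, 390.9) [-28.2  -0.1]
(317, 276.3) [27.2 -0.1]
```

Call:
{"api": "send_rows", "payload": {
  "series": [
    {"tx":5,"ty":-1,"tz":0,"wx":0.004,"wy":0.002,"wz":-0.001,"jaw":1},
    {"tx":5,"ty":-1,"tz":0,"wx":0,"wy":0,"wz":0,"jaw":1},
    {"tx":5,"ty":-1,"tz":0,"wx":0,"wy":0,"wz":0,"jaw":1},
    {"tx":2.2,"ty":-0.4,"tz":0.3,"wx":0,"wy":0,"wz":0,"jaw":1},
    {"tx":0,"ty":0,"tz":0.3,"wx":0,"wy":0,"wz":0,"jaw":1}
  ]
}}

```text
t: 48.15
tool_pos: [0.5339, -0.0177, 0.0812]
tool_rot: [-2.248, -2.176, 0.012]
contact_force: [1.2, -0.0, -1.3]
opening: 0.0543
```

```bash
python3 -c "
from h import *
goal(.5391,-.0145,.06,YAWX)"
```

```text
t 48.15 pos [ 0.5339 -0.0177  0.0812] open 0.0543 F [ 1.2196 -0.0111 -1.2549] q6 -0.14
in current axes cm [0.3334 0.5398 2.1124] turn [-0.0146 -0.0032 -0.0024]  | after turn axes cm [0.3389 0.5098 2.1189]
```

Call:
{"api": "send_rows", "payload": {
  "series": [
    {"tx":0.33,"ty":0.5,"tz":1.2,"wx":-0.014,"wy":-0.003,"wz":-0.002,"jaw":1}
  ]
}}

```text
t: 48.28
tool_pos: [0.5391, -0.015, 0.0682]
tool_rot: [2.255, 2.187, -0.0]
contact_force: [-0.3, 0.3, -1.3]
opening: 0.0545
```

```bash
python3 -c "
from h import *
goal(.5391,-.0145,.05,YAWX)"
```

```text
t 48.27 pos [ 0.5391 -0.015   0.0682] open 0.0545 F [-0.2611  0.2964 -1.3024] q6 -0.13
in current axes cm [ 0.0546 -0.001   1.8184] turn [ 0.0001  0.0003 -0.0007]  | after turn axes cm [ 0.054  -0.0008  1.8184]
```

Call:
{"api": "send_rows", "payload": {
  "series": [
    {"tx":0.05,"ty":0.02,"tz":1.6,"wx":0,"wy":0,"wz":-0.001,"jaw":1}
  ]
}}

```text
t: 48.4
tool_pos: [0.5393, -0.0151, 0.0507]
tool_rot: [2.255, 2.187, -0.001]
contact_force: [0.6, 1.0, -0.9]
opening: 0.0544
```

```bash
python3 -c "
from h import *
goal(.5391,-.0145,.036,YAWX)"
```

```text
t 48.40 pos [ 0.5393 -0.0151  0.0507] open 0.0544 F [ 0.6189  0.9541 -0.866 ] q6 -0.14
in current axes cm [ 0.0608 -0.0238  1.4729] turn [-0.0002  0.0005 -0.0004]  | after turn axes cm [ 0.0601 -0.0241  1.473 ]
```

Call:
{"api": "send_rows", "payload": {
  "series": [
    {"tx":0.06,"ty":0,"tz":1.3,"wx":0,"wy":0,"wz":0,"jaw":1}
  ]
}}

```text
t: 48.52
tool_pos: [0.5387, -0.0151, 0.0357]
tool_rot: [-2.255, -2.185, 0.003]
contact_force: [0.7, -0.3, -0.7]
opening: 0.0547
```

```bash
python3 -c "
from h import *
goal(.5391,-.0145,.0155,YAWX)
snap('wrist','w44.png')
goal(.5391,-.0145,.0155,YAWX)
cv2.imwrite('pics/w44c.png',cv2.resize(cv2.imread('pics/w44.png')[240:410,220:420],None,fx=3.5,fy=3.5,interpolation=cv2.INTER_CUBIC))"
```

```text
t 48.52 pos [ 0.5387 -0.0151  0.0357] open 0.0547 F [ 0.6875 -0.2962 -0.69  ] q6 -0.13
in current axes cm [0.06   0.0447 2.0203] turn [-0.0021  0.0004 -0.0014]  | after turn axes cm [0.0592 0.0405 2.0204]
t 48.58 pos [ 0.5372 -0.0148  0.0337] open 0.0544 F [-1.3493  0.5184 -0.8392] q6 -0.13
in current axes cm [0.0363 0.1985 1.8232] turn [-0.0053 -0.0001 -0.0014]  | after turn axes cm [0.0361 0.1888 1.8243]
```

View pics/w44c.png

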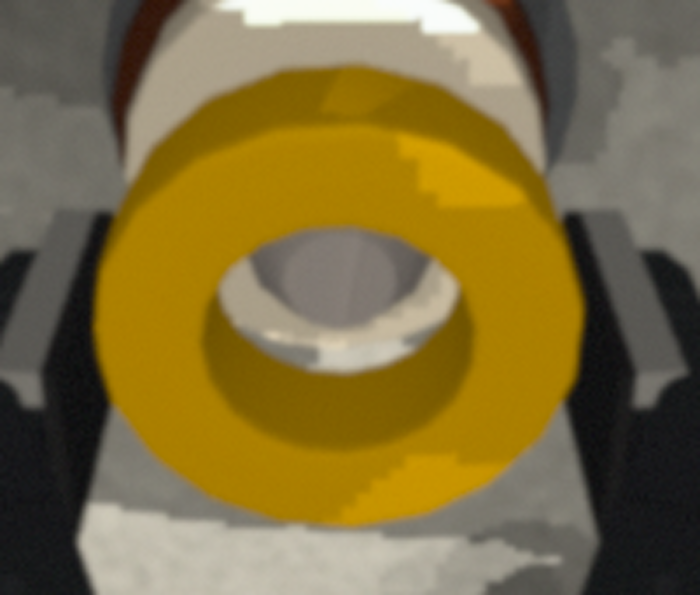

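Centred on the post tip. Lower.

Call:
{"api": "send_rows", "payload": {
  "series": [
    {"tx":0.04,"ty":0.17,"tz":0.8,"wx":-0.005,"wy":0,"wz":-0.001,"jaw":1}
  ]
}}

```text
t: 48.7
tool_pos: [0.5393, -0.0149, 0.0253]
tool_rot: [2.255, 2.187, 0.0]
contact_force: [0.1, 0.2, -0.9]
opening: 0.0543
```

```bash
python3 -c "
from h import *
goal(.5391,-.0145,.015,YAWX)"
```

```text
t 48.70 pos [ 0.5393 -0.0149  0.0253] open 0.0543 F [ 0.0633  0.1999 -0.8719] q6 -0.13
in current axes cm [ 0.0425 -0.0213  1.0322] turn [ 0.0003  0.     -0.001 ]  | after turn axes cm [ 0.0425 -0.021   1.0322]
```

Call:
{"api": "send_rows", "payload": {
  "series": [
    {"tx":0.04,"ty":-0.02,"tz":0.6,"wx":0,"wy":0,"wz":0,"jaw":1}
  ]
}}

```text
t: 48.82
tool_pos: [0.5389, -0.0147, 0.0185]
tool_rot: [-2.256, -2.186, 0.0]
contact_force: [0.5, -0.6, -0.9]
opening: 0.0544
```

Call:
{"api": "send_rows", "payload": {
  "series": [
    {"tx":0,"ty":0,"tz":0.4,"wx":0,"wy":0,"wz":0,"jaw":1}
  ]
}}

```text
t: 48.95
tool_pos: [0.539, -0.0148, 0.0143]
tool_rot: [-2.256, -2.186, 0.0]
contact_force: [0.1, -0.1, -1.5]
opening: 0.0544
```

```bash
python3 -c "
from h import *
goal(.5391,-.0145,.015,YAWX)"
```

```text
t 48.95 pos [ 0.539  -0.0148  0.0143] open 0.0544 F [ 0.125  -0.0804 -1.5016] q6 -0.13
in current axes cm [ 0.0318  0.0079 -0.0715] turn [-0.0001 -0.     -0.0016]  | after turn axes cm [ 0.0318  0.008  -0.0715]
```

Call:
{"api": "send_rows", "payload": {
  "series": [
    {"tx":0,"ty":0,"tz":0.05,"wx":0,"wy":0,"wz":0,"jaw":0},
    {"tx":0,"ty":0,"tz":0,"wx":0,"wy":0,"wz":0,"jaw":0},
    {"tx":0,"ty":0,"tz":0,"wx":0,"wy":0,"wz":0,"jaw":0},
    {"tx":0,"ty":0,"tz":0,"wx":0,"wy":0,"wz":0,"jaw":0}
  ]
}}

```text
t: 49.45
tool_pos: [0.5404, -0.015, 0.0153]
tool_rot: [2.254, 2.185, 0.003]
contact_force: [-0.1, -0.6, -0.3]
opening: 0.0852
```

```bash
python3 -c "
from h import *
goal(.539,-.0153,.02,YAWX)
snap('wrist','w45.png')
im,ci=snap('side','s45.png');u,v=367,265
c=im[v-75:v+75,u-100:u+100];cv2.imwrite('pics/s45c.png',cv2.resize(c[:,:,::-1],None,fx=4,fy=4,interpolation=cv2.INTER_CUBIC))"
```

```text
t 49.45 pos [ 0.5404 -0.015   0.0153] open 0.0852 F [-0.0547 -0.5605 -0.3036] q6 -0.13
in current axes cm [-0.033  -0.1376 -0.4716] turn [ 0.0028  0.0004 -0.0015]  | after turn axes cm [-0.0326 -0.139  -0.4712]
```

View pics/w45.png

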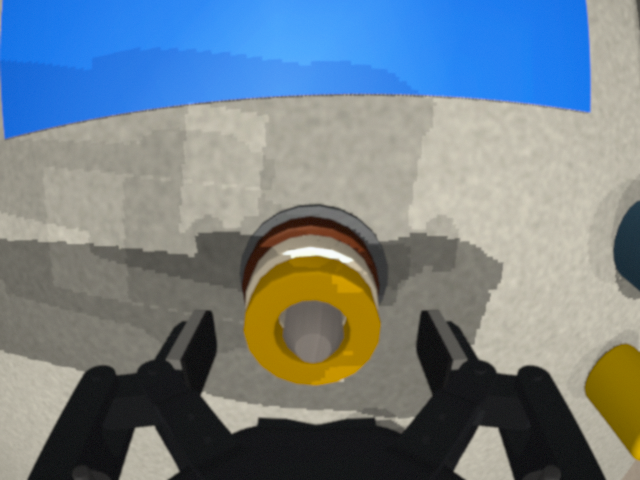

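View pics/s45c.png

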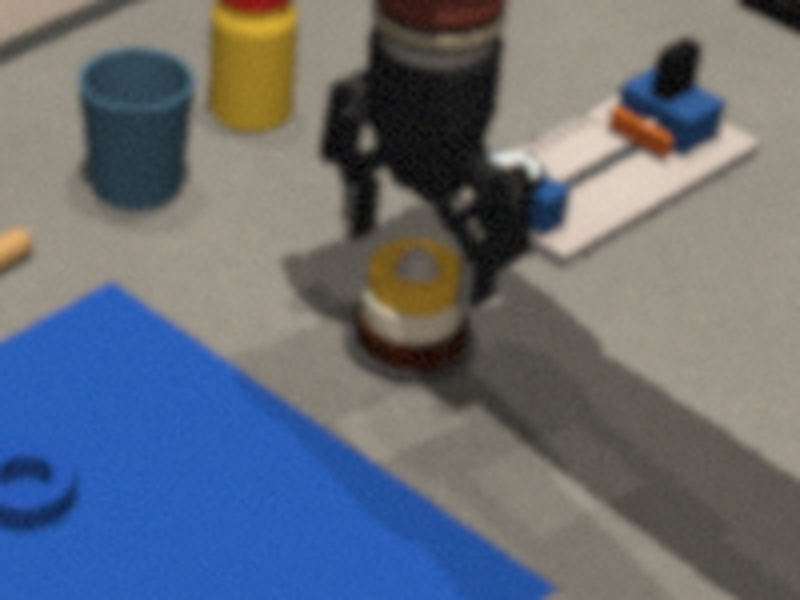

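Call:
{"api": "send_rows", "payload": {
  "series": [
    {"tx":0,"ty":-0.1,"tz":-3,"wx":0,"wy":0,"wz":0,"jaw":0},
    {"tx":0,"ty":0,"tz":-5,"wx":0,"wy":0,"wz":0,"jaw":0},
    {"tx":-3,"ty":0.5,"tz":-1,"wx":0,"wy":0,"wz":0,"jaw":0},
    {"tx":-6,"ty":1,"tz":0,"wx":0,"wy":0,"wz":0,"jaw":0},
    {"tx":-6,"ty":1,"tz":0,"wx":0,"wy":0,"wz":0,"jaw":0}
  ]
}}

```text
t: 50.18
tool_pos: [0.5601, -0.1657, 0.1087]
tool_rot: [2.245, 2.193, 0.003]
contact_force: [0.6, -0.0, 0.3]
opening: 0.0854
```

```bash
python3 -c "
from h import *
x=cl(0,-.0605);goal(*x,.07,YAWX)"
```

```text
t 50.17 pos [ 0.5601 -0.1657  0.1087] open 0.0854 F [ 0.6105 -0.0083  0.3312] q6 -0.39
in current axes cm [-13.6494   1.0691   3.8882] turn [0.0038 0.0009 0.0064]  | after turn axes cm [-13.6456   1.171    3.8722]
```

Call:
{"api": "send_rows", "payload": {
  "series": [
    {"tx":-5,"ty":0.4,"tz":1,"wx":0.004,"wy":0,"wz":0.006,"jaw":0},
    {"tx":-5,"ty":0.3,"tz":1,"wx":0,"wy":0,"wz":0,"jaw":0},
    {"tx":-2.5,"ty":0.2,"tz":1,"wx":0,"wy":0,"wz":0,"jaw":0},
    {"tx":0,"ty":0,"tz":1,"wx":0,"wy":0,"wz":0,"jaw":0}
  ]
}}

```text
t: 50.68
tool_pos: [0.5668, -0.3001, 0.0702]
tool_rot: [2.256, 2.178, 0.001]
contact_force: [-0.1, 0.2, -0.2]
opening: 0.0854
```

```bash
python3 -c "
from h import *
x=cl(0,-.0605);goal(*x,.02,YAWX)"
```

```text
t 50.67 pos [ 0.5668 -0.3001  0.0702] open 0.0854 F [-0.1132  0.1647 -0.1574] q6 -0.57
in current axes cm [-0.2126  0.0745  5.0172] turn [ 0.0045  0.0035 -0.0051]  | after turn axes cm [-0.2307  0.0958  5.016 ]
```

Call:
{"api": "send_rows", "payload": {
  "series": [
    {"tx":-0.2,"ty":0.1,"tz":2.5,"wx":0.004,"wy":0.003,"wz":-0.005,"jaw":0}
  ]
}}

```text
t: 50.8
tool_pos: [0.5688, -0.3023, 0.0459]
tool_rot: [2.253, 2.186, 0.001]
contact_force: [0.6, 0.8, -0.0]
opening: 0.0852
```

Call:
{"api": "send_rows", "payload": {
  "series": [
    {"tx":0,"ty":0,"tz":2.2,"wx":0,"wy":0,"wz":0,"jaw":0}
  ]
}}

```text
t: 50.92
tool_pos: [0.5687, -0.3014, 0.0227]
tool_rot: [2.252, 2.187, 0.002]
contact_force: [0.9, -0.2, 0.1]
opening: 0.0855
```

```bash
python3 -c "
from h import *
x=cl(0,-.0605);goal(*x,.02,YAWX)"
```

```text
t 50.92 pos [ 0.5687 -0.3014  0.0227] open 0.0855 F [ 0.9014 -0.1605  0.1222] q6 -0.57
in current axes cm [-0.113  -0.1008  0.2741] turn [0.0024 0.0009 0.0004]  | after turn axes cm [-0.1133 -0.1001  0.2742]
```

Call:
{"api": "send_rows", "payload": {
  "series": [
    {"tx":-0.1,"ty":-0.1,"tz":0.25,"wx":0.002,"wy":0.001,"wz":0,"jaw":1},
    {"tx":0,"ty":0,"tz":0,"wx":0,"wy":0,"wz":0,"jaw":1},
    {"tx":0,"ty":0,"tz":0,"wx":0,"wy":0,"wz":0,"jaw":1},
    {"tx":0,"ty":0,"tz":0,"wx":0,"wy":0,"wz":0,"jaw":1},
    {"tx":0,"ty":0,"tz":0,"wx":0,"wy":0,"wz":0,"jaw":1}
  ],
  "squeeze": 30
}}

```text
t: 51.55
tool_pos: [0.568, -0.2998, 0.0195]
tool_rot: [-2.252, -2.19, -0.002]
contact_force: [1.2, -0.2, -4.5]
opening: 0.0153
```

Call:
{"api": "send_rows", "payload": {
  "series": [
    {"tx":1,"ty":0,"tz":0,"wx":0,"wy":0,"wz":0,"jaw":1},
    {"tx":2,"ty":0,"tz":0,"wx":0,"wy":0,"wz":0,"jaw":1},
    {"tx":2,"ty":0,"tz":0,"wx":0,"wy":0,"wz":0,"jaw":1},
    {"tx":2,"ty":0,"tz":0,"wx":0,"wy":0,"wz":0,"jaw":1},
    {"tx":1.5,"ty":0,"tz":0,"wx":0,"wy":0,"wz":0,"jaw":1}
  ]
}}

```text
t: 52.18
tool_pos: [0.5709, -0.2094, 0.0195]
tool_rot: [2.252, 2.189, 0.003]
contact_force: [3.7, -1.1, -5.0]
opening: 0.0156
```

```bash
python3 -c "
from h import *
x=cl(0,.044);goal(*x,.02,YAWX);print(loc(ctrl.get_obs()['tool_pos']))"
```

```text
t 52.17 pos [ 0.5709 -0.2094  0.0195] open 0.0156 F [ 3.7059 -1.0944 -5.0114] q6 -0.45
in current axes cm [ 1.1405 -0.039  -0.0504] turn [ 0.002  -0.0007  0.0018]  | after turn axes cm [ 1.1404 -0.0411 -0.0511]
(np.float64(0.0004113416866180401), np.float64(0.03259639603122134))
```

Call:
{"api": "send_rows", "payload": {
  "series": [
    {"tx":0.6,"ty":0,"tz":0,"wx":0,"wy":0,"wz":0,"jaw":1},
    {"tx":0.3,"ty":0,"tz":0,"wx":0,"wy":0,"wz":0,"jaw":1},
    {"tx":0.2,"ty":0,"tz":0,"wx":0,"wy":0,"wz":0,"jaw":1},
    {"tx":0.2,"ty":0,"tz":0,"wx":0,"wy":0,"wz":0,"jaw":1}
  ]
}}

```text
t: 52.68
tool_pos: [0.5713, -0.1995, 0.0195]
tool_rot: [2.246, 2.185, -0.007]
contact_force: [2.9, -7.7, -6.3]
opening: 0.0154
```

```bash
python3 -c "
from h import *
x=cl(0,.044);goal(*x,.02,YAWX);print(loc(ctrl.get_obs()['tool_pos']))"
```

```text
t 52.67 pos [ 0.5713 -0.1995  0.0195] open 0.0154 F [ 2.8633 -7.6836 -6.3313] q6 -0.42
in current axes cm [ 0.1509 -0.0501 -0.0535] turn [0.0031 0.0093 0.0025]  | after turn axes cm [ 0.1513 -0.0507 -0.0519]
(np.float64(0.0005065705641347024), np.float64(0.042487133008801685))
```

Call:
{"api": "send_rows", "payload": {
  "series": [
    {"tx":0,"ty":0,"tz":0,"wx":0,"wy":0,"wz":0,"jaw":0},
    {"tx":0,"ty":0,"tz":0,"wx":0,"wy":0,"wz":0,"jaw":0},
    {"tx":0,"ty":0,"tz":-4,"wx":0,"wy":0,"wz":0,"jaw":0},
    {"tx":0,"ty":0,"tz":-5,"wx":0,"wy":0,"wz":0,"jaw":0},
    {"tx":-5,"ty":0,"tz":-2,"wx":0,"wy":0,"wz":0,"jaw":0}
  ]
}}

```text
t: 53.3
tool_pos: [0.5678, -0.2463, 0.1314]
tool_rot: [2.247, 2.194, -0.01]
contact_force: [1.2, -0.7, 0.3]
opening: 0.0852
```

Call:
{"api": "send_rows", "payload": {
  "series": [
    {"tx":-5,"ty":0,"tz":0,"wx":0,"wy":0,"wz":0,"jaw":0},
    {"tx":-5,"ty":0,"tz":0,"wx":0,"wy":0,"wz":0,"jaw":0},
    {"tx":-2,"ty":0,"tz":0,"wx":0,"wy":0,"wz":0,"jaw":0},
    {"tx":0,"ty":0,"tz":0,"wx":0,"wy":0,"wz":0,"jaw":0}
  ]
}}

```text
t: 53.8
tool_pos: [0.5664, -0.3721, 0.138]
tool_rot: [2.243, 2.189, -0.006]
contact_force: [-0.6, -0.1, 0.2]
opening: 0.0853
```

```bash
python3 -c "
from h import *
im,ci=snap('top','t50.png');im2,c2=snap('side','s50.png')
a=cv2.resize(im[220:320,310:490],None,fx=3.3,fy=3.3,interpolation=cv2.INTER_CUBIC);b=cv2.resize(im2[180:300,340:480],None,fx=2.75,fy=2.75,interpolation=cv2.INTER_CUBIC)
b=b[:,:];h=min(len(a),len(b));cv2.imwrite('pics/fin.png',np.vstack([np.pad(a,((0,0),(0,max(0,b.shape[1]-a.shape[1])),(0,0)))[:270],np.pad(b,((0,0),(0,max(0,a.shape[1]-b.shape[1])),(0,0)))])[:,:,::-1])
P=np.array
pf=onz(ci,310+0,0,.03)
goal(.5,-.3,.1,YAWX)"
```

```text
t 53.90 pos [ 0.5666 -0.3704  0.1378] open 0.0854 F [0.9449 0.1768 0.385 ] q6 -0.66
in current axes cm [ 6.9202 -6.8256  3.7102] turn [0.0023 0.0077 0.0073]  | after turn axes cm [ 6.8412 -6.8675  3.7788]
```

View pics/fin.png

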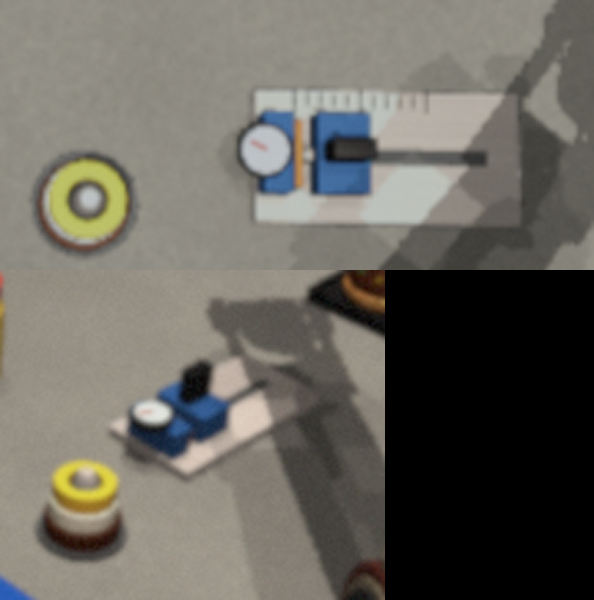

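View pics/t50.png

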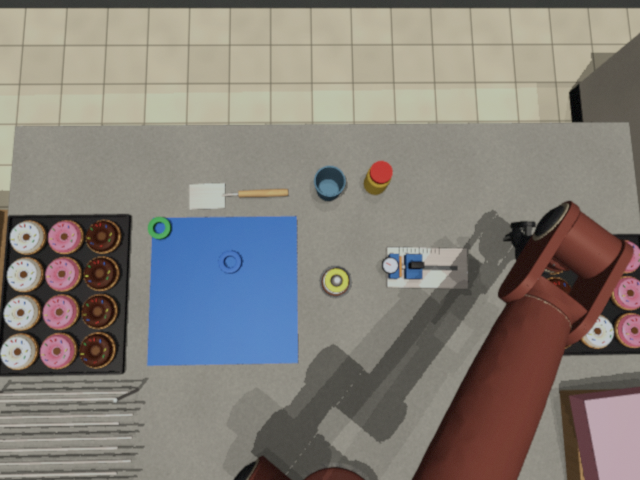

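```bash
python3 -c "
from h import *
print(ctrl.finish_job())"
```

```text
the job is handed in; nothing more can be done
None
```

I gauged and racked the three rings that were present, in the order brown, white, yellow. The pink ring was absent. I then slid the empty caliper shut, moved the arm clear and handed the job in at about 54 s of the 210 s. `finish_job()` reports no verdict.

**Gauging:** each ring lay flat and let go while the jaw pressed it against the fixed jaw. The spring gave about 4 mm in the wrist images, which is roughly 3 N. I held each for at least 0.4 s. That force is estimated from the pictures and the wrist force; I had no direct reading of it.

**Last checks:**
- The final top and side pictures show the stack level and flush on the post, with brown at the bottom, then white, then yellow.
- The pad is up against the fixed jaw, after the jaw was pushed to its stop (about 8 N on the tool).
- The jar, cup and spatula look to be where they were at the start.

**What disagreed:**
- The fingertips stood about 40 mm farther back than the stated tool geometry, so the first grasp of the jaw tab closed on air above it. I corrected for this in every later grasp.
- The top camera read about 2 to 3 mm low in x, so I used the wrist camera for fine placing.
- The yellow ring was knocked aside mid-run, and I found it again before picking it up.

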